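Empty the stopper tray and rack the wash-up

ROBOT

A 7-joint arm with a two-finger parallel gripper is mounted at the origin on the work surface. World frame = base frame: x ahead of the robot, y to its left, z up, the work surface at z = 0. Lengths are in mm, angles in degrees, forces in N, time in s.
With the tool pointing down it reaches from about 425 to 925 mm from the base axis. Payload 6.8 kg.
Tool frame: the origin (TCP) lies on the mounting face of the last link; the fingertips stand ahead of it and the grasp point (between the pads) lies 163 mm ahead of it (robot.tip_extent is the z of the fingertips in the tool frame, in mm); z points along the fingers, y is the direction in which the jaws open and shut (so a half turn about z gives the same grasp; the last joint's range is limited). The gripper opens to 88 mm and grips with 3 to 60 N. Pads are 20 mm wide; open, the fingers measure 115 mm over their backs; the gripper's body (75 mm by 178 mm) begins 61 mm behind the grasp point.
Start: joints at [58.608, 27.33, 1.283, 89.118, -0.659, 63.558, -4.761], TCP at [287.394, -610.776, 404.664] pointing down, gripper open.
Joint ranges: [-169.35, 169.35], [-19.33, 120.38], [-80.79, 83.38], [13.8, 139.57], [-78.32, 258.32], [9.67, 109.79], [-169.56, 169.56]. Speed limits (degrees/s): [136.94, 136.94, 180, 180, 180, 180, 180].

INTERFACE

Orientations are given as a 3x3 rotation matrix whose columns are the frame's x, y, z axes.
In Python, from bench import telemetry, cams, order, robot gives the robot as it stands. The module is installed in compiled form; this text tells all that it offers.
- The arm moves only by the shell command python3 -m creep 'ROWS' [OPENING] [FORCE]. ROWS is JSON, a list of rows, each an object of numbers: "x", "y", "z": the shift along the tool's x, y, z in m; "yaw": the turn about the tool's z in degrees. In form: [{"x": .., "y": .., "z": .., "yaw": ..}, ...]. A call has 1 to 8 rows; each row is the pose to reach, as a shift and turn from the pose commanded when the call began, along the tool's axes at that moment; what a row does not reach only later rows make up. A row lasts 1/10 s, in which the tool goes at most 50 mm and 8.59 degrees, less where a joint would pass 70% of its speed; a pose out of reach is approached as far as the arm can. A call with a gripper value outside its range is refused whole. OPENING is the opening in per cent of the stroke, from 0 (shut) to 100 (fully open), set as the call begins (- or left out, the last holds). The fingers move at their own pace and stop on an object; FORCE is the grip in N (left out, the last holds). Time passes only in rows, so rows that repeat a pose let the fingers close. It gives the time, the measured TCP pose, the force and the opening at its end, in the units of the state.
- telemetry.get_state(): the state, without advancing time (a new reading comes with each control period).
- cams.snapshot(name): name is "scene" or "side" or "wrist"; returns (picture, depth): 480x640x3 uint8, red, green, blue; 480x640 float32, mm along the optical axis (not along the pixel's ray), 0 where there is no reading.
- cams.camera_model(name): a dict with "fovy" (degrees; the focal length in pixels is half the picture's height over the tangent of half this angle, whatever the lens; pixels are square), "cx", "cy" (the principal point, pixels), "k1" (the pictures are not rectified: a ray, as slopes to the right and down, at radius r is drawn at 1 + k1 r^2 times it, then the intrinsics apply), "R" (3x3) and "t" (3): a world point X has camera coordinates R X + t; the wrist camera has in their place "hand_eye" (4x4, takes a point from camera to tool coordinates, whose origin is the TCP and whose axes are the flange's). Camera axes: x right, y down, z forward; pixel columns grow to the right and rows downward; lengths in mm; the calibration is good to about 2 mm. A picture is of the moment at which its call begins: read the wrist's pose just before it. camera_model takes no time and is no camera call.
- order.sign_off(): hands the job in, once; it reports no verdict.
The state is a dict: "time_s": time; "joints": joint angles; "joint_velocities": joint speeds; "effort": joint torques, N m; "tcp_pos": TCP position; "orientation": TCP orientation; "force": force on the tool from outside, world axes, zero at the start; "moment": the same for the moment, N m; "gripper_width": finger opening in mm.
Only numpy, scipy, OpenCV 4.12 (cv2) and the standard library are available. Lean on these libraries where they do the work, as an engineer would, in place of code of your own. Each camera call takes 0.05 s, during which the arm holds its last target.

TASK

Clear up after the run: carry the tray over to the white wash tub and tip the used red stoppers off its open end into the tub. Lay the emptied tray and every block lid on the sloping drain rack, side by side, handles up and parallel to the ledge, each lying flat on the slope with its lower edge resting against the blue ledge (the tray with its open end down). Leave the timer and the amber vial that stand among them where they are.

Things in the scene. Friction and masses are not known exactly. Their poses are not given: they have to be found in the camera images.
- tub: open white plastic wash tub, fixed, outside 170 (x) x 150 (y) x 70 mm high, walls and floor 5 mm; origin at the centre of its underside, z up
- tray: aluminium scoop-like tray, 170 (x) x 110 (y) mm, floor 5 mm thick, 4 mm rims up to 25 mm above the underside on the two long sides and at the +x end; the -x end is open, with no rim. A black bar handle crosses over the middle of the tray along its y axis, at x = 0: 14 mm thick (x), 110 mm long, from 55 to 85 mm above the underside, on two side posts. About 0.25 kg. Origin at the centre of the underside, z up. Pieces pass under the bar
- tray_lip (a point): middle of the open (-x) end edge of the tray, on its floor's top (5 mm above the underside)
- rack: sloping steel drain rack on a 165 x 440 mm dark foot, fixed; origin at the centre of the foot's underside; the slope rises towards its +x, its lowest edge with the blue ledge is on its -x side, towards the robot; highest point 102 mm
- rack_face: the rack's sloping face, 175 mm long up the slope and 430 mm wide, tilted 0.42 rad (24 deg). Origin on the face in the corner at the foot of the ledge, half way along it (30 mm above the bench); x up the slope, y along the ledge, z out of the face. The blue ledge stands 20 mm out of the face (z 0 to 20 mm, x -10 to 0) along the whole width; things on the steel face usually stick where they are laid rather than slide down to the ledge
- lid0: block lid (may be absent): aluminium plate 80 (x) x 54 (y) x 10 mm with an upright black grip rib on its middle, 14 mm thick (x), 44 mm long (y), from 10 to 50 mm above the underside; about 0.16 kg; origin at the centre of the underside, z up
- lid1: block lid (may be absent): aluminium plate 80 (x) x 54 (y) x 10 mm with an upright black grip rib on its middle, 14 mm thick (x), 44 mm long (y), from 10 to 50 mm above the underside; about 0.16 kg; origin at the centre of the underside, z up
- lid2: block lid (may be absent): aluminium plate 80 (x) x 54 (y) x 10 mm with an upright black grip rib on its middle, 14 mm thick (x), 44 mm long (y), from 10 to 50 mm above the underside; about 0.16 kg; origin at the centre of the underside, z up
- lid3: block lid (may be absent): aluminium plate 80 (x) x 54 (y) x 10 mm with an upright black grip rib on its middle, 14 mm thick (x), 44 mm long (y), from 10 to 50 mm above the underside; about 0.16 kg; origin at the centre of the underside, z up
- stopper0: red slippery plastic stopper (may be absent): round head 34 mm diameter x 12 mm, with a tapered plug 25 to 20 mm diameter on it, 34 mm high in all; origin at the centre of the head's flat end, z towards the plug; starts standing head down in the tray; on the tray it slides once the tray is tilted more than about 0.45 rad
- stopper0_mid (a point): point in the stopper on its axis, 15 mm from the head's flat end
- stopper1: red slippery plastic stopper (may be absent): round head 34 mm diameter x 12 mm, with a tapered plug 25 to 20 mm diameter on it, 34 mm high in all; origin at the centre of the head's flat end, z towards the plug; starts standing head down in the tray; on the tray it slides once the tray is tilted more than about 0.45 rad
- stopper1_mid (a point): point in the stopper on its axis, 15 mm from the head's flat end
- stopper2: red slippery plastic stopper (may be absent): round head 34 mm diameter x 12 mm, with a tapered plug 25 to 20 mm diameter on it, 34 mm high in all; origin at the centre of the head's flat end, z towards the plug; starts standing head down in the tray; on the tray it slides once the tray is tilted more than about 0.45 rad
- stopper2_mid (a point): point in the stopper on its axis, 15 mm from the head's flat end
- stopper3: red slippery plastic stopper (may be absent): round head 34 mm diameter x 12 mm, with a tapered plug 25 to 20 mm diameter on it, 34 mm high in all; origin at the centre of the head's flat end, z towards the plug; starts standing head down in the tray; on the tray it slides once the tray is tilted more than about 0.45 rad
- stopper3_mid (a point): point in the stopper on its axis, 15 mm from the head's flat end
- stopper4: red slippery plastic stopper (may be absent): round head 34 mm diameter x 12 mm, with a tapered plug 25 to 20 mm diameter on it, 34 mm high in all; origin at the centre of the head's flat end, z towards the plug; starts standing head down in the tray; on the tray it slides once the tray is tilted more than about 0.45 rad
- stopper4_mid (a point): point in the stopper on its axis, 15 mm from the head's flat end
- timer: bench timer, white, 70 x 60 x 22 mm, loose, stands among the lids; a bystander; origin under its centre
- vial: amber vial with white cap, 26 mm diameter, 55 mm high; a bystander; origin under its centre

How it is judged (in metres and radians):
On the way, in this order (a step that is already met when the one before it is completed fails the run):
1. the tray is tilted (over 0.3 rad) with its open end over the tub (angle between tray's own z axis and vertical between 0.3 and 1.6 rad and x of tray_lip in the frame of tub between -0.13 and 0.13 m and y of tray_lip in the frame of tub between -0.13 and 0.13 m and z of tray_lip in the frame of tub below 0.25 m), for 0.05 s.
2. all the stoppers are in the tub (x of stopper0_mid in the frame of tub between -0.085 and 0.085 m and y of stopper0_mid in the frame of tub between -0.075 and 0.075 m and z of each of stopper0_mid, stopper1_mid, stopper2_mid, stopper3_mid, stopper4_mid in the frame of tub below 0.07 m and x of stopper1_mid in the frame of tub between -0.085 and 0.085 m and y of stopper1_mid in the frame of tub between -0.075 and 0.075 m and x of stopper2_mid in the frame of tub between -0.085 and 0.085 m and y of stopper2_mid in the frame of tub between -0.075 and 0.075 m and x of stopper3_mid in the frame of tub between -0.085 and 0.085 m and y of stopper3_mid in the frame of tub between -0.075 and 0.075 m and x of stopper4_mid in the frame of tub between -0.085 and 0.085 m and y of stopper4_mid in the frame of tub between -0.075 and 0.075 m), for 0.2 s.
At the end, for the whole second after the job is handed in: Every stopper is in the tub, below its rim. The tray and each lid lie upright and flat on the rack's face (within 0.12 rad, underside within 7 mm of it), handles parallel to the ledge within 0.2 rad, the lower edge (the tray's open end) within 12 mm of the ledge, within the rack's width, at rest (all of step 2 and x of tray_lip in the frame of rack_face between -0.006 and 0.012 m and z of tray_lip in the frame of rack_face between -0.004 and 0.013 m and x of tray in the frame of rack_face between 0.079 and 0.097 m and y of tray in the frame of rack_face between -0.17 and 0.17 m and z of tray in the frame of rack_face between -0.004 and 0.007 m and angle between the z axis of each of tray, lid0, lid1, lid2, lid3 and the z axis of rack_face, either way round below 0.12 rad and angle between the y axis of each of tray, lid0, lid1, lid2, lid3 and the y axis of rack_face, either way round below 0.2 rad and angle between each of tray, lid0, lid1, lid2, lid3's own z axis and vertical below 0.8 rad and linear speed of each of tray, lid0, lid1, lid2, lid3 below 0.02 m/s and x of lid0 in the frame of rack_face between 0.034 and 0.052 m and y of lid0 in the frame of rack_face between -0.198 and 0.198 m and z of lid0 in the frame of rack_face between -0.004 and 0.007 m and x of lid1 in the frame of rack_face between 0.034 and 0.052 m and y of lid1 in the frame of rack_face between -0.198 and 0.198 m and z of lid1 in the frame of rack_face between -0.004 and 0.007 m and x of lid2 in the frame of rack_face between 0.034 and 0.052 m and y of lid2 in the frame of rack_face between -0.198 and 0.198 m and z of lid2 in the frame of rack_face between -0.004 and 0.007 m and x of lid3 in the frame of rack_face between 0.034 and 0.052 m and y of lid3 in the frame of rack_face between -0.198 and 0.198 m and z of lid3 in the frame of rack_face between -0.004 and 0.007 m); the robot touches nothing.
It fails at once if a bystander (timer) is moved by more than 40 mm (distance of timer from where it was at the start of the episode above 0.04 m).
It fails at once if a bystander (vial) is moved by more than 40 mm (distance of vial from where it was at the start of the episode above 0.04 m).
Of stopper0, stopper1, stopper2, stopper3, stopper4 only 3 to 5 are there at a start; the rules pass over those that are not, and their reading is None.
Of lid0, lid1, lid2, lid3 only 3 to 4 are there at a start; the rules pass over those that are not, and their reading is None.
At some moment in a run one of lid0, lid1, lid2, lid3 may be knocked a few centimetres aside while the robot is not near it.
It also fails if it takes over 210 s, if anything falls off the work surface, if the arm or the gripper's body presses on something with over 40 N, if the wrist force passes 120 N, or if a joint passes its speed limit or range.

## Working session

There is one attempt and no reset: what is moved stays moved. The work goes in short steps, Python scripts to look and compute and a shell command to move; the robot and the scene stay as the last step left them, time stands still between calls to the robot, and variables do not carry over. Pictures are saved under pics/ and viewed, and the job is handed in when it is done.

```bash
ls; mkdir -p pics; cat > h.py <<'E'
import numpy as np, cv2
from bench import telemetry, cams, order, robot
def snap(name,fn):
    s=telemetry.get_state(); p,d=cams.snapshot(name)
    cv2.imwrite('pics/'+fn+'.png',p[:,:,::-1]); np.savez('pics/'+fn+'.npz',p=p,d=d,tp=s['tcp_pos'],R=s['orientation'])
    return s,p,d
def world(name,fn,px):
    z=np.load('pics/'+fn+'.npz'); d=z['d']; m=cams.camera_model(name)
    f=240/np.tan(np.radians(m['fovy'])/2); out=[]
    px=np.atleast_2d(np.array(px,float))
    K=np.array([[f,0,m['cx']],[0,f,m['cy']],[0,0,1]])
    u=cv2.undistortPoints(px[:,None],K,np.array([m['k1'],0,0,0.]))[:,0]
    zz=d[np.round(px[:,1]).astype(int).clip(0,479),np.round(px[:,0]).astype(int).clip(0,639)]
    C=np.c_[u*zz[:,None],zz]
    if 'hand_eye' in m:
        H=np.array(m['hand_eye']); T=C@H[:3,:3].T+H[:3,3]
        return T@z['R'].T+z['tp']
    return (C-np.array(m['t']))@np.array(m['R'])
def cloud(name,fn):
    v,u=np.mgrid[0:480,0:640]; W=world(name,fn,np.c_[u.ravel(),v.ravel()]).reshape(480,640,3)
    z=np.load('pics/'+fn+'.npz'); W[z['d']==0]=np.nan
    return z['p'],W
E
python3 - <<'E'
from h import *
s=telemetry.get_state()
for k,v in s.items(): print(k,np.round(v,3).tolist())
print(robot.tip_extent)
for n in ['scene','side','wrist']:
    snap(n,n+'0'); m=cams.camera_model(n); print(n,m['fovy'],m['cx'],m['cy'],m['k1'])
E
```

```text
pics
time_s 0.0
joints [58.607, 27.375, 1.279, 89.175, -0.659, 63.557, -4.762]
joint_velocities [-0.101, 0.091, 0.0, -0.058, -0.074, 0.083, 0.097]
effort [-0.0, -58.286, 1.535, -27.262, -0.054, 0.017, 0.0]
tcp_pos [287.298, -610.524, 403.716]
orientation [[0.905, 0.426, -0.001], [0.426, -0.905, 0.002], [-0.0, -0.002, -1.0]]
force [0.111, 0.112, 0.463]
moment [-0.028, 0.06, 0.013]
gripper_width 87.97
182.0
scene 43.99413457372015 312.6247572419429 246.92444577096845 -0.10973183612717873
side 54.87995293390939 314.195158375223 236.20997775119616 -0.03439076703066718
wrist 71.38320015543246 320.11243970866497 244.67441438406073 0.021768277818837223
```

View pics/scene0.png

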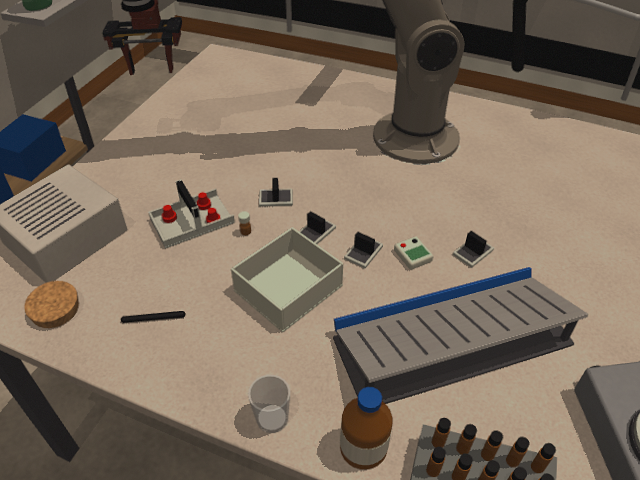

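View pics/side0.png

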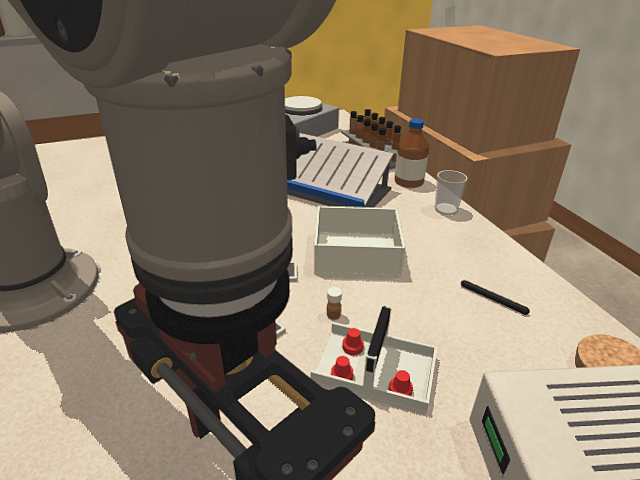

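View pics/wrist0.png

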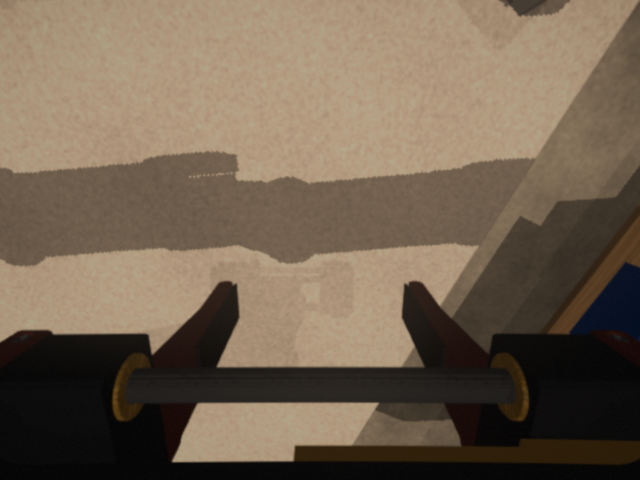

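```bash
cat >> h.py <<'E'
def ortho(srcs,x0,x1,y0,y1,s=1.0,out='ortho',zmax=400):
    # image: right = +y? use rows = x (up = +x), cols = -y (left=+y)
    H=int((x1-x0)*s);Wd=int((y1-y0)*s)
    im=np.zeros((H,Wd,3),np.uint8);zb=np.full((H,Wd),-1e9)
    for n,f in srcs:
        p,W=cloud(n,f); W=W.reshape(-1,3);p=p.reshape(-1,3)
        ok=np.isfinite(W[:,0])&(W[:,2]<zmax)
        W=W[ok];p=p[ok]
        r=((x1-W[:,0])*s).astype(int);c=((y1-W[:,1])*s).astype(int)
        ok=(r>=0)&(r<H)&(c>=0)&(c<Wd); r,c,z,p=r[ok],c[ok],W[ok,2],p[ok]
        o=np.argsort(z); r,c,z,p=r[o],c[o],z[o],p[o]
        for a,b in ((0,0),(0,1),(1,0),(1,1)):
            rr=np.minimum(r+a,H-1);cc=np.minimum(c+b,Wd-1)
            ok=z>=zb[rr,cc]; im[rr[ok],cc[ok]]=p[ok]; zb[rr[ok],cc[ok]]=z[ok]
    for x in range(int(np.ceil(x0/100)*100),int(x1)+1,100):
        cv2.line(im,(0,int((x1-x)*s)),(Wd,int((x1-x)*s)),(0,160,255),1); cv2.putText(im,str(x),(0,int((x1-x)*s)),0,.4,(255,0,255))
    for y in range(int(np.ceil(y0/100)*100),int(y1)+1,100):
        c=int((y1-y)*s); cv2.line(im,(c,0),(c,H),(0,160,255),1); cv2.putText(im,str(y),(c,12),0,.4,(255,0,255))
    cv2.imwrite('pics/'+out+'.png',im[:,:,::-1])
    return im,zb
E
python3 - <<'E'
from h import *
z=np.load('pics/scene0.npz')
cv2.imwrite('pics/crop0.png',cv2.resize(z['p'][150:300,140:390,::-1],None,fx=3.2,fy=3.2,interpolation=2)[:600])
ortho([('scene','scene0'),('side','side0')],250,950,-550,400,.84,'ortho0')
E
```

```text
(no output)
```

View pics/crop0.png

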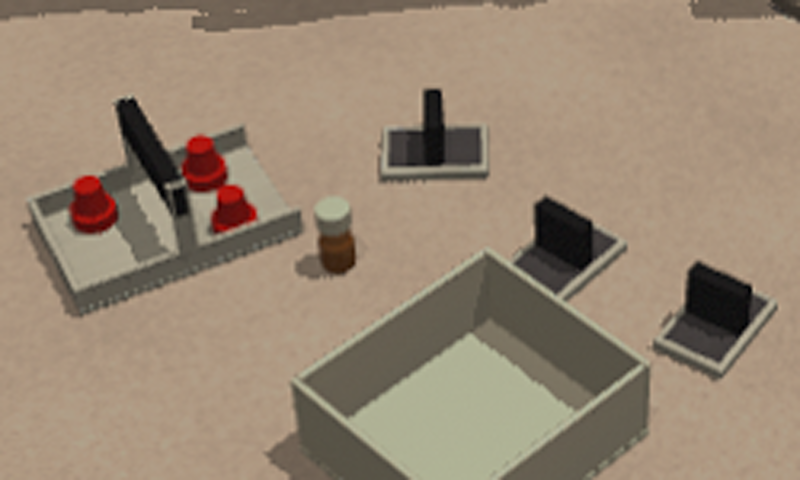

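View pics/ortho0.png

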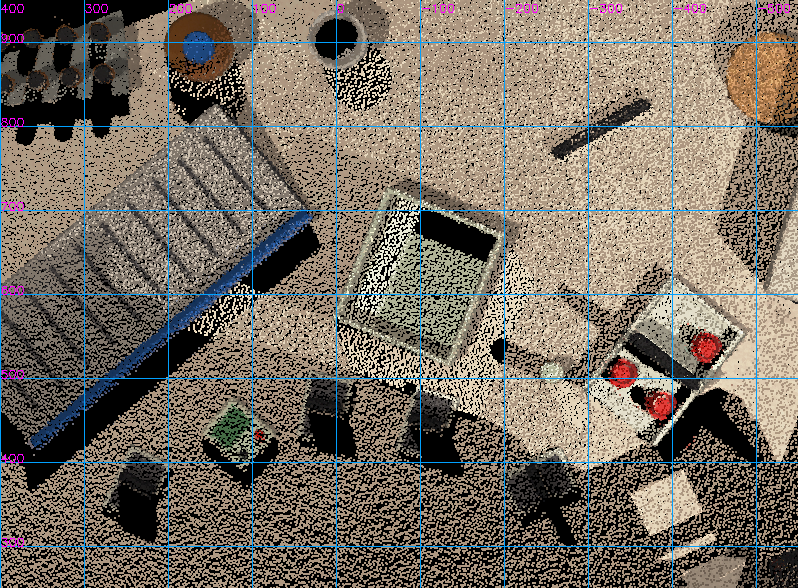

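```bash
cat > fit.py <<'E'
from h import *
def pts(srcs):
    P=[];C=[]
    for n,f in srcs:
        p,W=cloud(n,f); ok=np.isfinite(W[...,0]); P.append(W[ok]);C.append(p[ok].astype(int))
    return np.vstack(P),np.vstack(C)
def box(P,C,x,y,z,cond=None):
    m=(P[:,0]>x[0])&(P[:,0]<x[1])&(P[:,1]>y[0])&(P[:,1]<y[1])&(P[:,2]>z[0])&(P[:,2]<z[1])
    if cond is not None: m&=cond(C)
    return P[m]
dark=lambda C:(C.max(1)<70)
def rect(Q):
    r=cv2.minAreaRect(Q[:,:2].astype(np.float32)); return np.round(r[0],1),np.round(r[1],1),round(r[2],1)
E
python3 - <<'E'
from fit import *
for src in (['scene'],['side']):
    P,C=pts([(n,n+'0') for n in src]); print(src)
    Q=box(P,C,(450,620),(-470,-300),(60,110),dark); print('bar',len(Q),Q.mean(0).round(1),rect(Q),Q[:,2].max()) if len(Q)>20 else 0
    for nm,x,y in (('A',(320,420),(-310,-190)),('B',(400,520),(-170,-60)),('C',(420,540),(-50,60)),('D',(320,430),(180,300))):
        Q=box(P,C,x,y,(40,70),dark)
        if len(Q)>20: print(nm,len(Q),Q.mean(0).round(1),rect(Q),Q[:,2].max().round(1))
        Q=box(P,C,x,y,(5,70))
        if len(Q)>20: print(nm,'all',len(Q),rect(Q))
    Q=box(P,C,(490,750),(-220,20),(64,76)); print('tub',len(Q),rect(Q)) if len(Q)>20 else 0
    blue=lambda C:(C[:,2]>C[:,0]*1.6)&(C[:,2]>80)
    Q=box(P,C,(380,750),(0,400),(5,70),blue); print('ledge',len(Q),rect(Q),Q[:,2].max()) if len(Q)>20 else 0
    Q=box(P,C,(380,850),(0,420),(36,100),lambda C:(abs(C[:,0]-C[:,2])<40)&(C[:,0]>90))
    if len(Q)>1000:
        A=np.c_[Q[:,:2],np.ones(len(Q))]; c=np.linalg.lstsq(A,Q[:,2],rcond=None)[0]
        for i in range(8):
            r=Q[:,2]-A@c; k=abs(r)<4; c=np.linalg.lstsq(A[k],Q[k,2],rcond=None)[0]
        print('plane',c,np.arctan(np.hypot(*c[:2])),np.degrees(np.arctan2(c[1],c[0])),k.sum(),len(Q))
    Q=box(P,C,(440,620),(-500,-290),(20,32)); print('tray rim',len(Q),rect(Q))
    Q=box(P,C,(440,620),(-500,-290),(15,60),lambda C:(C[:,0]>120)&(C[:,1]<50)); 
    n,l=0,0
    print('red',len(Q))
E
```

```text
['scene']
bar 297 [ 526.4 -384.2   81.2] (array([ 522.7, -385.9]), array([111.7,  14.6]), 51.7) 90.70109372527064
A 81 [ 380.9 -237.6   50. ] (array([ 376.7, -240.1]), array([47.5, 12. ]), 24.5) 55.3
A all 692 (array([ 371.1, -248.7]), array([ 97.6, 116.6]), 0.5)
B 136 [ 448.3 -106.6   48.8] (array([ 447.1, -108. ]), array([41.8, 17.2]), 68.3) 56.2
B all 757 (array([ 460.4, -115.1]), array([118.6, 108.6]), 1.0)
C 150 [468.3  15.   49. ] (array([467.1,  14.1]), array([43.9, 14.9]), 77.8) 57.3
C all 887 (array([480. ,   5.5]), array([118.4, 108.9]), 0.1)
D 141 [376.1 237.9  48.5] (array([373.4, 237.6]), array([45.2, 16.9]), 64.3) 57.4
D all 866 (array([374.8, 240.1]), array([118.9, 110. ]), 89.5)
tub 1097 (array([620.2, -97.6]), array([154.6, 172.9]), 67.3)
ledge 2086 (array([557.9, 198.7]), array([ 18.9, 427.1]), 40.1) 54.21964529690659
plane [   0.33657065    0.28482013 -215.56685619] 0.41526966248565506 40.239292412098074 8977 9836
tray rim 566 (array([ 520. , -389.3]), array([118.9, 172. ]), 51.2)
red 184
['side']
bar 624 [ 515.6 -398.8   83. ] (array([ 521.2, -390.7]), array([110.4,  14.3]), 51.4) 89.06044874032582
A all 91 (array([ 410.3, -261. ]), array([30.3, 14.9]), 74.2)
B all 226 (array([ 488.7, -118. ]), array([56.7, 50.8]), 8.1)
tub 846 (array([621.7, -99.5]), array([155.4, 170.2]), 67.5)
ledge 261 (array([627.2, 109. ]), array([ 14.5, 205.9]), 40.5) 50.26129998321529
plane [   0.33814663    0.28702345 -218.21874978] 0.4174668112685379 40.32504890170534 3642 3812
tray rim 1412 (array([ 521.5, -390. ]), array([113.3, 169. ]), 52.0)
red 387
```

```bash
python3 -m creep '[{"x":0.05,"y":-0.015,"z":0,"yaw":-4},{"x":0.09,"y":-0.03,"yaw":-8},{"x":0.13,"y":-0.045,"yaw":-12},{"x":0.175,"y":-0.06,"z":0.01,"yaw":-16},{"x":0.22,"y":-0.073,"z":0.02,"yaw":-20},{"x":0.265,"y":-0.088,"z":0.03,"yaw":-24},{"x":0.307,"y":-0.101,"z":0.04,"yaw":-26.5},{"x":0.307,"y":-0.101,"z":0.04,"yaw":-26.5}]' 100; python3 - <<'E'
from h import *
s,p,d=snap('wrist','w1'); print(np.round(s['joints'],1),np.round(s['tcp_pos'],1),np.round(s['orientation'],3).tolist())
E
```

```text
[58.6 27.4  1.3 89.2 -0.7 63.6 -4.8] [ 287.3 -610.6  403.9] [[0.905, 0.426, -0.001], [0.426, -0.905, 0.001], [-0.0, -0.001, -1.0]]$[1]: bad value
```

View pics/w1.png

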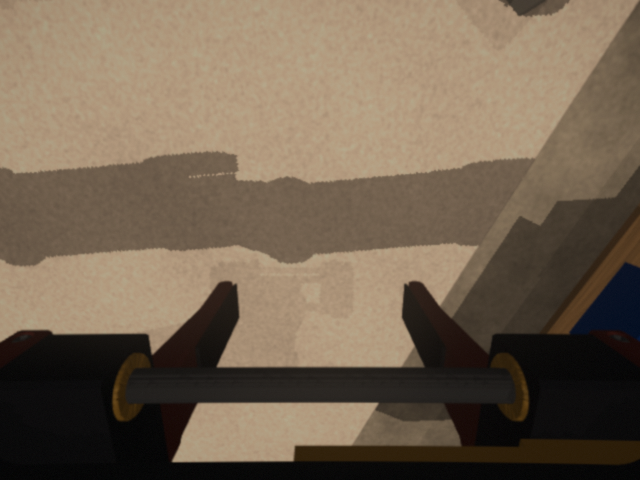

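```bash
python3 -m creep '[{"x":0.05,"y":-0.015,"z":0,"yaw":-4},{"x":0.09,"y":-0.03,"z":0,"yaw":-8},{"x":0.13,"y":-0.045,"z":0,"yaw":-12},{"x":0.175,"y":-0.06,"z":0.01,"yaw":-16},{"x":0.22,"y":-0.073,"z":0.02,"yaw":-20},{"x":0.265,"y":-0.088,"z":0.03,"yaw":-24},{"x":0.307,"y":-0.101,"z":0.04,"yaw":-26.5},{"x":0.307,"y":-0.101,"z":0.04,"yaw":-26.5}]' 100; python3 - <<'E'
from h import *
s,p,d=snap('wrist','w2'); print(np.round(s['joints'],1),np.round(s['tcp_pos'],1),np.round(s['orientation'],3).tolist())
E
```

```text
time_s: 1.0
tcp_pos: [527.2, -381.6, 363.0]
orientation: [[0.61, 0.792, 0.001], [0.792, -0.61, 0.005], [0.005, -0.002, -1.0]]
force: [0.5, 0.1, 0.7]
gripper_width: 87.8
[ 37.3  27.7  -9.4  94.4   4.8  58.4 -11.2] [ 527.2 -381.6  363. ] [[0.61, 0.792, 0.001], [0.792, -0.61, 0.005], [0.005, -0.002, -1.0]]
```

View pics/w2.png

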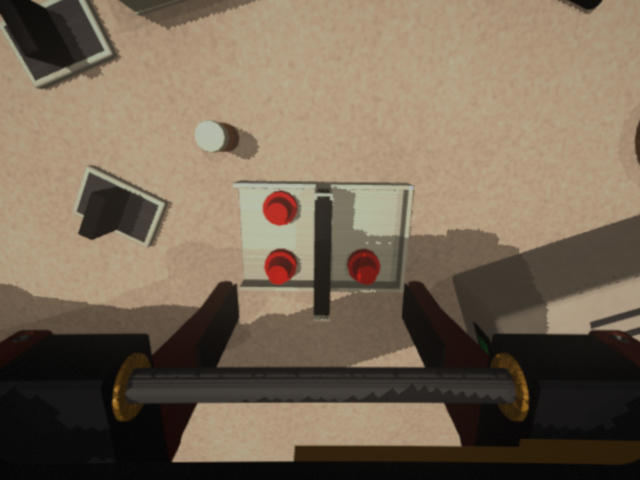

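```bash
cat >> h.py <<'E'
def totool(target,yawhead=None):
    """world xyz target of GRASP point -> tool shift m ; yawhead = desired heading of tool y (deg)"""
    s=telemetry.get_state(); R=np.array(s['orientation']); t=np.array(s['tcp_pos'])
    g=np.array(target,float)+[0,0,163]
    print('shift m',np.round(R.T@(g-t)/1000,4), 'tcp',np.round(t,1),'j',np.round(s['joints'],1),'t',s['time_s'],'F',np.round(s['force'],1),'w',round(float(s['gripper_width']),1))
    h=np.degrees(np.arctan2(R[1,1],R[0,1]))
    if yawhead is not None:
        d=(yawhead-h+90)%180-90; print('heading y',round(h,2),'yaw cmd',round(-d,2),'(or %+.1f)'%(-d+180*np.sign(d)))
E
python3 - <<'E'
from fit import *
P,C=pts([('wrist','w2')])
Q=box(P,C,(440,620),(-480,-290),(60,110),dark); print('bar',len(Q),Q.mean(0).round(1),rect(Q),np.percentile(Q[:,2],[5,50,95]).round(1))
Q=box(P,C,(420,640),(-500,-280),(18,35),lambda C:C.min(1)>60);print('rim',len(Q),rect(Q))
totool([522,-388.5,75],-38.3)
print(cams.camera_model('wrist')['hand_eye'])
E
```

```text
bar 1906 [ 522.7 -388.1   85.1] (array([ 521.8, -389.1]), array([106. ,  13.6]), 52.2) [84.1 85.4 86.5]
rim 2102 (array([ 520.4, -391. ]), array([110.7, 170.8]), 51.6)
shift m [-0.0048  0.0002  0.1256] tcp [ 524.8 -384.9  363.6] j [ 37.5  27.6  -9.2  94.4   4.8  58.5 -11.1] t 1.05 F [-0.6  0.3  0.8] w 87.7
heading y -37.9 yaw cmd 0.4 (or -179.6)
[[ 7.40180309e-04 -9.55904563e-01 -2.93676554e-01  7.96992715e+01]
 [ 9.99999204e-01  1.00772321e-03 -7.59704831e-04 -5.67812310e-01]
 [ 1.02214999e-03 -2.93675758e-01  9.55904548e-01  1.94237520e+01]
 [ 0.00000000e+00  0.00000000e+00  0.00000000e+00  1.00000000e+00]]
```

```bash
python3 -m creep '[{"x":0,"y":0,"z":0.04,"yaw":0.3},{"x":0,"y":0,"z":0.08,"yaw":0.3},{"x":0,"y":0,"z":0.11,"yaw":0.3},{"x":0,"y":0,"z":0.126,"yaw":0.3},{"x":0,"y":0,"z":0.126,"yaw":0.3}]' 100;  python3 -m creep '[{"x":0,"y":0,"z":0,"yaw":0},{"x":0,"y":0,"z":0,"yaw":0},{"x":0,"y":0,"z":0,"yaw":0},{"x":0,"y":0,"z":0,"yaw":0},{"x":0,"y":0,"z":0,"yaw":0},{"x":0,"y":0,"z":0,"yaw":0}]' 0 25
```

```text
time_s: 1.55
tcp_pos: [520.8, -389.2, 236.6]
orientation: [[0.625, 0.781, -0.004], [0.781, -0.625, 0.002], [-0.001, -0.004, -1.0]]
force: [-0.7, -0.0, 0.0]
gripper_width: 87.7
time_s: 2.15
tcp_pos: [522.2, -388.7, 239.0]
orientation: [[0.624, 0.782, 0.0], [0.782, -0.624, -0.0], [-0.0, 0.0, -1.0]]
force: [0.4, 0.4, -0.0]
gripper_width: 43.0
```

```bash
python3 -m creep '[{"x":0,"y":0,"z":0,"yaw":0},{"x":0,"y":0,"z":0,"yaw":0},{"x":0,"y":0,"z":0,"yaw":0},{"x":0,"y":0,"z":0,"yaw":0},{"x":0,"y":0,"z":0,"yaw":0},{"x":0,"y":0,"z":0,"yaw":0}]' 0 25;  python3 -m creep '[{"x":0,"y":0,"z":-0.006,"yaw":0},{"x":0,"y":0,"z":-0.018,"yaw":0},{"x":0,"y":0,"z":-0.036,"yaw":0},{"x":0,"y":0,"z":-0.06,"yaw":0},{"x":0,"y":0,"z":-0.085,"yaw":0},{"x":0,"y":0,"z":-0.105,"yaw":0},{"x":0,"y":0,"z":-0.115,"yaw":0},{"x":0,"y":0,"z":-0.115,"yaw":0}]' 0 25; python3 - <<'E'
from h import *
totool([642,-107.4,190],-22.7)
snap('wrist','w3'); snap('side','s3')
E
```

```text
time_s: 2.75
tcp_pos: [522.2, -388.7, 238.6]
orientation: [[0.624, 0.781, 0.0], [0.781, -0.624, -0.0], [0.0, 0.0, -1.0]]
force: [1.1, 0.2, -0.5]
gripper_width: 14.1
time_s: 3.55
tcp_pos: [522.5, -388.8, 355.7]
orientation: [[0.624, 0.781, 0.003], [0.781, -0.624, -0.002], [0.0, 0.003, -1.0]]
force: [0.1, 0.3, -2.7]
gripper_width: 13.8
shift m [ 0.2945 -0.0822  0.0025] tcp [ 522.5 -388.8  355.7] j [ 37.7  28.   -8.9  94.9   5.   57.3 -11.5] t 3.55 F [ 0.1  0.3 -2.7] w 13.8
heading y -38.61 yaw cmd -15.91 (or +164.1)
```

View pics/s3.png

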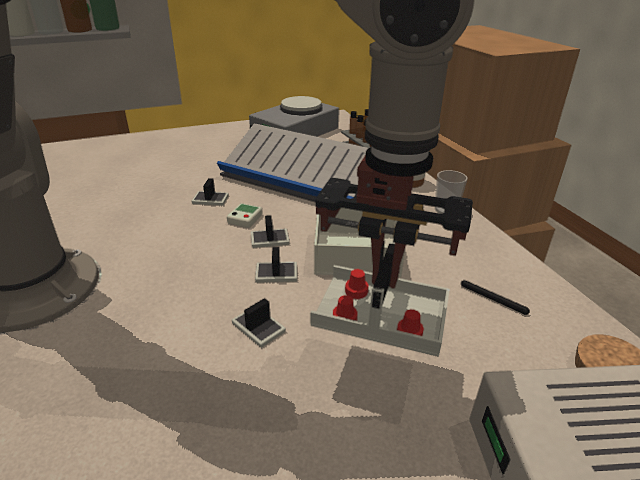

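View pics/w3.png

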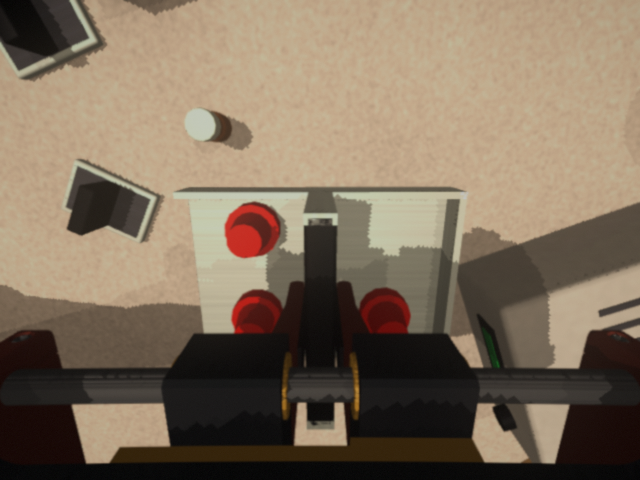

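```bash
python3 -m creep '[{"x":0.006,"y":-0.002,"z":0,"yaw":0},{"x":0.02,"y":-0.006,"z":0,"yaw":0},{"x":0.042,"y":-0.012,"z":0,"yaw":0},{"x":0.069,"y":-0.019,"z":0,"yaw":0},{"x":0.098,"y":-0.027,"z":0,"yaw":0},{"x":0.128,"y":-0.036,"z":0,"yaw":0},{"x":0.158,"y":-0.044,"z":0,"yaw":0},{"x":0.188,"y":-0.052,"z":0,"yaw":0}]' 0 25;  python3 -m creep '[{"x":0.028,"y":-0.008,"z":0,"yaw":-1},{"x":0.053,"y":-0.015,"z":0,"yaw":-3},{"x":0.075,"y":-0.021,"z":0,"yaw":-6},{"x":0.092,"y":-0.026,"z":0,"yaw":-9},{"x":0.102,"y":-0.029,"z":0,"yaw":-12},{"x":0.106,"y":-0.03,"z":0,"yaw":-14.5},{"x":0.106,"y":-0.03,"z":0,"yaw":-15.8},{"x":0.106,"y":-0.03,"z":0,"yaw":-15.8}]' 0 25; python3 - <<'E'
from h import *
snap('scene','c4');snap('side','s4')
totool([642,-107.4,190],-22.7)
E
```

```text
time_s: 4.45
tcp_pos: [599.4, -206.4, 353.0]
orientation: [[0.623, 0.782, -0.001], [0.782, -0.623, 0.001], [0.0, -0.001, -1.0]]
force: [0.6, -0.2, -2.6]
gripper_width: 13.5
time_s: 5.25
tcp_pos: [641.4, -108.1, 353.4]
orientation: [[0.387, 0.922, -0.001], [0.922, -0.387, -0.0], [-0.001, -0.0, -1.0]]
force: [0.0, 0.6, -3.3]
gripper_width: 13.8
shift m [0.0013 0.0002 0.0005] tcp [ 641.3 -108.5  353.5] j [ 15.7  28.7 -16.   94.6   9.   58.  -26.2] t 5.35 F [-0.5 -0.2 -2.6] w 13.9
heading y -22.89 yaw cmd -0.19 (or +179.8)
```

View pics/c4.png

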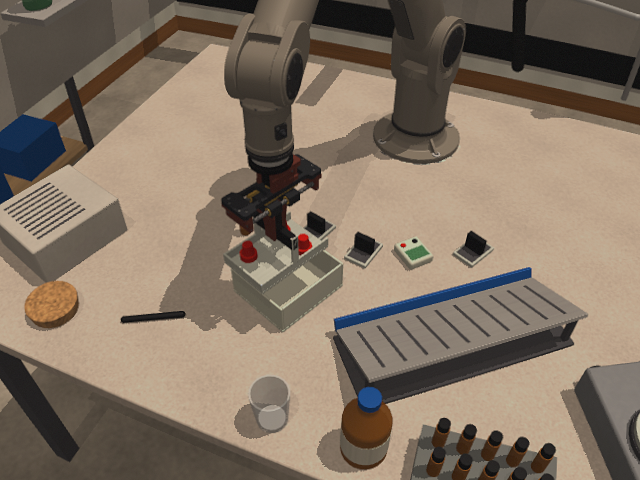

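View pics/s4.png

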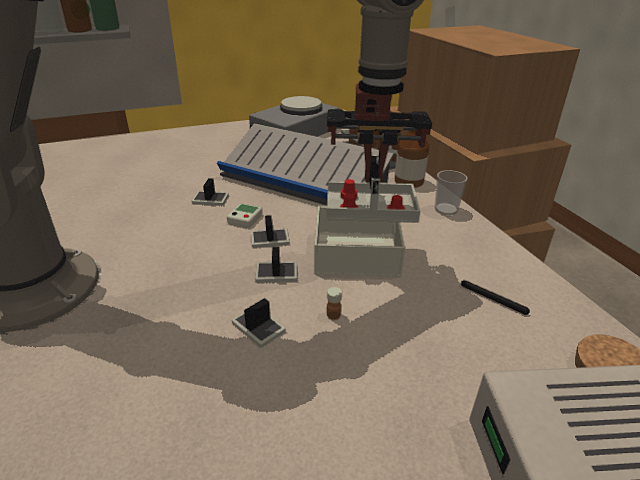

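```bash
python3 -m creep '[{"x":0.001,"y":0,"z":0.01,"yaw":-0.2},{"x":0.001,"y":0,"z":0.02,"yaw":-0.2},{"x":0.001,"y":0,"z":0.03,"yaw":-0.2},{"x":0.001,"y":0,"z":0.036,"yaw":-0.2},{"x":0.001,"y":0,"z":0.04,"yaw":-0.2},{"x":0.001,"y":0,"z":0.043,"yaw":-0.2},{"x":0.001,"y":0,"z":0.043,"yaw":-0.2},{"x":0.001,"y":0,"z":0.043,"yaw":-0.2}]' 0 25;  python3 -m creep '[{"x":0,"y":0,"z":0.002,"yaw":0},{"x":0,"y":0,"z":0.004,"yaw":0},{"x":0,"y":0,"z":0.006,"yaw":0},{"x":0,"y":0,"z":0.006,"yaw":0}]' 0 6; python3 - <<'E'
from h import *
snap('side','s5')
E
```

```text
time_s: 6.15
tcp_pos: [642.1, -106.8, 311.0]
orientation: [[0.384, 0.923, 0.001], [0.923, -0.384, -0.0], [0.0, 0.001, -1.0]]
force: [-0.1, 0.4, -2.7]
gripper_width: 14.0
time_s: 6.55
tcp_pos: [641.5, -106.2, 305.3]
orientation: [[0.384, 0.923, -0.001], [0.923, -0.384, 0.0], [0.0, -0.001, -1.0]]
force: [-5.1, 1.8, 5.2]
gripper_width: 15.0
```

View pics/s5.png

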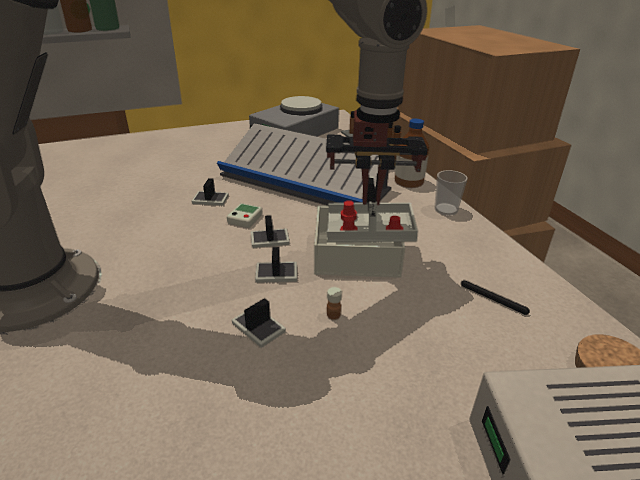

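```bash
python3 -m creep '[{"x":0,"y":0,"z":0.003,"yaw":0},{"x":0,"y":0,"z":0.006,"yaw":0},{"x":0,"y":0,"z":0.009,"yaw":0},{"x":0,"y":0,"z":0.012,"yaw":0},{"x":0,"y":0,"z":0.012,"yaw":0}]' 0 4;  python3 - <<'E'
from h import *
snap('side','s6')
E
```

```text
time_s: 7.1
tcp_pos: [640.8, -105.6, 292.6]
orientation: [[0.384, 0.923, -0.004], [0.924, -0.384, 0.001], [-0.0, -0.004, -1.0]]
force: [-6.8, 3.1, 4.9]
gripper_width: 25.1
```

View pics/s6.png

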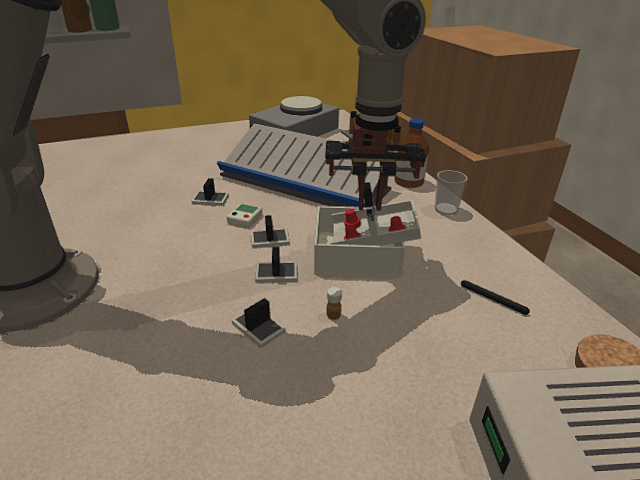

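```bash
python3 -m creep '[{"x":0,"y":0,"z":0.003,"yaw":0},{"x":0,"y":0,"z":0.006,"yaw":0},{"x":0,"y":0,"z":0.008,"yaw":0},{"x":0,"y":0,"z":0.01,"yaw":0},{"x":0,"y":0,"z":0.012,"yaw":0},{"x":0,"y":0,"z":0.012,"yaw":0},{"x":0,"y":0,"z":0.012,"yaw":0}]' 0 3;  python3 - <<'E'
from h import *
snap('side','s7');snap('scene','c7')
E
```

```text
time_s: 7.85
tcp_pos: [641.0, -105.8, 280.5]
orientation: [[0.384, 0.923, -0.003], [0.923, -0.384, 0.001], [-0.0, -0.003, -1.0]]
force: [-5.9, 2.6, 2.0]
gripper_width: 45.5
```

View pics/s7.png

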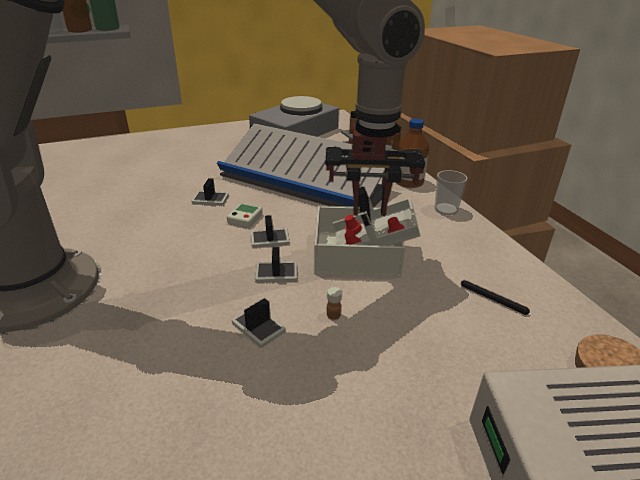

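View pics/c7.png

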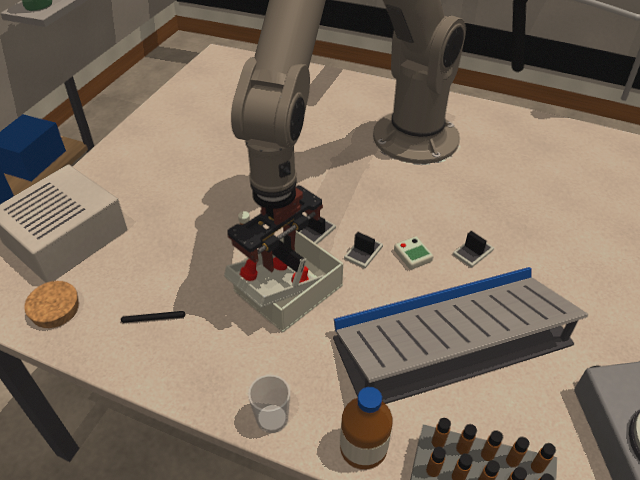

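```bash
python3 - <<'E'
from h import *
snap('wrist','w8'); totool([642,-107,118],-22.7)
z=np.load('pics/s7.npz')
cv2.imwrite('pics/crop8.png',cv2.resize(z['p'][140:290,280:460,::-1],None,fx=4,fy=4,interpolation=2))
E
```

```text
shift m [-0.0007  0.0013 -0.0004] tcp [ 641.1 -105.8  280.6] j [ 14.9  33.3 -15.4  97.7  10.8  50.6 -27.5] t 8.0 F [-5.7  1.8  2.2] w 45.7
heading y -22.56 yaw cmd 0.14 (or -179.9)
```

View pics/crop8.png

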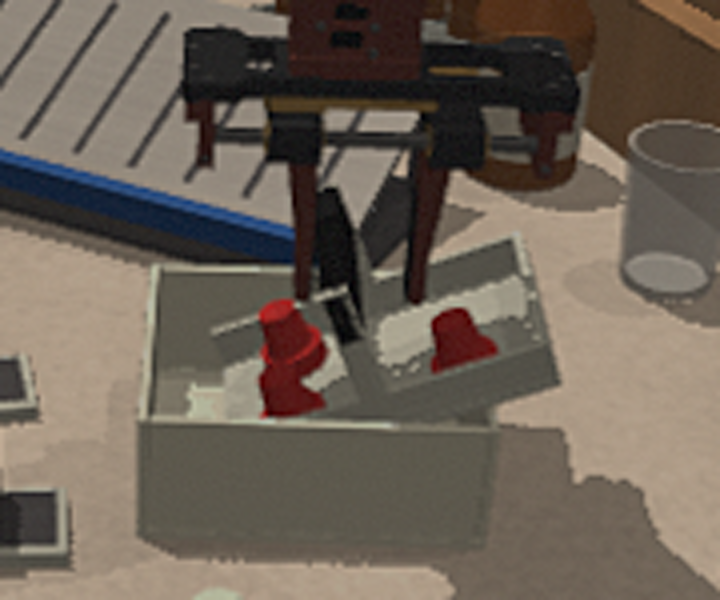

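View pics/w8.png

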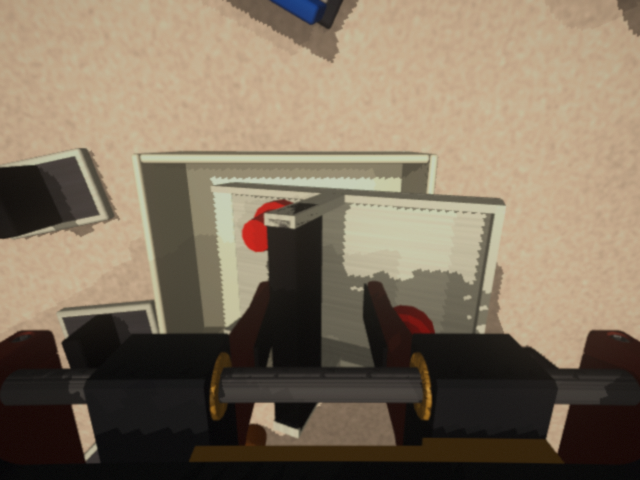

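```bash
python3 - <<'E'
from fit import *
P,C=pts([('wrist','w8')])
ux=np.array([-np.cos(np.radians(-22.7)),-np.sin(np.radians(-22.7))]); wall=np.array([621,-98.5])-80*ux
v=np.array([-ux[1],ux[0]])
U=(P[:,:2]-wall)@ux; V=(P[:,:2]-wall)@v
m=(U>-80)&(U<165)&(abs(V)<75)
for a in range(-80,165,10):
    k=m&(U>=a)&(U<a+10)&(abs(V)<48)&(C.min(1)>60)&(C[:,0]<C[:,2]*1.7)
    if k.sum()>5: print(a,k.sum(),np.percentile(P[k,2],[5,25,50,75,95]).round(1))
k=m&dark(C)&(P[:,2]>90)&(P[:,2]<150)
for a in range(20,100,4):
    q=k&(U>=a)&(U<a+4)
    if q.sum()>5: print('dark',a,q.sum(),np.percentile(P[q,2],[5,50,95]).round(1))
E
```

```text
-80 145 [-0.8  0.   0.5  1.   1.5]
-70 130 [-0.6 -0.2  0.3  0.8  1.6]
-60 119 [-0.7 -0.   0.4  0.8  1.2]
-50 112 [-0.7 -0.   0.4  0.9  1.5]
-40 99 [-0.8  0.   0.6  1.   1.5]
-30 3784 [ 84.2  85.7  87.3 106.2 107.7]
-20 2599 [79.8 81.  82.2 83.2 84.7]
-10 2145 [75.6 76.8 77.9 79.  80.1]
0 1961 [71.  72.5 73.6 74.7 75.9]
10 1797 [66.9 68.3 69.5 70.5 71.8]
20 1416 [62.7 64.  65.1 66.2 67.4]
30 2136 [58.6 59.8 60.8 61.9 63.3]
40 2385 [ 54.5  55.8  57.1  58.3 196.9]
50 2118 [ 50.7  51.9  53.1  54.6 197.2]
60 254 [196.1 196.6 196.9 197.2 197.8]
70 96 [ 42.6  43.6 195.9 196.6 197.4]
80 70 [ 38.   39.8  41.6 127.1 183.4]
90 192 [ 33.2  34.   35.1  41.  133.7]
100 639 [29.4 30.3 31.4 32.5 34.3]
110 1127 [25.3 26.1 27.1 28.2 29.5]
120 718 [ 5.3 23.4 24.3 24.9 25.8]
130 1435 [  4.5   5.2   5.6   6.1 180. ]
140 1418 [4.5 5.1 5.6 6.  6.7]
150 2109 [ 4.7  5.4  6.  40.4 68.2]
160 2938 [ 6.8 28.3 53.6 69.9 71.1]
dark 24 87 [133.  144.2 149.3]
dark 28 434 [105.6 133.4 148.5]
dark 32 530 [103.7 130.3 148.2]
dark 36 861 [103.  129.8 148. ]
dark 56 152 [106.9 107.9 108.9]
dark 60 1284 [108.9 113.3 117.6]
dark 64 1600 [117.8 122.8 127.2]
dark 68 1717 [126.4 131.1 132.7]
dark 72 1456 [130.1 131.4 132.5]
dark 76 1386 [128.6 129.7 130.9]
dark 80 1299 [126.8 128.8 146.7]
dark 84 479 [108.2 133.4 148.1]
dark 88 427 [105.8 133.2 148.4]
dark 92 86 [137.4 144.8 149.6]
```

```bash
python3 -m creep '[{"x":0,"y":0.002,"z":0,"yaw":0},{"x":0,"y":0.004,"z":0,"yaw":0},{"x":0,"y":0.006,"z":0,"yaw":0},{"x":0,"y":0.008,"z":0,"yaw":0},{"x":0,"y":0.01,"z":0,"yaw":0},{"x":0,"y":0.01,"z":0,"yaw":0},{"x":0,"y":0.01,"z":0,"yaw":0}]' 48 15;  cat > tilt.py <<'E'
from fit import *
import sys
f=sys.argv[1]; snap('wrist',f); snap('side','s'+f)
P,C=pts([('wrist',f)])
ux=np.array([-np.cos(np.radians(-22.7)),-np.sin(np.radians(-22.7))]); wall=np.array([621,-98.5])-80*ux
v=np.array([-ux[1],ux[0]])
U=(P[:,:2]-wall)@ux; V=(P[:,:2]-wall)@v
k=(U>0)&(U<50)&(abs(V)<48)&(C.min(1)>60)&(C[:,0]<C[:,2]*1.7)&(P[:,2]<100)
c=np.polyfit(U[k],P[k,2],1); print('tilt',np.arctan(c[0]),'z at u0',c[1])
k=dark(C)&(P[:,2]>90)&(P[:,2]<150)&(abs(V)<55)
for a in range(20,100,4):
    q=k&(U>=a)&(U<a+4)
    if q.sum()>5: print('dark',a,q.sum(),np.percentile(P[q,2],[5,50,95]).round(1))
z=np.load('pics/s%s.npz'%f)
cv2.imwrite('pics/cr%s.png'%f,cv2.resize(z['p'][140:290,280:460,::-1],None,fx=3,fy=3,interpolation=2))
E
python3 tilt.py w9
```

```text
time_s: 8.7
tcp_pos: [645.5, -106.9, 279.5]
orientation: [[0.382, 0.924, -0.02], [0.924, -0.382, 0.004], [-0.003, -0.02, -1.0]]
force: [-28.3, 10.4, 18.2]
gripper_width: 48.2
tilt -0.3512237654323015 z at u0 72.9986093331463
dark 20 58 [140.3 145.8 149.8]
dark 24 394 [106.7 136.2 148.7]
dark 28 507 [103.  130.3 148.4]
dark 32 1090 [102.1 128.9 147.7]
dark 56 187 [107.3 108.5 109.6]
dark 60 1408 [109.5 114.2 118.6]
dark 64 1721 [118.7 123.7 128.2]
dark 68 1772 [126.5 131.5 132.9]
dark 72 1507 [129.5 131.3 132.4]
dark 76 1402 [128.3 129.7 130.8]
dark 80 1226 [127.2 129.2 147.8]
dark 84 446 [108.5 133.  148.7]
dark 88 377 [105.4 135.6 148.8]
dark 92 29 [142.  145.8 149. ]
```

View pics/crw9.png

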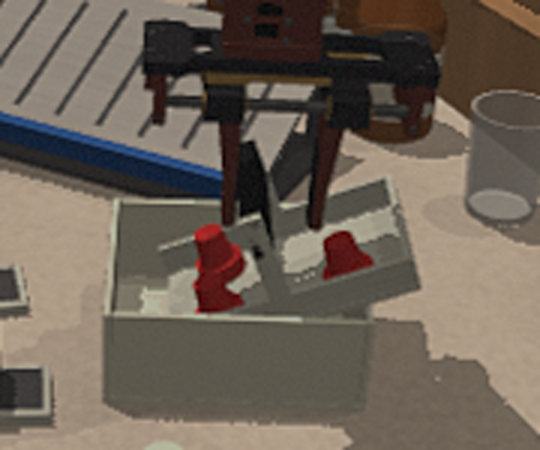

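```bash
python3 - <<'E'
from h import *
z=np.load('pics/w9.npz')
cv2.imwrite('pics/crop9.png',cv2.resize(z['p'][260:440,200:480,::-1],None,fx=2.8,fy=2.8,interpolation=2))
E
```

```text
(no output)
```

View pics/crop9.png

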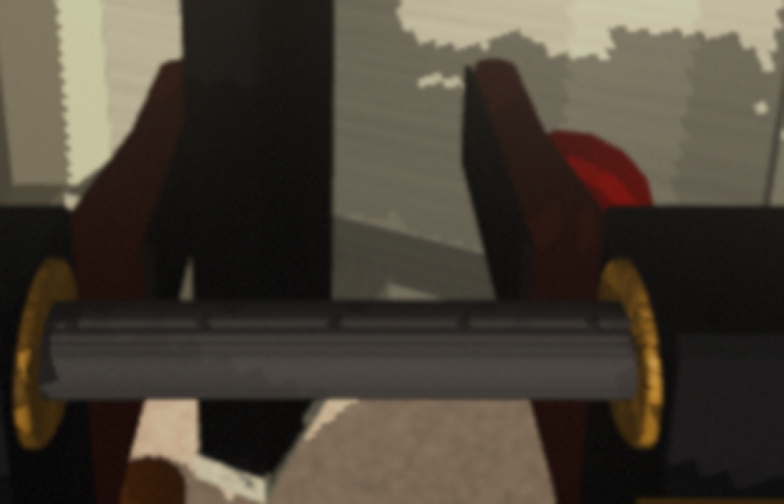

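```bash
python3 -m creep '[{"x":0,"y":-0.003,"z":-0.002,"yaw":0},{"x":0,"y":-0.006,"z":-0.005,"yaw":0},{"x":0,"y":-0.01,"z":-0.008,"yaw":0},{"x":0,"y":-0.01,"z":-0.01,"yaw":0},{"x":0,"y":-0.01,"z":-0.01,"yaw":0},{"x":0,"y":-0.01,"z":-0.01,"yaw":0}]' 55 15;  
python3 tilt.py w10
```

```text
time_s: 9.4
tcp_pos: [641.9, -106.8, 290.7]
orientation: [[0.384, 0.923, -0.0], [0.923, -0.384, 0.0], [0.0, -0.001, -1.0]]
force: [-3.4, 1.9, -0.2]
gripper_width: 48.3
tilt -0.3636947710450267 z at u0 74.02505413392612
dark 24 229 [114.8 137.5 149.1]
dark 28 338 [113.3 133.5 148.4]
dark 32 787 [112.5 132.9 148.5]
dark 52 16 [90.5 94.  96. ]
dark 56 197 [ 92.6 108.4 109.6]
dark 60 1354 [109.7 114.2 118.6]
dark 64 1507 [119.1 123.9 128.3]
dark 68 1510 [128.2 131.8 133.2]
dark 72 1345 [130.2 131.6 132.8]
dark 76 1291 [128.6 129.9 131.2]
dark 80 1099 [127.  129.2 147.9]
dark 84 366 [114.3 134.  148.8]
dark 88 275 [114.3 135.9 148.6]
dark 92 22 [144.1 147.7 149.7]
```

View pics/crw10.png

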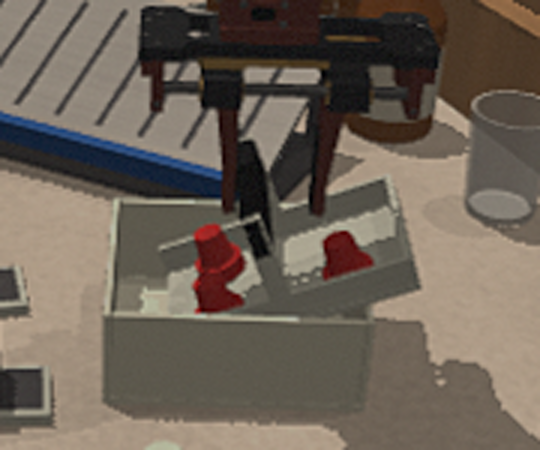

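```bash
python3 -m creep '[{"x":0,"y":0,"z":0,"yaw":0},{"x":0,"y":0,"z":-0.002,"yaw":0},{"x":0,"y":0,"z":-0.004,"yaw":0},{"x":0,"y":0,"z":-0.006,"yaw":0},{"x":0,"y":0,"z":-0.008,"yaw":0},{"x":0,"y":0,"z":-0.01,"yaw":0},{"x":0,"y":0,"z":-0.012,"yaw":0},{"x":0,"y":0,"z":-0.014,"yaw":0}]' 0 30;  
python3 tilt.py w11
```

```text
time_s: 10.3
tcp_pos: [640.7, -106.0, 305.8]
orientation: [[0.384, 0.923, -0.004], [0.923, -0.384, 0.001], [-0.001, -0.004, -1.0]]
force: [-9.5, 2.4, 10.2]
gripper_width: 17.0
tilt -0.17993102014502965 z at u0 73.67311628436227
dark 20 11 [ 98.  101.2 103.4]
dark 40 22 [129.2 141.6 148.5]
dark 44 180 [126.8 138.1 148.1]
dark 48 524 [105.9 128.1 147.9]
dark 52 1053 [127.6 137.6 144.9]
dark 56 1292 [144.5 145.5 146.4]
dark 60 1361 [143.8 144.9 145.9]
dark 64 1262 [143.1 144.1 145.1]
dark 68 416 [131.7 143.1 147.8]
dark 72 182 [126.4 139.  148.9]
dark 76 72 [127.8 139.  148.5]
```

View pics/crw11.png

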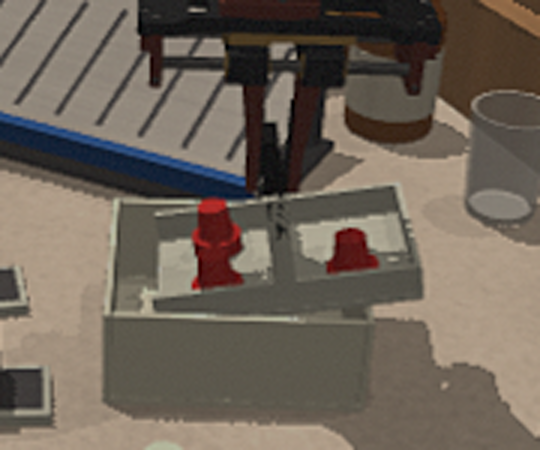

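```bash
python3 -m creep '[{"x":0,"y":0,"z":0.002,"yaw":0},{"x":0,"y":0,"z":0.004,"yaw":0},{"x":0,"y":0,"z":0.006,"yaw":0},{"x":0,"y":0,"z":0.008,"yaw":0},{"x":0,"y":0,"z":0.01,"yaw":0},{"x":0,"y":0,"z":0.012,"yaw":0},{"x":0,"y":0,"z":0.012,"yaw":0}]' 0 12;  
python3 tilt.py w12
```

```text
time_s: 11.1
tcp_pos: [637.8, -104.4, 291.5]
orientation: [[0.383, 0.924, -0.015], [0.924, -0.383, 0.003], [-0.003, -0.015, -1.0]]
force: [-23.4, 8.0, 14.1]
gripper_width: 29.7
tilt -0.33429110400336004 z at u0 73.57353357263044
dark 20 71 [ 90.6  96.4 102.3]
dark 40 185 [116.4 138.8 149. ]
dark 44 334 [113.3 133.8 148.8]
dark 48 584 [113.3 133.  148.8]
dark 52 22 [90.9 95.  97.5]
dark 56 529 [108.8 111.7 114. ]
dark 60 1244 [114.5 119.3 124.2]
dark 64 1533 [124.5 129.9 133.9]
dark 68 1371 [129.6 134.  135.1]
dark 72 1346 [131.2 132.7 133.9]
dark 76 1319 [129.9 131.2 139.7]
dark 80 475 [118.9 135.2 148.4]
dark 84 328 [113.8 133.7 148.3]
dark 88 105 [116.4 139.4 149.1]
```

View pics/crw12.png

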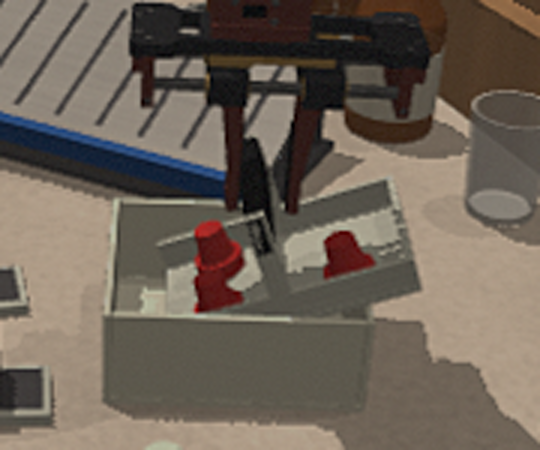

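```bash
python3 -m creep '[{"x":0,"y":0,"z":-0.004,"yaw":0},{"x":0,"y":0,"z":-0.008,"yaw":0},{"x":0,"y":0,"z":-0.014,"yaw":0},{"x":0,"y":0,"z":-0.02,"yaw":0},{"x":0,"y":0,"z":-0.028,"yaw":0},{"x":0,"y":0,"z":-0.036,"yaw":0},{"x":0,"y":0,"z":-0.04,"yaw":0},{"x":0,"y":0,"z":-0.04,"yaw":0}]' 0 30;  
python3 tilt.py w13
```

```text
time_s: 12.0
tcp_pos: [642.1, -106.9, 333.2]
orientation: [[0.384, 0.923, 0.001], [0.923, -0.384, -0.0], [0.0, 0.001, -1.0]]
force: [-0.5, 0.2, -2.7]
gripper_width: 14.0
tilt -0.0092247977128492 z at u0 88.69225784139611
dark 20 121 [ 96.8 115.4 123.3]
dark 24 103 [ 95.1 110.1 120.4]
dark 28 28 [ 93.4  96.9 101. ]
dark 52 14 [142.6 146.5 149.8]
dark 56 19 [143.8 146.4 149.4]
dark 60 16 [144.  147.  149.8]
dark 68 11 [90.3 90.9 91.9]
dark 84 31 [ 95.6  99.5 102.6]
dark 88 76 [ 98.3 114.4 121.5]
dark 92 42 [ 98.3 119.  123.3]
```

View pics/crw13.png

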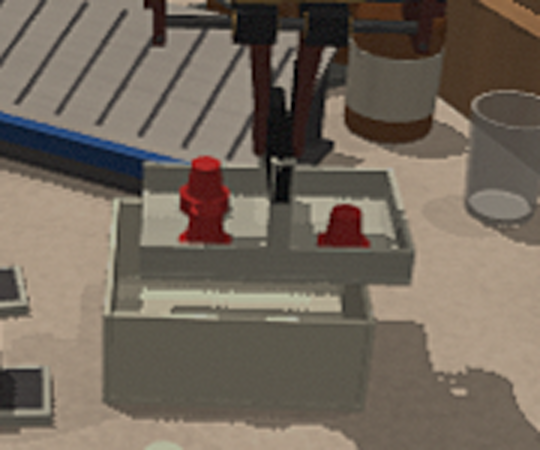

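```bash
python3 -m creep '[{"x":0,"y":0.007,"z":0,"yaw":0},{"x":0,"y":0.017,"z":0,"yaw":0},{"x":0,"y":0.029,"z":0.002,"yaw":0},{"x":0,"y":0.037,"z":0.005,"yaw":0},{"x":0,"y":0.039,"z":0.009,"yaw":0},{"x":0,"y":0.039,"z":0.012,"yaw":0},{"x":0,"y":0.039,"z":0.014,"yaw":0},{"x":0,"y":0.039,"z":0.014,"yaw":0}]' 0 30;  
python3 tilt.py w14
```

```text
time_s: 12.9
tcp_pos: [677.5, -121.6, 318.1]
orientation: [[0.384, 0.923, -0.001], [0.923, -0.384, 0.0], [-0.0, -0.001, -1.0]]
force: [-1.1, -0.1, -3.3]
gripper_width: 13.7
tilt 0.02274012531816723 z at u0 73.11628714986145
dark 20 6 [143.7 147.  148.9]
dark 24 12 [141.1 144.8 149.2]
dark 28 91 [136.6 143.4 149.3]
dark 32 73 [138.1 144.3 149.4]
dark 52 94 [ 94.  101.8 108. ]
dark 56 7 [105.1 107.1 108.2]
```

View pics/crw14.png

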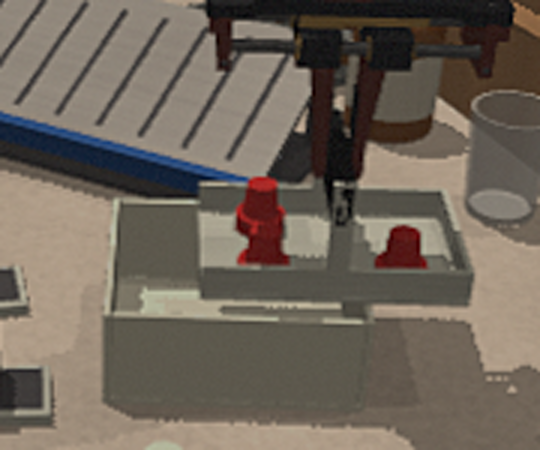

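```bash
python3 -m creep '[{"x":0,"y":0,"z":0.002,"yaw":0},{"x":0,"y":-0.003,"z":0.003,"yaw":0},{"x":0,"y":-0.007,"z":0.004,"yaw":0},{"x":0,"y":-0.0105,"z":0.0055,"yaw":0},{"x":0,"y":-0.0135,"z":0.007,"yaw":0},{"x":0,"y":-0.017,"z":0.009,"yaw":0},{"x":0,"y":-0.02,"z":0.0105,"yaw":0},{"x":0,"y":-0.02,"z":0.0105,"yaw":0}]' 0 10;  
python3 tilt.py w15
```

```text
time_s: 13.8
tcp_pos: [659.2, -113.7, 308.7]
orientation: [[0.384, 0.923, 0.001], [0.923, -0.384, 0.0], [0.0, 0.001, -1.0]]
force: [0.8, 0.1, 5.6]
gripper_width: 19.1
tilt -0.4129638939732643 z at u0 75.73297964021477
dark 20 92 [129.7 140.7 149.3]
dark 24 198 [106.7 137.  149.3]
dark 28 939 [123.4 130.5 145.3]
dark 32 1112 [135.  141.5 146.9]
dark 36 1341 [146.4 147.4 148.4]
dark 40 1326 [145.3 146.5 147.5]
dark 44 1308 [144.2 145.3 146.4]
dark 48 405 [133.7 144.1 148.5]
dark 52 157 [128.7 139.6 148.9]
dark 56 75 [129.8 139.4 149.1]
```

View pics/crw15.png

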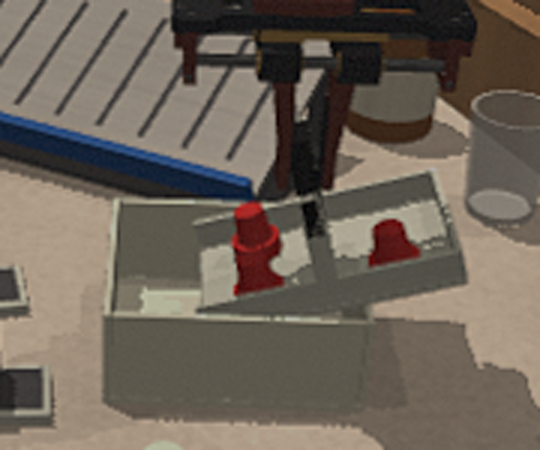

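```bash
python3 -m creep '[{"x":0,"y":-0.003,"z":0.002,"yaw":0},{"x":0,"y":-0.006,"z":0.004,"yaw":0},{"x":0,"y":-0.009,"z":0.0065,"yaw":0},{"x":0,"y":-0.0115,"z":0.009,"yaw":0},{"x":0,"y":-0.014,"z":0.0115,"yaw":0},{"x":0,"y":-0.0165,"z":0.014,"yaw":0},{"x":0,"y":-0.0165,"z":0.014,"yaw":0}]' 0 8;  
python3 tilt.py w16
```

```text
time_s: 14.6
tcp_pos: [643.0, -106.6, 294.1]
orientation: [[0.384, 0.924, -0.003], [0.924, -0.384, 0.001], [-0.0, -0.003, -1.0]]
force: [-3.9, 2.3, 8.1]
gripper_width: 24.9
tilt -0.6066293579716802 z at u0 75.76430976632315
dark 36 233 [116.4 136.5 148.7]
dark 40 482 [101.1 123.5 147.4]
dark 44 1332 [111.1 114.8 145.2]
dark 48 1149 [116.2 119.2 121.8]
dark 52 1236 [121.7 124.7 127.6]
dark 56 1321 [127.7 130.3 131.9]
dark 60 1205 [128.7 130.2 131.6]
dark 64 1252 [125.9 127.5 129.2]
dark 68 863 [123.3 125.9 147.1]
dark 72 305 [116.  134.9 148.7]
dark 76 217 [117.  135.9 148.6]
```

View pics/crw16.png

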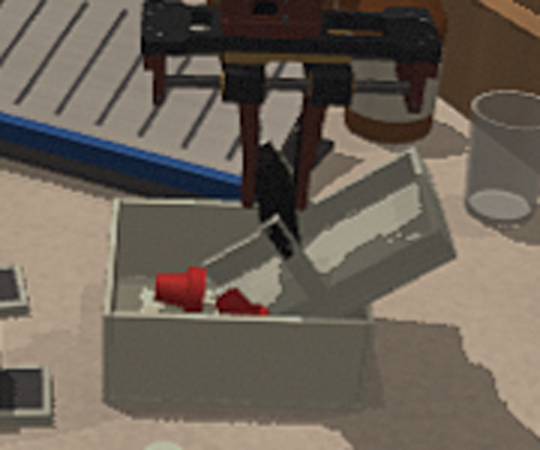

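View pics/w16.png

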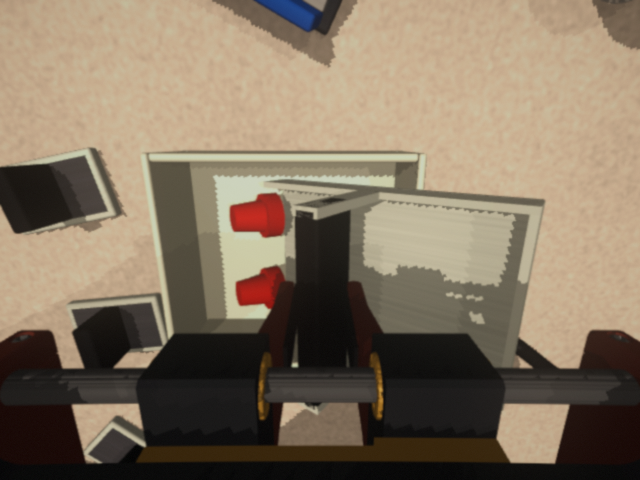

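```bash
python3 -m creep '[{"x":0,"y":-0.002,"z":0.003,"yaw":0},{"x":0,"y":-0.004,"z":0.005,"yaw":0},{"x":0,"y":-0.006,"z":0.008,"yaw":0},{"x":0,"y":-0.006,"z":0.008,"yaw":0},{"x":0,"y":-0.006,"z":0.008,"yaw":0}]' 0 8;  
python3 tilt.py w17
```

```text
time_s: 15.2
tcp_pos: [639.8, -105.2, 290.2]
orientation: [[0.384, 0.923, 0.005], [0.923, -0.384, -0.001], [0.001, 0.005, -1.0]]
force: [-3.1, 0.4, 24.2]
gripper_width: 25.8
tilt -0.6622669005285394 z at u0 76.09507841585837
dark 36 146 [113.8 138.7 149.5]
dark 40 382 [ 94.1 132.1 148.8]
dark 44 1209 [107.2 110.9 146.9]
dark 48 1083 [110.6 113.2 115.5]
dark 52 1145 [115.7 118.2 120.7]
dark 56 1217 [120.7 123.2 125.7]
dark 60 1273 [125.9 127.5 128.7]
dark 64 1296 [124.5 126.2 128. ]
dark 68 1223 [121.4 123.1 124.8]
dark 72 678 [117.3 130.1 148.2]
dark 76 347 [112.  133.2 148.2]
dark 80 184 [113.7 136.9 148.8]
```

View pics/crw17.png

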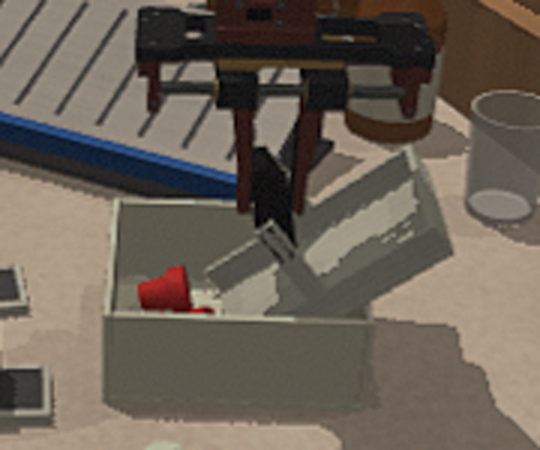

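View pics/w17.png

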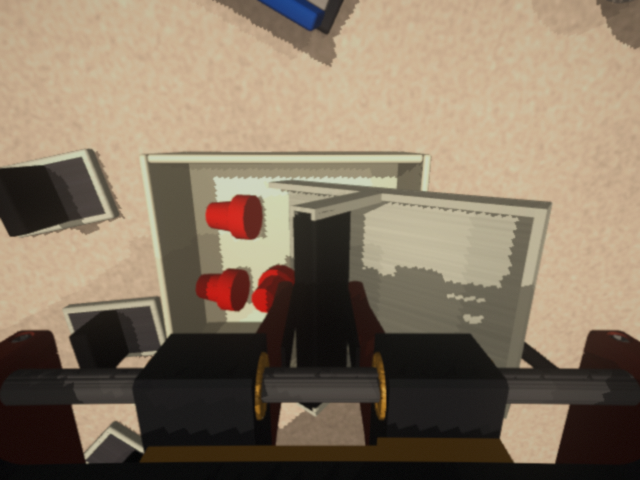

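```bash
python3 -m creep '[{"x":0,"y":0.002,"z":-0.004,"yaw":0},{"x":0,"y":0.01,"z":-0.01,"yaw":0},{"x":0,"y":0.02,"z":-0.018,"yaw":0},{"x":0,"y":0.024,"z":-0.021,"yaw":0},{"x":0,"y":0.024,"z":-0.021,"yaw":0}]' 0 8;  
python3 tilt.py w18
```

```text
time_s: 15.8
tcp_pos: [660.4, -114.1, 307.3]
orientation: [[0.384, 0.923, -0.003], [0.923, -0.384, 0.001], [-0.0, -0.003, -1.0]]
force: [-3.6, 1.3, 7.9]
gripper_width: 18.8
tilt -0.4681558000660049 z at u0 76.24403186196214
dark 20 136 [128.3 140.  149. ]
dark 24 246 [ 98.  136.1 148.7]
dark 28 966 [123.6 130.8 143.3]
dark 32 1161 [136.9 144.3 148.3]
dark 36 1446 [147.  148.1 149.1]
dark 40 1372 [146.  147.1 148.2]
dark 44 1331 [144.8 146.1 147.1]
dark 48 236 [129.9 144.1 149.5]
dark 52 171 [127.7 139.1 148.9]
dark 56 50 [130.  140.2 148.9]
```

View pics/crw18.png

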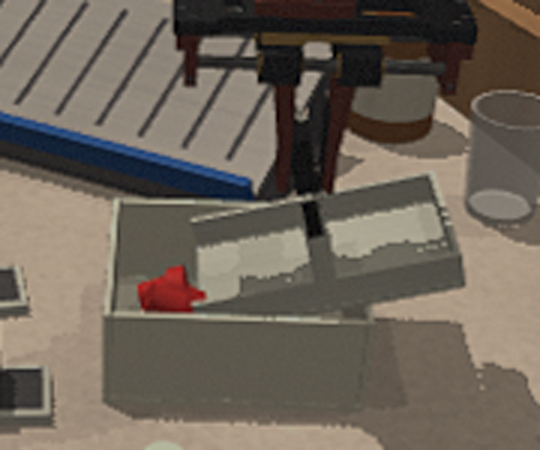

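View pics/w18.png

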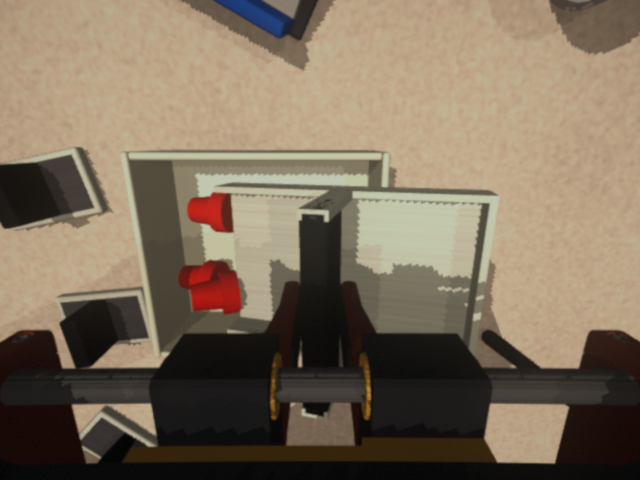

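```bash
python3 -m creep '[{"x":0,"y":0,"z":-0.005,"yaw":0},{"x":0,"y":0,"z":-0.01,"yaw":0},{"x":0,"y":0,"z":-0.02,"yaw":0},{"x":0,"y":0,"z":-0.035,"yaw":0},{"x":0,"y":0,"z":-0.055,"yaw":0},{"x":0,"y":0,"z":-0.08,"yaw":0},{"x":0,"y":0,"z":-0.11,"yaw":0},{"x":0,"y":0,"z":-0.12,"yaw":0}]' 0 30;  
python3 tilt.py w19; python3 - <<'E'
from h import *
totool([719.6,132.5,260],40.25)
E
```

```text
time_s: 16.7
tcp_pos: [661.3, -114.6, 431.2]
orientation: [[0.384, 0.923, 0.005], [0.923, -0.384, -0.0], [0.001, 0.005, -1.0]]
force: [1.1, 0.6, -1.2]
gripper_width: 13.9
tilt -0.2021041202202757 z at u0 12.313840004698509
shift m [ 0.2507 -0.041   0.0063] tcp [ 661.  -114.7  429.2] j [ 15.9  26.8 -16.2  87.3   7.9  66.9 -24.3] t 16.8 F [-0.2 -1.  -2.8] w 13.6
heading y -22.61 yaw cmd -62.86 (or +117.1)
```

View pics/sw19.png

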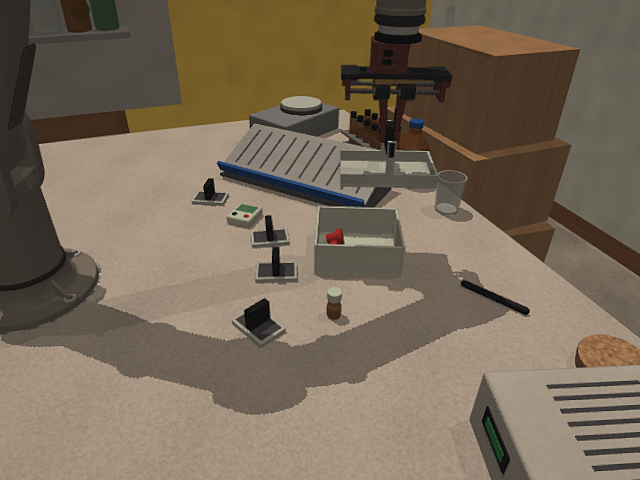

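View pics/w19.png

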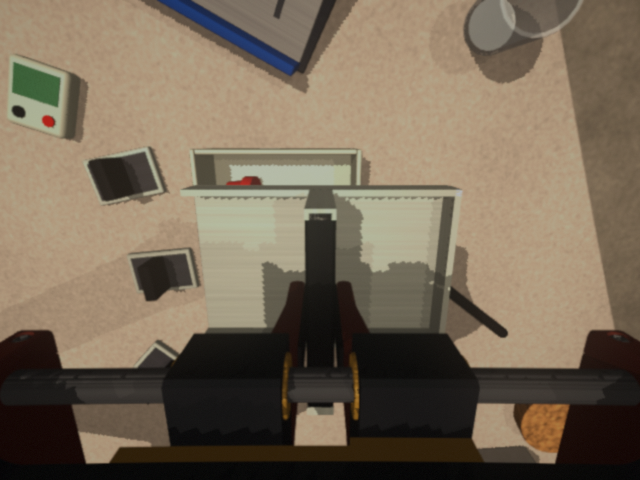

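```bash
python3 -m creep '[{"x":0.01,"y":-0.002,"z":0,"yaw":-4},{"x":0.035,"y":-0.006,"z":0,"yaw":-12},{"x":0.075,"y":-0.012,"z":0,"yaw":-20},{"x":0.12,"y":-0.02,"z":0,"yaw":-28},{"x":0.165,"y":-0.027,"z":0,"yaw":-36},{"x":0.205,"y":-0.034,"z":0,"yaw":-44},{"x":0.235,"y":-0.039,"z":0,"yaw":-52},{"x":0.25,"y":-0.041,"z":0,"yaw":-60}]' 0 30;  python3 -m creep '[{"x":0,"y":0,"z":0,"yaw":-2.9},{"x":0,"y":0,"z":0,"yaw":-2.9},{"x":0,"y":0,"z":0,"yaw":-2.9}]' 0 30
python3 - <<'E'
from h import *
totool([719.6,132.5,260],40.25)
snap('wrist','w20');snap('scene','c20')
E
```

```text
time_s: 17.6
tcp_pos: [718.3, 136.1, 424.8]
orientation: [[-0.616, 0.788, -0.004], [0.788, 0.616, 0.002], [0.004, -0.002, -1.0]]
force: [-0.1, -0.3, -2.4]
gripper_width: 14.0
time_s: 17.9
tcp_pos: [718.9, 131.1, 425.5]
orientation: [[-0.645, 0.764, -0.002], [0.764, 0.645, -0.001], [0.001, -0.002, -1.0]]
force: [0.9, -1.1, -2.4]
gripper_width: 14.0
shift m [0.0006 0.0014 0.0025] tcp [718.9 131.1 425.5] j [  3.8  35.1 -30.8  77.2  18.   72.7  12.4] t 17.9 F [ 0.9 -1.1 -2.4] w 14.0
heading y 40.17 yaw cmd -0.08 (or +179.9)
```

View pics/w20.png

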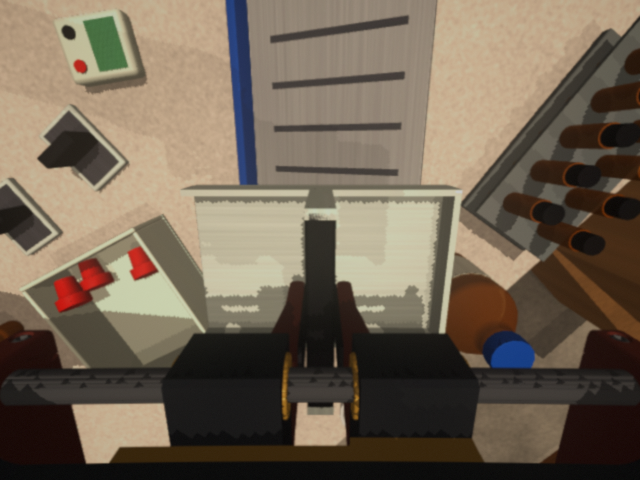

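View pics/c20.png

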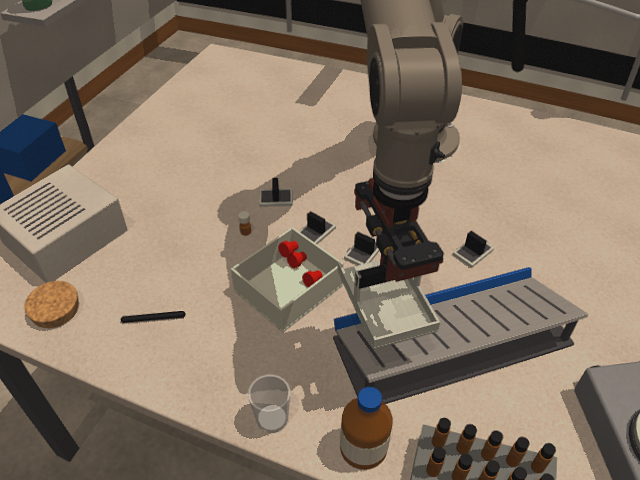

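```bash
cat > rackm.py <<'E'
from fit import *
import sys
a=np.array([np.cos(np.radians(40.25)),np.sin(np.radians(40.25))]); b=np.array([-a[1],a[0]])
if __name__=='__main__':
    P,C=pts([('wrist',sys.argv[1])])
    A=P[:,:2]@a; B=P[:,:2]@b
    print('B range');
    k=(B>-260)&(B<0)&(A>520)&(A<760)&(P[:,2]<130)
    blue=k&(C[:,2]>C[:,0]*1.6)&(C[:,2]>60)&(P[:,2]>15)
    print('blue A,z',blue.sum(),np.percentile(A[blue],[1,5,50,95,99]).round(1),np.percentile(P[blue,2],[5,50,95]).round(1))
    for lo in range(-250,0,40):
        q=blue&(B>lo)&(B<lo+40)
        if q.sum()>20: print(lo,q.sum(),np.percentile(A[q],[5,50,95]).round(1))
    f=k&~blue&(C.min(1)>60)&(P[:,2]>33)&(P[:,2]<97)&(A>570)&(A<715)&(B>-235)
    Q=P[f]; M=np.c_[A[f],B[f],np.ones(f.sum())]
    c=np.linalg.lstsq(M,Q[:,2],rcond=None)[0]
    for i in range(5):
        r=abs(Q[:,2]-M@c)<3; c=np.linalg.lstsq(M[r],Q[r,2],rcond=None)[0]
    print('plane',c,'tilt',np.arctan(c[0]),'A at z30',(30-c[2])/c[0],'at B=-200',(30-c[2]+200*c[1])/c[0],r.sum())
    t=k&(P[:,2]>80)&(P[:,2]<125); print('top A',np.percentile(A[t],[95,99,99.8]).round(1),'z',np.percentile(P[t,2],[95,99,99.8]).round(1))
E
python3 rackm.py w20
```

```text
B range
blue A,z 2200 [545.4 546.2 554.  559.6 560.1] [32.6 45.  48.6]
-250 809 [546.1 553.9 559.4]
-210 918 [546.3 554.  559.6]
-170 285 [546.3 554.8 559.9]
plane [ 4.45237357e-01  8.52455896e-04 -2.18677612e+02] tilt 0.41888625738736535 A at z30 558.528183468999 at B=-200 558.9111054689388 12516
top A [718.9 721.6 722.9] z [100.9 102.1 102.8]
```

```bash
python3 - <<'E'
from rackm import *
P,C=pts([('wrist','w20')]); A=P[:,:2]@a; B=P[:,:2]@b
k=(abs(B+364)<45)&(P[:,2]>120)&(P[:,2]<260)&(C.min(1)>60)
for lo in range(540,730,20):
    q=k&(A>lo)&(A<lo+20)
    if q.sum()>20: print(lo,q.sum(),np.percentile(P[q,2],[10,50,90]).round(1))
k=(abs(B+364)<60)&(P[:,2]>150)&(P[:,2]<260)&(C.min(1)>60)
print(np.percentile(A[k],[1,99]),np.percentile(B[k],[1,99]))
E
```

```text
540 2190 [182.2 183.  183.8]
560 3389 [182.3 183.1 183.9]
580 3374 [182.3 183.1 184. ]
600 2675 [182.4 183.2 184.1]
620 102 [182.8 183.5 184.3]
640 2269 [182.6 183.4 184.3]
660 3379 [182.5 183.4 184.2]
680 3407 [182.6 183.4 184.3]
700 4129 [182.9 184.3 203.5]
[548.52751599 715.44362128] [-415.65181845 -310.08100402]
```

```bash
python3 -m creep '[{"x":0,"y":0.002,"z":0.008,"yaw":0},{"x":0,"y":0.002,"z":0.022,"yaw":0},{"x":0,"y":0.002,"z":0.04,"yaw":0},{"x":0,"y":0.002,"z":0.058,"yaw":0},{"x":0,"y":0.002,"z":0.068,"yaw":0},{"x":0,"y":0.002,"z":0.072,"yaw":0},{"x":0,"y":0.002,"z":0.074,"yaw":0},{"x":0,"y":0.002,"z":0.074,"yaw":0}]' 0 30;  python3 -m creep '[{"x":0,"y":0,"z":0.003,"yaw":0},{"x":0,"y":-0.002,"z":0.006,"yaw":0},{"x":0,"y":-0.004,"z":0.009,"yaw":0},{"x":0,"y":-0.0065,"z":0.012,"yaw":0},{"x":0,"y":-0.0065,"z":0.012,"yaw":0}]' 0 9
python3 - <<'E'
from h import *
snap('side','s21'); snap('scene','c21')
for n in 'sc':
    z=np.load('pics/%s21.npz'%n)
    q=z['p'][110:260,220:420] if n=='s' else z['p'][220:400,300:500]
    cv2.imwrite('pics/cr%s21.png'%n,cv2.resize(q[:,:,::-1],None,fx=3,fy=3,interpolation=2))
E
```

```text
time_s: 18.8
tcp_pos: [720.8, 133.2, 353.5]
orientation: [[-0.647, 0.763, 0.001], [0.763, 0.647, 0.0], [-0.0, 0.001, -1.0]]
force: [0.5, 0.6, -1.8]
gripper_width: 13.9
time_s: 19.3
tcp_pos: [715.6, 128.7, 341.3]
orientation: [[-0.647, 0.763, 0.001], [0.763, 0.647, 0.0], [-0.0, 0.001, -1.0]]
force: [-0.7, -0.2, 1.6]
gripper_width: 14.8
```

View pics/crs21.png

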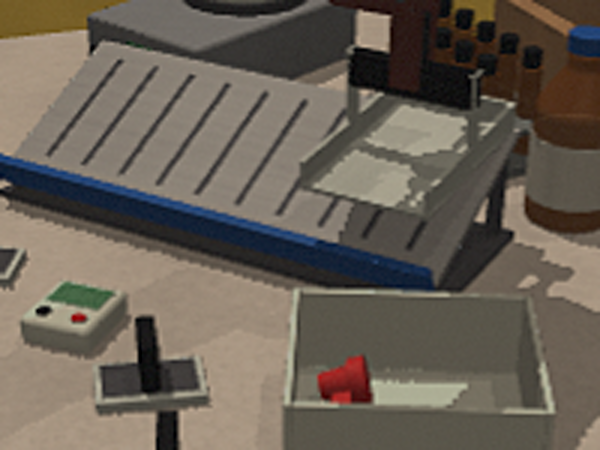

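View pics/crc21.png

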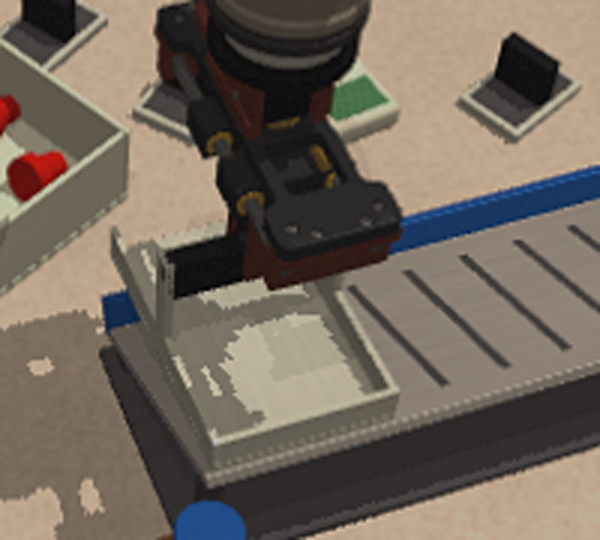

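```bash
python3 -m creep '[{"x":0,"y":-0.003,"z":0.005,"yaw":0},{"x":0,"y":-0.006,"z":0.01,"yaw":0},{"x":0,"y":-0.0085,"z":0.015,"yaw":0},{"x":0,"y":-0.011,"z":0.02,"yaw":0},{"x":0,"y":-0.0125,"z":0.024,"yaw":0},{"x":0,"y":-0.014,"z":0.028,"yaw":0},{"x":0,"y":-0.014,"z":0.028,"yaw":0}]' 0 9
cat > look.py <<'E'
from h import *
import sys
f=sys.argv[1]
snap('side','s'+f); snap('scene','c'+f); snap('wrist','w'+f)
ims=[]
for n in 'sc':
    z=np.load('pics/%s%s.npz'%(n,f))
    q=z['p'][110:260,180:420] if n=='s' else z['p'][215:395,300:588]
    ims.append(cv2.resize(q[:,:,::-1],(600,375) if n=='s' else (600,375),interpolation=2)[:300 if n=='s' else 375])
ims=[cv2.resize(i,(480,300)) for i in ims]
cv2.imwrite('pics/cr%s.png'%f,np.vstack(ims))
E
python3 look.py 22
```

```text
time_s: 20.1
tcp_pos: [704.7, 119.5, 312.3]
orientation: [[-0.647, 0.763, -0.001], [0.763, 0.647, -0.001], [0.0, -0.001, -1.0]]
force: [-3.2, -2.0, 2.5]
gripper_width: 20.5
```

View pics/cr22.png

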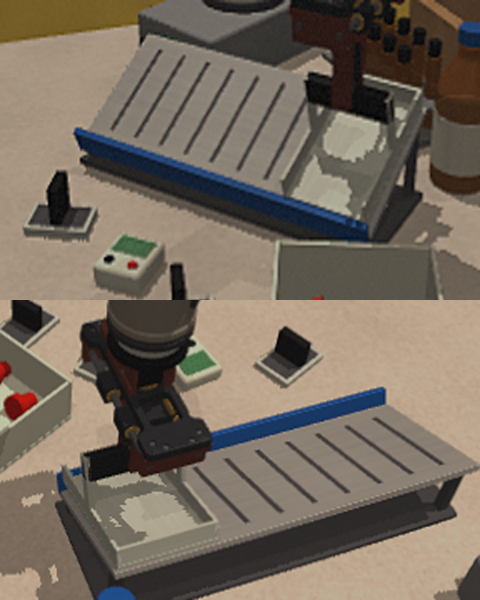

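```bash
python3 -m creep '[{"x":0,"y":-0.001,"z":0.002,"yaw":0},{"x":0,"y":-0.002,"z":0.004,"yaw":0},{"x":0,"y":-0.002,"z":0.005,"yaw":0},{"x":0,"y":-0.002,"z":0.005,"yaw":0}]' 0 9
python3 -m creep '[{"x":0,"y":0,"z":0,"yaw":0},{"x":0,"y":0,"z":0,"yaw":0},{"x":0,"y":0,"z":0,"yaw":0},{"x":0,"y":0,"z":0,"yaw":0},{"x":0,"y":0,"z":0,"yaw":0},{"x":0,"y":0,"z":0,"yaw":0}]' 60 10
python3 look.py 23; python3 - <<'E'
from rackm import *
P,C=pts([('wrist','w23')]); A=P[:,:2]@a-560; B=P[:,:2]@b
c,s=np.cos(.419),np.sin(.419)
X=A*c+(P[:,2]-30)*s; Z=-A*s+(P[:,2]-30)*c
k=(abs(B+364)<48)&(Z>-10)&(Z<15)&(C.min(1)>60)
for lo in range(-10,180,15):
    q=k&(X>lo)&(X<lo+15)
    if q.sum()>20: print(lo,q.sum(),np.percentile(Z[q],[10,50,90]).round(1))
E
```

```text
time_s: 20.65
tcp_pos: [703.4, 118.4, 308.0]
orientation: [[-0.647, 0.763, -0.0], [0.763, 0.647, -0.0], [0.0, -0.0, -1.0]]
force: [-4.0, -2.6, 3.4]
gripper_width: 21.5
time_s: 21.25
tcp_pos: [703.5, 118.7, 308.2]
orientation: [[-0.647, 0.763, 0.0], [0.763, 0.647, 0.0], [-0.0, 0.0, -1.0]]
force: [0.2, -0.5, -0.1]
gripper_width: 52.6
-10 262 [1.5 3.3 5. ]
5 1587 [4.2 4.9 5.6]
20 1978 [4.2 4.9 5.6]
35 583 [4.3 5.  5.7]
50 51 [4.2 5.  5.7]
65 566 [4.2 5.  5.7]
80 2575 [4.3 5.  5.8]
95 2046 [4.2 5.  5.8]
110 2360 [4.2 5.1 5.9]
125 3136 [4.3 5.1 5.9]
140 3410 [4.3 5.2 6. ]
155 3603 [4.3 5.3 6.3]
170 22 [-1.5 -0.4  0.3]
```

View pics/cr23.png

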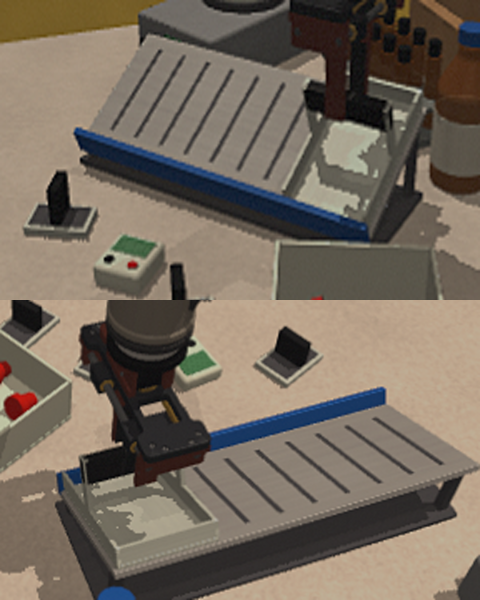

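View pics/w23.png

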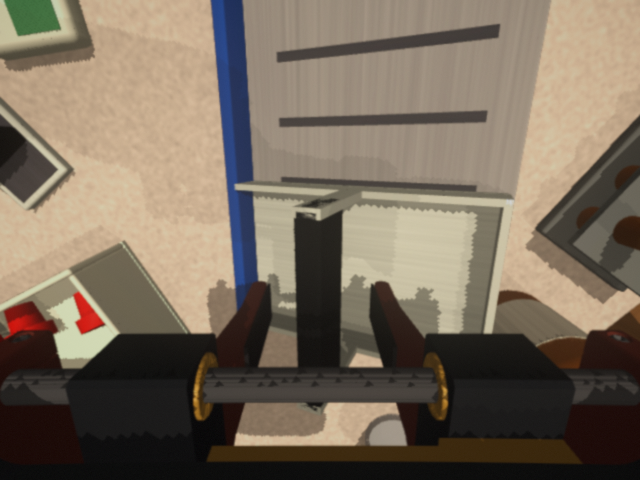

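```bash
cat > traym.py <<'E'
from rackm import *
f=sys.argv[1]; n=sys.argv[2] if len(sys.argv)>2 else 'wrist'
P,C=pts([(n,f)]); A=P[:,:2]@a-560; B=P[:,:2]@b+209
c,s=np.cos(.419),np.sin(.419)
X=A*c+(P[:,2]-30)*s; Z=-A*s+(P[:,2]-30)*c
k=(abs(B+155)<70)&(Z>20)&(Z<29)&(C.min(1)>50)&(X>-20)&(X<190)&~(C[:,2]>C[:,0]*1.5)
print('rim X',np.percentile(X[k],[.5,1,99,99.5]).round(1),'B',np.percentile(B[k],[1,99]).round(1))
print(cv2.minAreaRect(np.c_[X[k],B[k]].astype(np.float32)))
k=(C[:,2]>C[:,0]*1.6)&(C[:,2]>60)&(Z>-3)&(Z<25)&(abs(X)<30)&(B>-100)&(B<100)
print('ledge X',np.percentile(X[k],[1,99]).round(1),'Z',np.percentile(Z[k],[1,50,99]).round(1))
for t in (2,6,10,14,18): 
    q=k&(abs(Z-t)<2)
    if q.sum()>10: print('ledge inner at Z',t,np.percentile(X[q],[50,98]).round(1))
E
python3 traym.py w23; python3 traym.py c23 scene
```

```text
rim X [ -7.8  -7.5 173.  173.2] B [-210.5 -100.8]
((82.51288604736328, -149.36122131347656), (125.05191040039062, 181.6829376220703), 89.88253784179688)
ledge X [-7.3  1.8] Z [ 0.6 16.1 21.3]
ledge inner at Z 2 [0.7 1.5]
ledge inner at Z 6 [0.8 1.7]
ledge inner at Z 10 [0.8 1.8]
ledge inner at Z 14 [0.8 1.8]
ledge inner at Z 18 [-0.   1.6]
rim X [ -6.3  -4.8 176.8 177. ] B [-210.5  -99.8]
((84.5141372680664, -154.59088134765625), (186.49594116210938, 113.61455535888672), 0.9861118793487549)
ledge X [-5.5  5.9] Z [ 0.7 13.3 22.7]
ledge inner at Z 2 [1.3 4.6]
ledge inner at Z 6 [1.8 5.3]
ledge inner at Z 10 [1.3 5.8]
ledge inner at Z 14 [1.8 5.7]
ledge inner at Z 18 [1.6 4.8]
```

```bash
python3 -m creep '[{"x":0,"y":0,"z":-0.02,"yaw":0},{"x":0,"y":0,"z":-0.06,"yaw":0},{"x":0,"y":0,"z":-0.1,"yaw":0},{"x":0,"y":0,"z":-0.12,"yaw":0}]' 62 10
python3 -m creep '[{"x":0.01,"y":-0.03,"z":0,"yaw":0},{"x":0.02,"y":-0.07,"z":0,"yaw":0},{"x":0.032,"y":-0.11,"z":0,"yaw":0},{"x":0.045,"y":-0.155,"z":0,"yaw":0},{"x":0.058,"y":-0.2,"z":0,"yaw":0},{"x":0.068,"y":-0.235,"z":0.0,"yaw":0},{"x":0.073,"y":-0.247,"z":0.0,"yaw":0},{"x":0.073,"y":-0.247,"z":0.0,"yaw":0}]' 100 10
python3 look.py 24; python3 traym.py c24 scene
```

```text
time_s: 21.8
tcp_pos: [703.9, 119.0, 432.4]
orientation: [[-0.647, 0.763, 0.005], [0.763, 0.647, 0.001], [-0.002, 0.005, -1.0]]
force: [0.4, 0.2, -0.7]
gripper_width: 54.3
time_s: 22.6
tcp_pos: [466.9, 14.1, 428.6]
orientation: [[-0.646, 0.763, 0.001], [0.763, 0.646, -0.001], [-0.002, -0.0, -1.0]]
force: [0.5, -0.3, 1.1]
gripper_width: 87.7
rim X [ -5.1  -4.1 176.7 176.8] B [-210.3  -99.6]
((84.94601440429688, -155.0162811279297), (184.7863006591797, 112.84847259521484), 0.8152585029602051)
ledge X [-4.9  5.6] Z [ 0.7 12.9 23. ]
ledge inner at Z 2 [1.  4.2]
ledge inner at Z 6 [1.6 5. ]
ledge inner at Z 10 [1.8 4.6]
ledge inner at Z 14 [1.5 5. ]
ledge inner at Z 18 [1.2 5.3]
```

View pics/w24.png

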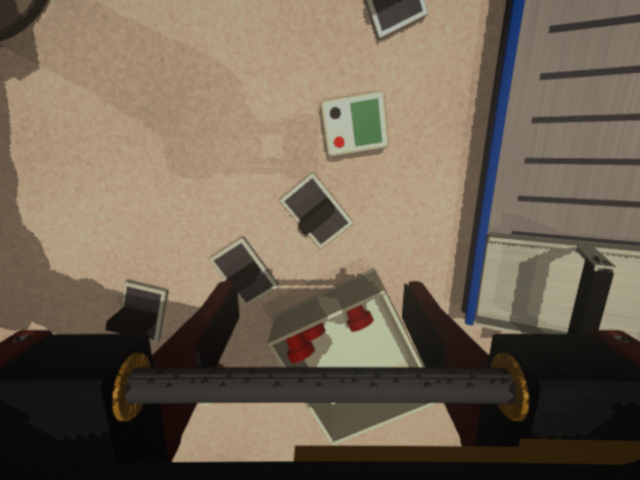

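View pics/c24.png

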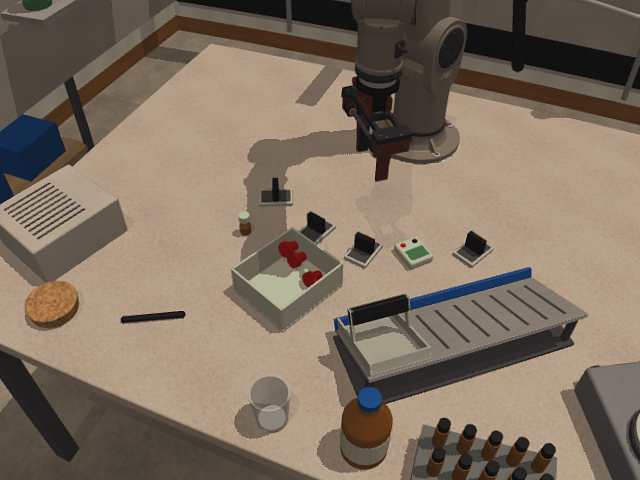

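```bash
cat > lids.py <<'E'
from fit import *
import sys
guess={'A':(376,-240),'B':(447,-108),'C':(467,14),'D':(373,238)}
def lid(f,name,g,n='wrist',rad=75):
    P,C=pts([(n,f)])
    m=(np.hypot(P[:,0]-g[0],P[:,1]-g[1])<rad)
    r=m&(P[:,2]>44)&(P[:,2]<62)&dark(C)
    if r.sum()>30:
        Q=P[r]; (cx,cy),(w,h),an=cv2.minAreaRect(Q[:,:2].astype(np.float32))
        long=an if w>h else an+90
        print(name,n,'rib top',(round(cx,1),round(cy,1)),'size',round(w,1),round(h,1),'long heading',round((long+90)%180-90,1),'-> jaw heading',round((long+180)%180-90,1),'z',np.percentile(Q[:,2],[50,95]).round(1))
    q=m&(P[:,2]>6)&(P[:,2]<14)&(C.min(1)>120)
    q2=m&(P[:,2]>6)&(P[:,2]<14)
    if q2.sum()>50: print('   plate',[np.round(x,1).tolist() for x in cv2.minAreaRect(P[q2][:,:2].astype(np.float32))])
if __name__=='__main__':
    for nm in sys.argv[2]: lid(sys.argv[1],nm,guess[nm],sys.argv[3] if len(sys.argv)>3 else 'wrist')
E
python3 lids.py w24 ABCD; python3 lids.py c24 ABCD scene; python3 - <<'E'
from h import *
totool([467,14,40],0)
E
```

```text
A wrist rib top (375.7, -241.6) size 43.2 15.3 long heading 24.4 -> jaw heading -65.6 z [50.  51.4]
   plate [[375.9, -241.6], [54.4, 82.3], 25.8]
B wrist rib top (480.0, -109.7) size 26.0 82.7 long heading -17.4 -> jaw heading 72.6 z [50.1 51.8]
   plate [[461.6, -114.1], [55.7, 115.8], 72.7]
C wrist rib top (464.8, 12.8) size 43.2 14.2 long heading 79.7 -> jaw heading -10.3 z [50.2 51.4]
   plate [[464.8, 12.5], [54.0, 80.0], 79.5]
   plate [[391.0, 226.2], [54.8, 38.1], 62.9]
A scene rib top (377.5, -239.9) size 47.6 12.1 long heading 25.0 -> jaw heading -65.0 z [50.9 54.2]
   plate [[380.7, -233.2], [132.8, 129.3], 10.1]
B scene rib top (446.1, -107.8) size 42.5 16.2 long heading 71.7 -> jaw heading -18.3 z [51.  54.9]
   plate [[441.1, -107.2], [129.5, 134.8], 23.5]
C scene rib top (467.1, 13.9) size 43.2 16.7 long heading 81.7 -> jaw heading -8.3 z [51.5 54.9]
   plate [[463.8, 12.9], [129.7, 132.5], 64.0]
D scene rib top (373.0, 236.9) size 43.9 17.6 long heading 66.5 -> jaw heading -23.5 z [50.1 53.9]
   plate [[374.1, 232.7], [129.1, 133.2], 63.3]
shift m [ 0.0005 -0.0028  0.2256] tcp [469.2  15.2 428.6] j [ 22.9   9.2 -35.5 112.7   6.1  59.8  25.1] t 22.75 F [-0.9  0.2 -0.2] w 88.2
heading y 40.35 yaw cmd 40.35 (or -139.7)
```

```bash
python3 -m creep '[{"x":0,"y":0,"z":0.0,"yaw":8},{"x":0,"y":0,"z":0.02,"yaw":16},{"x":0,"y":0,"z":0.05,"yaw":24},{"x":0,"y":0,"z":0.08,"yaw":32},{"x":0,"y":0,"z":0.11,"yaw":40},{"x":0,"y":0,"z":0.13,"yaw":47},{"x":0,"y":0,"z":0.14,"yaw":50.5},{"x":0,"y":0,"z":0.14,"yaw":50.5}]' 60 10
python3 - <<'E'
from h import *
snap('wrist','w25');totool([464.8,12.6,45],-10.2)
E
python3 lids.py w25 C
```

```text
time_s: 23.55
tcp_pos: [468.6, 15.5, 286.4]
orientation: [[0.176, 0.984, -0.003], [0.984, -0.176, 0.001], [0.0, -0.003, -1.0]]
force: [-0.8, -0.1, 0.3]
gripper_width: 52.5
shift m [-0.0036 -0.0033  0.0794] tcp [468.8  15.5 287.4] j [ 12.6  19.5 -25.9 121.3  12.5  41.8 -31.4] t 23.6 F [-0.4  0.2  0.1] w 52.7
heading y -10.04 yaw cmd 0.16 (or -179.8)
C wrist rib top (465.1, 12.2) size 44.5 13.9 long heading 79.5 -> jaw heading -10.5 z [50.3 51.4]
   plate [[468.9, 33.2], [96.6, 80.0], 79.6]
```

View pics/w25.png

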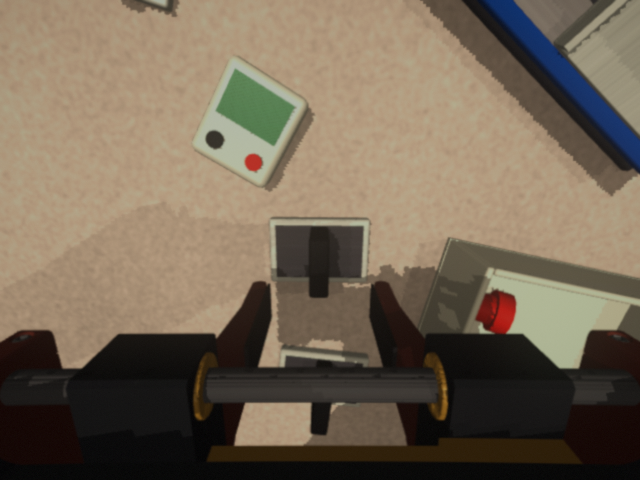

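```bash
python3 -m creep '[{"x":-0.0035,"y":-0.003,"z":0.02,"yaw":0.3},{"x":-0.0035,"y":-0.003,"z":0.045,"yaw":0.3},{"x":-0.0035,"y":-0.003,"z":0.068,"yaw":0.3},{"x":-0.0035,"y":-0.003,"z":0.079,"yaw":0.3},{"x":-0.0035,"y":-0.003,"z":0.079,"yaw":0.3}]' 60 10
python3 -m creep '[{"x":0,"y":0,"z":0,"yaw":0},{"x":0,"y":0,"z":0,"yaw":0},{"x":0,"y":0,"z":0,"yaw":0},{"x":0,"y":0,"z":0,"yaw":0},{"x":0,"y":0,"z":0,"yaw":0},{"x":0,"y":0,"z":0,"yaw":0},{"x":0,"y":0,"z":0,"yaw":0}]' 0 20
python3 - <<'E'
from h import *
totool([464.8,12.6,45],-10.2)
E
```

```text
time_s: 24.1
tcp_pos: [464.5, 11.9, 208.5]
orientation: [[0.181, 0.984, -0.001], [0.984, -0.181, 0.0], [0.0, -0.001, -1.0]]
force: [0.0, 0.5, 0.0]
gripper_width: 52.7
time_s: 24.8
tcp_pos: [464.6, 11.6, 209.6]
orientation: [[0.182, 0.983, 0.001], [0.983, -0.182, -0.0], [0.0, 0.001, -1.0]]
force: [0.0, -1.6, 4.9]
gripper_width: 13.8
shift m [0.0011 0.     0.0016] tcp [464.6  11.6 209.6] j [  9.3  26.9 -22.  124.5  18.8  31.7 -37.3] t 24.8 F [ 0.  -1.6  4.9] w 13.8
heading y -10.51 yaw cmd -0.31 (or +179.7)
```

```bash
python3 -m creep '[{"x":0,"y":0,"z":-0.01,"yaw":0},{"x":0,"y":0,"z":-0.04,"yaw":0},{"x":0,"y":0,"z":-0.08,"yaw":0},{"x":0,"y":0,"z":-0.12,"yaw":0},{"x":0,"y":0,"z":-0.155,"yaw":0},{"x":0,"y":0,"z":-0.16,"yaw":0}]' 0 20
cat > slot.py <<'E'
from rackm import *
A0,B0=560.5,-209
def go(brel,under,theta=0,P=84,off=46.6,half=40):
    """grasp target for lid/tray held with underside 'off' below grasp, flat, upper corner at face x=P"""
    X=P*np.cos(.419)-half; p=(A0+X)*a+(B0+brel)*b
    totool([p[0],p[1],under+off],40.25)
if __name__=='__main__': go(float(sys.argv[1]),float(sys.argv[2]),off=float(sys.argv[3]))
E
python3 slot.py -50 150 46.6
```

```text
time_s: 25.4
tcp_pos: [465.0, 12.1, 373.3]
orientation: [[0.182, 0.983, 0.007], [0.983, -0.182, 0.0], [0.001, 0.007, -1.0]]
force: [0.5, -0.1, -1.8]
gripper_width: 14.1
shift m [0.202  0.1233 0.0148] tcp [465.   12.1 373.3] j [ 16.2  11.7 -28.4 117.4   7.1  52.1 -26.5] t 25.4 F [ 0.5 -0.1 -1.8] w 14.1
heading y -10.5 yaw cmd -50.75 (or +129.3)
```

```bash
python3 -m creep '[{"x":0.012,"y":0.008,"z":0,"yaw":-5},{"x":0.04,"y":0.025,"z":0,"yaw":-12},{"x":0.075,"y":0.046,"z":0,"yaw":-20},{"x":0.112,"y":0.068,"z":0,"yaw":-28},{"x":0.15,"y":0.09,"z":0,"yaw":-36},{"x":0.18,"y":0.11,"z":0,"yaw":-43},{"x":0.197,"y":0.12,"z":0,"yaw":-49},{"x":0.202,"y":0.123,"z":0,"yaw":-50.7}]' 0 20
python3 -m creep '[{"x":0,"y":0,"z":0,"yaw":0},{"x":0,"y":0,"z":0.01,"yaw":0},{"x":0,"y":0,"z":0.01,"yaw":0}]' 0 20
python3 slot.py -50 64.2 46.6; python3 -c "
from h import *
snap('wrist','w26');snap('scene','c26')"
```

```text
time_s: 26.2
tcp_pos: [622.2, 189.7, 367.4]
orientation: [[-0.649, 0.761, -0.003], [0.761, 0.649, 0.001], [0.003, -0.001, -1.0]]
force: [-0.1, -0.3, -1.6]
gripper_width: 14.4
time_s: 26.5
tcp_pos: [621.1, 186.1, 357.3]
orientation: [[-0.644, 0.765, -0.003], [0.765, 0.644, -0.002], [0.0, -0.004, -1.0]]
force: [-0.8, -0.5, -1.8]
gripper_width: 13.8
shift m [0.0002 0.0032 0.0835] tcp [621.1 186.1 357.3] j [  3.6  32.  -36.6  93.6  21.1  61.7   1. ] t 26.5 F [-0.8 -0.5 -1.8] w 13.8
heading y 40.07 yaw cmd -0.18 (or +179.8)
```

View pics/w26.png

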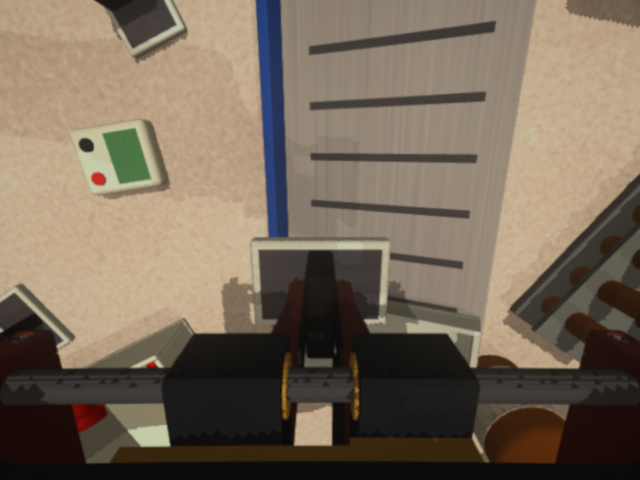

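```bash
python3 -m creep '[{"x":0,"y":0.0025,"z":0.015,"yaw":-0.2},{"x":0,"y":0.0025,"z":0.04,"yaw":-0.2},{"x":0,"y":0.0025,"z":0.062,"yaw":-0.2},{"x":0,"y":0.0025,"z":0.075,"yaw":-0.2},{"x":0,"y":0.0025,"z":0.08,"yaw":-0.2},{"x":0,"y":0.0025,"z":0.081,"yaw":-0.2}]' 0 20
python3 -m creep '[{"x":0,"y":0,"z":0.003,"yaw":0},{"x":0,"y":-0.0015,"z":0.005,"yaw":0},{"x":0,"y":-0.004,"z":0.007,"yaw":0},{"x":0,"y":-0.006,"z":0.009,"yaw":0},{"x":0,"y":-0.0085,"z":0.012,"yaw":0},{"x":0,"y":-0.0105,"z":0.0145,"yaw":0},{"x":0,"y":-0.012,"z":0.0165,"yaw":0},{"x":0,"y":-0.012,"z":0.0165,"yaw":0}]' 0 7
python3 look.py 27
```

```text
time_s: 27.2
tcp_pos: [623.9, 189.4, 277.7]
orientation: [[-0.648, 0.762, -0.001], [0.762, 0.648, -0.0], [0.0, -0.0, -1.0]]
force: [0.0, 0.5, -1.5]
gripper_width: 14.1
time_s: 28.0
tcp_pos: [615.0, 181.7, 262.0]
orientation: [[-0.648, 0.762, 0.001], [0.762, 0.648, 0.001], [-0.0, 0.001, -1.0]]
force: [1.2, 1.4, 2.9]
gripper_width: 17.9
```

View pics/cr27.png

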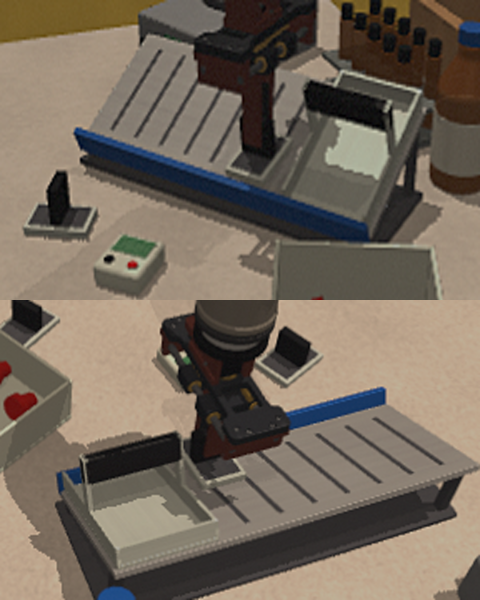

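```bash
python3 -m creep '[{"x":0,"y":-0.0015,"z":0.002,"yaw":0},{"x":0,"y":-0.003,"z":0.004,"yaw":0},{"x":0,"y":-0.004,"z":0.006,"yaw":0},{"x":0,"y":-0.005,"z":0.008,"yaw":0},{"x":0,"y":-0.005,"z":0.008,"yaw":0}]' 0 6
python3 -m creep '[{"x":0,"y":0,"z":0,"yaw":0},{"x":0,"y":0,"z":0,"yaw":0},{"x":0,"y":0,"z":0,"yaw":0},{"x":0,"y":0,"z":0,"yaw":0},{"x":0,"y":0,"z":0,"yaw":0}]' 55 10
python3 look.py 28
cat > lidm.py <<'E'
from rackm import *
def lm(f,brel,n='wrist'):
    P,C=pts([(n,f)]); A=P[:,:2]@a-560.5; B=P[:,:2]@b+209
    c,s=np.cos(.419),np.sin(.419)
    X=A*c+(P[:,2]-30)*s; Z=-A*s+(P[:,2]-30)*c
    k=(abs(B-brel)<40)&(X>-4)&(X<110)
    t=k&(Z>7)&(Z<13)&~((C[:,2]>C[:,0]*1.4))&(X>1)
    M=np.c_[X[t],B[t],np.ones(t.sum())]; co=np.linalg.lstsq(M,Z[t],rcond=None)[0]
    print(n,'plate top tilt vs face x,y',co[:2].round(3),'Z med',np.median(Z[t]).round(1),'X',np.percentile(X[t],[1,50,99]).round(1),'B',np.percentile(B[t],[1,99]).round(1),t.sum())
    r=cv2.minAreaRect(np.c_[X[t],B[t]].astype(np.float32)); print('  rect',[np.round(q,1).tolist() for q in r])
    t=k&(Z>44)&(Z<56)&dark(C)
    if t.sum()>20:
        r=cv2.minAreaRect(np.c_[X[t],B[t]].astype(np.float32)); print('  rib top',[np.round(q,1).tolist() for q in r],'Z',np.percentile(Z[t],[50,95]).round(1))
if __name__=='__main__': lm(sys.argv[1],float(sys.argv[2]),sys.argv[3])
E
python3 lidm.py w28 -50 wrist;python3 lidm.py c28 -50 scene
```

```text
time_s: 28.65
tcp_pos: [613.5, 181.0, 256.8]
orientation: [[-0.649, 0.761, 0.01], [0.761, 0.649, 0.007], [-0.001, 0.012, -1.0]]
force: [6.9, 5.6, 10.4]
gripper_width: 18.3
time_s: 29.15
tcp_pos: [610.5, 177.8, 252.8]
orientation: [[-0.648, 0.762, -0.002], [0.762, 0.648, -0.001], [0.0, -0.002, -1.0]]
force: [0.3, 0.9, 0.8]
gripper_width: 48.2
wrist plate top tilt vs face x,y [-0.051 -0.01 ] Z med 11.3 X [45.  74.7 80. ] B [-62.4 -20.9] 1656
  rect [[38.8, -48.5], [93.2, 54.2], 15.6]
  rib top [[43.5, -43.9], [40.6, 74.1], 76.4] Z [51.  55.8]
scene plate top tilt vs face x,y [-0.076  0.01 ] Z med 11.3 X [49.6 78.2 83.5] B [-74.  -21.7] 151
  rect [[63.8, -47.2], [54.1, 39.5], 88.2]
  rib top [[46.7, -58.4], [19.2, 75.7], 80.3] Z [49.7 55.4]
```

View pics/cr28.png

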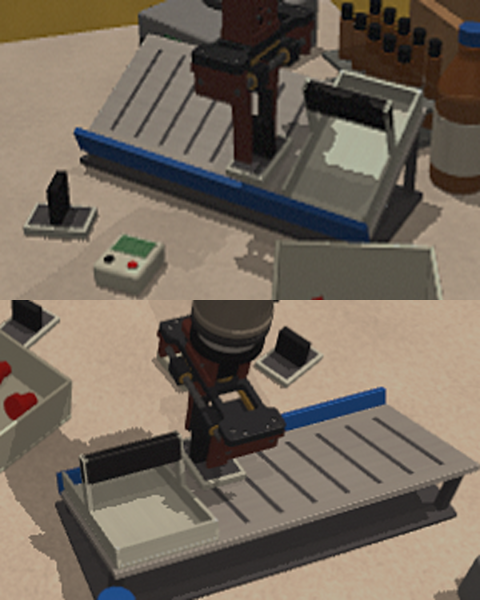

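View pics/w28.png

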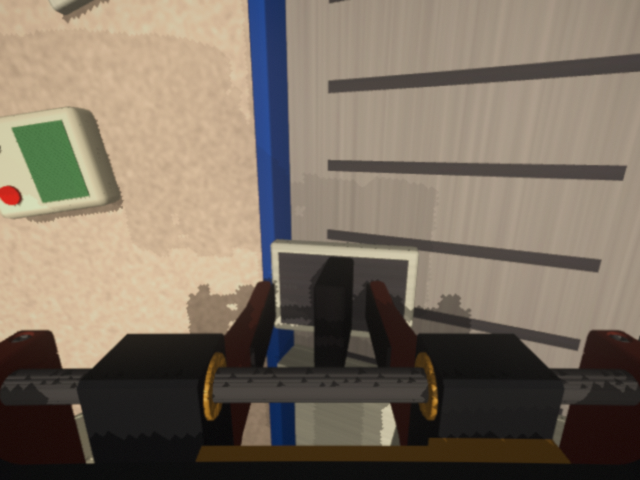

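```bash
cat > prof.py <<'E'
from rackm import *
def prof(f,brel,n,w=24):
    P,C=pts([(n,f)]); A=P[:,:2]@a-560.5; B=P[:,:2]@b+209
    c,s=np.cos(.419),np.sin(.419)
    X=A*c+(P[:,2]-30)*s; Z=-A*s+(P[:,2]-30)*c
    for lo in range(-20,100,5):
        q=(abs(B-brel)<w)&(X>=lo)&(X<lo+5)&(Z>-5)&(Z<30)
        if q.sum()>5: print(lo,q.sum(),np.percentile(Z[q],[10,50,90]).round(1),np.median(C[q],0))
prof(sys.argv[1],float(sys.argv[2]),sys.argv[3])
E
python3 prof.py w28 -50 wrist; python3 prof.py w28 -40 wrist
```

```text
-10 171 [19.5 20.  20.8] [ 45.  71. 129.]
-5 167 [19.5 20.2 20.9] [ 46.  72. 132.]
0 112 [26.4 27.6 28.2] [170.  162.5 143. ]
5 623 [26.6 27.5 28.3] [131. 124. 105.]
10 671 [25.6 26.5 27.4] [70. 64. 61.]
15 674 [24.4 25.3 26.2] [69. 63. 60.]
20 683 [23.2 24.1 25. ] [68. 61. 59.]
25 438 [22.2 23.1 24. ] [57.5 52.  49.5]
30 132 [21.  21.9 22.9] [67.  62.  58.5]
35 42 [20.  23.5 28.7] [43.5 40.  36.5]
40 56 [19.3 24.2 28.7] [31. 29. 25.]
45 331 [17.1 18.  24.7] [48. 44. 41.]
50 837 [16.1 17.1 23.7] [44. 40. 38.]
55 458 [15.1 16.2 24.4] [66. 61. 58.]
60 353 [13.8 15.2 27.8] [68. 62. 59.]
65 411 [12.5 13.5 24.7] [69. 63. 60.]
70 504 [11.4 12.3 13.2] [69. 64. 60.]
75 773 [ 0.6 10.5 11.6] [174. 165. 140.]
80 756 [-0.5  0.4  1.3] [148. 134. 119.]
85 745 [-0.4  0.4  1.2] [159. 145. 128.]
90 755 [-0.4  0.4  1.2] [158. 144. 128.]
95 761 [-0.5  0.4  1.2] [114. 104.  92.]
-10 253 [19.4 20.  20.8] [ 46.  71. 129.]
-5 299 [19.2 20.2 20.9] [ 46.  72. 133.]
0 446 [-0.   9.9 27.8] [ 89.5  88.  100.5]
5 728 [ 0.2 27.3 28.3] [148. 135. 120.]
10 781 [ 0.4 26.2 27.3] [71. 65. 62.]
15 785 [ 0.4 25.1 26.2] [70. 64. 61.]
20 793 [ 0.5 23.8 25. ] [69. 63. 60.]
25 620 [ 0.7 22.7 23.8] [69. 63. 60.]
30 364 [ 0.3 20.8 22.4] [81.5 75.  69. ]
35 289 [ 0.3 18.  21.9] [117. 109.  94.]
40 295 [ 0.4 17.4 25. ] [109. 102.  89.]
45 530 [ 0.7 17.6 22.7] [69. 63. 59.]
50 930 [ 1.5 16.8 18.4] [67. 61. 58.]
55 634 [ 0.7 15.7 23.2] [69. 63. 60.]
60 591 [ 0.6 14.4 25.3] [70. 64. 60.]
65 652 [ 1.  13.1 15.1] [70. 64. 61.]
70 745 [ 1.1 12.  13. ] [71. 65. 61.]
75 1004 [ 0.3 10.2 11.5] [168. 159. 136.]
80 806 [-0.4  0.4  1.4] [148. 135. 119.]
85 807 [-0.3  0.4  1.3] [159. 145. 128.]
90 838 [-0.4  0.5  1.3] [158. 144. 128.]
95 865 [-0.5  0.5  1.3] [141. 128. 113.]
```

```bash
python3 -m creep '[{"x":0,"y":0,"z":0,"yaw":0},{"x":0,"y":0,"z":0,"yaw":0},{"x":0,"y":0,"z":0,"yaw":0},{"x":0,"y":0.002,"z":-0.001,"yaw":0},{"x":0,"y":0.004,"z":-0.002,"yaw":0},{"x":0,"y":0.007,"z":-0.003,"yaw":0},{"x":0,"y":0.01,"z":-0.004,"yaw":0},{"x":0,"y":0.01,"z":-0.004,"yaw":0}]' 30 8
python3 -c "
from h import *
snap('wrist','w29')"; python3 prof.py w29 -50 wrist
```

```text
time_s: 30.1
tcp_pos: [618.5, 184.7, 257.5]
orientation: [[-0.648, 0.762, -0.001], [0.762, 0.648, -0.001], [-0.0, -0.002, -1.0]]
force: [-1.1, -1.1, 0.4]
gripper_width: 26.3
-10 329 [19.4 20.  20.7] [ 44.  69. 123.]
-5 272 [19.4 20.2 20.8] [ 47.  71. 128.]
0 172 [26.7 27.7 28.4] [146.  143.5 137. ]
5 543 [26.9 27.6 28.3] [125. 118. 100.]
10 468 [25.8 26.7 27.4] [70. 63. 60.]
15 285 [24.6 25.4 26.3] [69. 63. 60.]
20 266 [23.3 24.2 25. ] [68. 61. 59.]
25 208 [22.1 23.  23.9] [67. 61. 58.]
30 91 [21.2 22.  22.9] [67. 62. 59.]
35 39 [20.  22.9 27.8] [54. 50. 45.]
40 62 [19.1 23.5 28.4] [31. 29. 26.]
45 363 [17.2 18.2 23.8] [43. 40. 38.]
50 837 [16.1 17.2 25.9] [41. 38. 36.]
55 313 [15.1 16.1 25.7] [66. 60. 57.]
60 313 [13.7 14.9 26.2] [70. 65. 61.]
65 450 [12.7 13.5 14.7] [67. 61. 58.]
70 596 [11.3 12.2 13.2] [67. 61. 58.]
75 902 [ 0.3 10.3 11.6] [166. 158. 134.]
80 748 [-0.4  0.4  1.5] [145. 132. 116.]
85 723 [-0.5  0.3  1.2] [146. 133. 117.]
90 729 [-0.5  0.4  1.1] [145. 132. 116.]
95 740 [-0.4  0.4  1.2] [151.  137.5 122. ]
```

```bash
python3 -m creep '[{"x":0,"y":0.002,"z":-0.001,"yaw":0},{"x":0,"y":0.004,"z":-0.002,"yaw":0},{"x":0,"y":0.006,"z":-0.003,"yaw":0},{"x":0,"y":0.008,"z":-0.003,"yaw":0},{"x":0,"y":0.008,"z":-0.003,"yaw":0}]' 30 8
python3 -c "
from h import *
snap('wrist','w30')"; python3 prof.py w30 -50 wrist
```

```text
time_s: 30.65
tcp_pos: [622.7, 188.0, 260.2]
orientation: [[-0.647, 0.762, -0.008], [0.762, 0.647, -0.007], [-0.0, -0.01, -1.0]]
force: [-12.9, -8.6, 11.4]
gripper_width: 28.1
-10 308 [19.4 20.  20.7] [ 48.   70.5 125. ]
-5 107 [19.7 20.4 21.1] [ 82.  90. 127.]
0 31 [-0.3  0.5  4.6] [109. 103. 101.]
5 16 [-0.2  0.2  0.6] [142.  130.  114.5]
10 109 [ 0.5 29.6 30. ] [72. 65. 61.]
15 359 [28.3 29.1 29.8] [71. 64. 61.]
20 298 [26.7 27.8 28.9] [70. 63. 60.]
25 262 [25.3 26.3 27.2] [68. 62. 59.]
30 156 [23.8 24.9 25.9] [68. 62. 59.]
35 38 [22.3 23.7 26.9] [76.  71.5 63. ]
40 49 [21.4 25.5 28.8] [33. 31. 27.]
45 96 [18.6 20.4 27.9] [60.5 55.  52.5]
50 869 [17.7 18.8 25.8] [63. 58. 55.]
55 709 [16.  17.1 18. ] [65. 59. 56.]
60 321 [14.7 15.9 25.7] [67. 62. 58.]
65 324 [13.1 14.3 26.1] [72. 66. 62.]
70 474 [11.5 12.6 14.1] [69. 63. 59.]
75 726 [ 0.4 10.5 11.9] [144. 132. 116.]
80 819 [-0.4  0.5  8.9] [146. 132. 117.]
85 695 [-0.4  0.3  1.1] [147. 134. 118.]
90 720 [-0.5  0.3  1.2] [146. 132. 117.]
95 734 [-0.5  0.3  1.2] [146. 133. 118.]
```

```bash
python3 -m creep '[{"x":0,"y":-0.003,"z":-0.001,"yaw":0},{"x":0,"y":-0.003,"z":-0.002,"yaw":0},{"x":0,"y":-0.003,"z":-0.004,"yaw":0},{"x":0,"y":-0.003,"z":-0.008,"yaw":0},{"x":0,"y":-0.003,"z":-0.012,"yaw":0},{"x":0,"y":-0.003,"z":-0.03,"yaw":0},{"x":0,"y":-0.003,"z":-0.04,"yaw":0},{"x":0,"y":-0.003,"z":-0.04,"yaw":0}]' 0 25
python3 - <<'E'
from rackm import *
snap('wrist','w31')
P,C=pts([('wrist','w31')]); A=P[:,:2]@a-560.5; B=P[:,:2]@b+209
t=telemetry.get_state()['tcp_pos']; tA=t[:2]@a-560.5; tB=t[:2]@b+209; print('tool A,B,z',tA,tB,t[2])
k=(abs(B-tB)<35)&(abs(A-tA)<60)&(P[:,2]>60)&(P[:,2]<t[2]-163-12)&(C.max(1)<110)
k2=(abs(B-tB)<35)&(abs(A-tA)<60)&(P[:,2]>75)&(P[:,2]<t[2]-163-12)&(C.min(1)>110)
for q in (k,k2):
  M=np.c_[A[q],B[q],np.ones(q.sum())]; print(np.linalg.lstsq(M,P[q,2],rcond=None)[0].round(3),np.percentile(P[q,2],[5,50,95]).round(1),np.percentile(A[q],[1,99]).round(1),np.percentile(B[q],[1,99]).round(1))
E
```

```text
time_s: 31.5
tcp_pos: [623.2, 188.8, 303.3]
orientation: [[-0.648, 0.762, 0.004], [0.762, 0.648, 0.002], [-0.001, 0.004, -1.0]]
force: [0.2, -0.4, -2.1]
gripper_width: 13.8
tool A,B,z 36.622543777194664 -49.611095379741585 302.0875843591588
[-2.90000e-01  8.00000e-03  1.18087e+02] [ 69.  110.4 114.8] [ 1.7 95.5] [-81.6 -18.2]
[5.00000e-03 0.00000e+00 1.09786e+02] [108.8 110.  111.1] [-2.5 76.2] [-69.  -21.4]
```

View pics/w31.png

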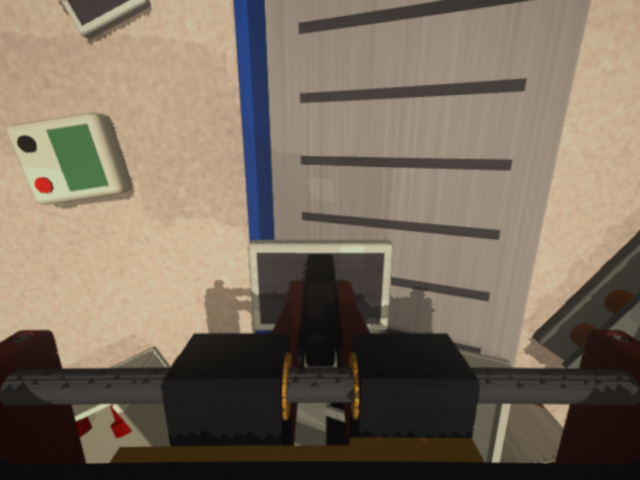

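```bash
python3 -m creep '[{"x":0,"y":0.0015,"z":0.006,"yaw":0},{"x":0,"y":0.003,"z":0.014,"yaw":0},{"x":0,"y":0.005,"z":0.023,"yaw":0},{"x":0,"y":0.006,"z":0.029,"yaw":0},{"x":0,"y":0.006,"z":0.032,"yaw":0},{"x":0,"y":0.006,"z":0.032,"yaw":0}]' 0 20
python3 -m creep '[{"x":0,"y":0,"z":0.002,"yaw":0},{"x":0,"y":-0.001,"z":0.0045,"yaw":0},{"x":0,"y":-0.003,"z":0.007,"yaw":0},{"x":0,"y":-0.005,"z":0.009,"yaw":0},{"x":0,"y":-0.007,"z":0.0115,"yaw":0},{"x":0,"y":-0.0085,"z":0.0135,"yaw":0},{"x":0,"y":-0.0095,"z":0.0155,"yaw":0},{"x":0,"y":-0.0095,"z":0.0155,"yaw":0}]' 0 5
python3 -c "
from h import *
snap('wrist','w32')"; python3 prof.py w32 -50 wrist
```

```text
time_s: 32.15
tcp_pos: [626.7, 192.1, 269.0]
orientation: [[-0.648, 0.761, -0.001], [0.761, 0.648, -0.001], [0.0, -0.002, -1.0]]
force: [-4.6, -2.4, 6.1]
gripper_width: 13.8
time_s: 32.95
tcp_pos: [620.2, 186.2, 253.4]
orientation: [[-0.648, 0.761, 0.001], [0.761, 0.648, 0.001], [-0.0, 0.002, -1.0]]
force: [0.1, -0.3, 3.1]
gripper_width: 22.5
-10 351 [19.5 20.2 20.8] [ 44.  70. 124.]
-5 583 [18.9 20.1 20.8] [ 39.  68. 130.]
0 1018 [ 6.6 12.8 18.7] [36. 51. 90.]
5 6 [18.1 18.4 18.8] [153. 147. 131.]
10 403 [18.8 19.4 20.1] [163. 155. 133.]
15 336 [18.6 19.3 20. ] [67. 61. 60.]
20 252 [18.  18.6 19.4] [67. 61. 59.]
25 250 [17.3 18.  18.9] [66. 60. 58.]
30 181 [16.9 17.5 18.2] [65. 59. 57.]
35 107 [16.  17.  17.7] [65. 60. 58.]
40 33 [15.7 16.6 26. ] [62. 57. 54.]
45 40 [15.7 23.6 29.1] [29. 27. 24.]
50 28 [14.1 19.  27.4] [31.5 28.5 25.5]
55 642 [14.  22.1 28.2] [28. 25. 23.]
60 339 [13.1 14.2 27.2] [68. 62. 59.]
65 453 [12.3 13.2 23.6] [67. 61. 58.]
70 560 [11.8 12.6 13.3] [65. 60. 57.]
75 678 [11.1 11.9 12.6] [66. 60. 57.]
80 712 [10.3 11.2 12. ] [68. 62. 59.]
85 913 [ 0.   9.4 10.8] [148. 136. 119.]
90 724 [-0.4  0.3  1.1] [147. 134. 118.]
95 722 [-0.5  0.4  1.2] [148. 135. 119.]
```

```bash
python3 -m creep '[{"x":0,"y":-0.001,"z":0.002,"yaw":0},{"x":0,"y":-0.002,"z":0.004,"yaw":0},{"x":0,"y":-0.003,"z":0.006,"yaw":0},{"x":0,"y":-0.003,"z":0.006,"yaw":0}]' 0 5
python3 -c "
from h import *
snap('wrist','w33')"; python3 prof.py w33 -50 wrist
```

```text
time_s: 33.4
tcp_pos: [618.0, 184.3, 248.0]
orientation: [[-0.648, 0.761, 0.002], [0.761, 0.648, 0.001], [-0.001, 0.002, -1.0]]
force: [0.2, 1.4, 7.8]
gripper_width: 26.5
-10 360 [19.5 20.1 20.7] [ 44.  70. 124.]
-5 615 [18.9 20.  20.8] [ 38.  68. 130.]
0 1281 [ 1.5 11.1 18.6] [34. 50. 89.]
5 116 [ 9.3  9.9 10.5] [181. 173. 148.]
10 239 [ 9.7 10.5 11.1] [83. 76. 71.]
15 249 [10.  10.6 11.2] [65. 60. 57.]
20 206 [ 9.9 10.6 11.3] [64. 59. 57.]
25 164 [ 9.9 10.6 11.5] [64.  58.5 56. ]
30 108 [10.  10.6 11.4] [64. 59. 57.]
35 44 [ 9.9 10.6 11.3] [64.5 59.5 56.5]
40 63 [10.3 19.6 27.3] [30. 28. 26.]
45 62 [10.5 19.6 27.7] [29.  26.5 24. ]
50 930 [11.4 21.7 28.4] [23. 21. 19.]
55 362 [10.2 11.2 25.6] [63. 57. 54.]
60 402 [10.  11.  25.4] [65.5 60.  57. ]
65 497 [ 9.9 10.7 15.4] [64. 58. 55.]
70 602 [ 9.9 10.7 11.4] [64. 58. 55.]
75 674 [ 9.9 10.7 11.4] [64. 59. 56.]
80 698 [ 9.6 10.4 11.2] [141.5 134.  114. ]
85 880 [-0.3  1.2 10.1] [148. 135. 119.]
90 725 [-0.4  0.4  1.1] [148. 135. 119.]
95 727 [-0.4  0.4  1.2] [151. 138. 122.]
```

```bash
python3 -m creep '[{"x":0,"y":-0.001,"z":0.0,"yaw":0},{"x":0,"y":-0.002,"z":0.0005,"yaw":0},{"x":0,"y":-0.003,"z":0.001,"yaw":0},{"x":0,"y":-0.003,"z":0.001,"yaw":0}]' 0 6
python3 -m creep '[{"x":0,"y":0,"z":0,"yaw":0},{"x":0,"y":0,"z":0,"yaw":0},{"x":0,"y":0,"z":0,"yaw":0},{"x":0,"y":0,"z":0,"yaw":0},{"x":0,"y":0,"z":0,"yaw":0}]' 55 10
python3 -c "
from h import *
snap('wrist','w34')"; python3 prof.py w34 -50 wrist | awk '$1<20||$1>70'; python3 lidm.py w34 -50 wrist
```

```text
time_s: 33.85
tcp_pos: [615.3, 181.8, 246.3]
orientation: [[-0.648, 0.762, 0.001], [0.762, 0.648, 0.0], [-0.0, 0.0, -1.0]]
force: [0.5, 0.1, 6.3]
gripper_width: 26.2
time_s: 34.35
tcp_pos: [612.5, 179.5, 245.3]
orientation: [[-0.647, 0.762, -0.009], [0.762, 0.647, -0.008], [0.0, -0.012, -1.0]]
force: [-12.8, -8.4, 14.0]
gripper_width: 47.8
-10 156 [19.4 20.1 20.8] [ 46.  72. 131.]
-5 275 [19.  20.  20.9] [ 43.  72. 135.]
0 1077 [ 7.2 11.5 18. ] [37. 52. 93.]
5 503 [ 9.7 10.4 11. ] [120. 113.  99.]
10 552 [ 9.9 10.6 11.2] [66. 61. 58.]
15 280 [ 9.9 10.7 11.4] [66. 61. 58.]
75 648 [ 9.7 10.5 11.2] [119.  112.   95.5]
80 857 [-0.2  4.2 10.3] [150. 136. 120.]
85 739 [-0.4  0.4  1.2] [152. 138. 122.]
90 740 [-0.4  0.5  1.3] [161. 146. 130.]
95 750 [-0.4  0.4  1.3] [123. 111.  98.]
wrist plate top tilt vs face x,y [ 0.    -0.008] Z med 10.4 X [ 3.9 52.6 82.2] B [-72.8 -21. ] 6610
  rect [[41.8, -47.7], [81.5, 54.2], 0.1]
  rib top [[49.3, -45.0], [73.9, 44.2], 21.6] Z [50.  54.1]
```

View pics/w34.png

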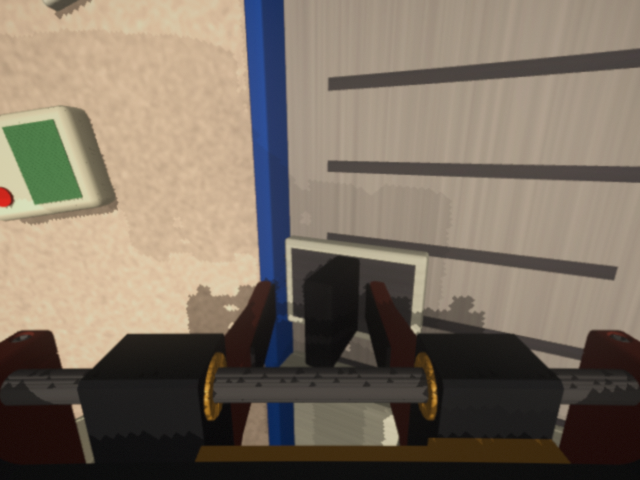

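```bash
python3 -m creep '[{"x":0,"y":0,"z":-0.005,"yaw":0},{"x":0,"y":0,"z":-0.015,"yaw":0},{"x":0,"y":0,"z":-0.04,"yaw":0},{"x":0,"y":0,"z":-0.08,"yaw":0},{"x":0,"y":0,"z":-0.12,"yaw":0},{"x":0,"y":0,"z":-0.14,"yaw":0},{"x":0,"y":0,"z":-0.14,"yaw":0}]' - 10
python3 -c "
from h import *
snap('wrist','w35');totool([372,237,200],-23)"; python3 lidm.py w35 -50 wrist;python3 traym.py w35
```

```text
time_s: 35.1
tcp_pos: [616.0, 182.8, 390.3]
orientation: [[-0.648, 0.762, 0.007], [0.762, 0.648, 0.002], [-0.002, 0.007, -1.0]]
force: [0.5, -0.1, -0.1]
gripper_width: 48.3
shift m [ 0.1995 -0.1501  0.0241] tcp [615.5 182.3 387.9] j [  4.8  29.7 -37.7  93.   19.8  63.9   2.4] t 35.15 F [-0.4  0.8 -0.1] w 48.6
heading y 40.4 yaw cmd 63.4 (or -116.6)
wrist plate top tilt vs face x,y [-0.    -0.002] Z med 10.3 X [ 3.8 58.7 82.4] B [-73.7 -21. ] 2824
  rect [[42.0, -47.6], [81.9, 54.0], 0.0]
  rib top [[43.2, -47.5], [14.3, 43.7], 1.8] Z [49.9 51. ]
rim X [ -6.9  -0.8 172.5 172.6] B [-206.9  -99.9]
((82.50103759765625, -155.28433227539062), (117.42115020751953, 180.05897521972656), 89.7099609375)
ledge X [-7.3  1.8] Z [ 1.8 18.5 21.5]
ledge inner at Z 2 [0.6 1.4]
ledge inner at Z 6 [0.9 1.9]
ledge inner at Z 10 [0.9 1.7]
ledge inner at Z 14 [1.  1.8]
ledge inner at Z 18 [-0.6  1.7]
```

View pics/w35.png

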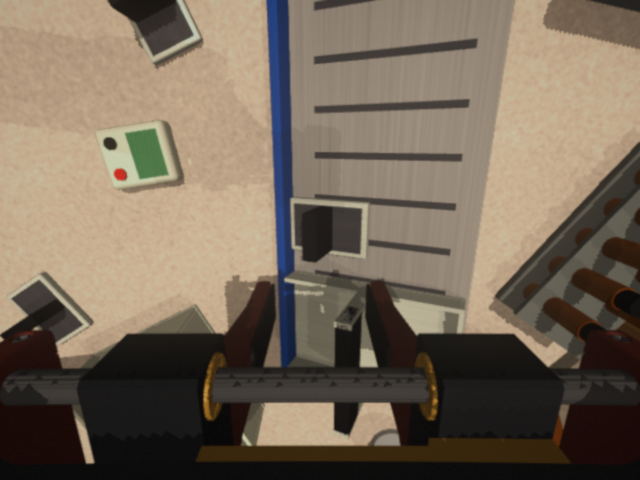

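```bash
python3 -m creep '[{"x":-0.009,"y":-0.025,"z":0,"yaw":5},{"x":-0.023,"y":-0.065,"z":0,"yaw":13},{"x":-0.039,"y":-0.11,"z":0,"yaw":21},{"x":-0.055,"y":-0.157,"z":0.01,"yaw":29},{"x":-0.072,"y":-0.204,"z":0.02,"yaw":37},{"x":-0.088,"y":-0.25,"z":0.04,"yaw":45},{"x":-0.103,"y":-0.293,"z":0.06,"yaw":52},{"x":-0.112,"y":-0.318,"z":0.08,"yaw":58.5}]' 60 10
python3 -m creep '[{"x":0,"y":0,"z":0,"yaw":0},{"x":0,"y":0,"z":0,"yaw":0},{"x":0,"y":0,"z":0,"yaw":0}]' 60 10
python3 -c "
from h import *
snap('wrist','w36');totool([446,-109,45],-18)"; python3 lids.py w36 B
```

```text
time_s: 35.95
tcp_pos: [442.9, -112.2, 304.4]
orientation: [[0.318, 0.948, -0.003], [0.948, -0.318, -0.001], [-0.002, -0.002, -1.0]]
force: [0.6, -0.6, 0.4]
gripper_width: 52.4
time_s: 36.25
tcp_pos: [446.3, -108.4, 306.2]
orientation: [[0.308, 0.951, 0.001], [0.951, -0.308, 0.001], [0.001, 0.0, -1.0]]
force: [-0.6, 0.3, -0.2]
gripper_width: 52.5
shift m [-0.0009 -0.0003  0.0984] tcp [ 446.5 -108.2  306.4] j [ 26.3  16.4 -23.5 121.8   9.4  43.4 -21.2] t 36.3 F [-0.6  0.   0.1] w 52.8
heading y -17.93 yaw cmd 0.07 (or -179.9)
B wrist rib top (445.5, -109.1) size 43.8 14.0 long heading 72.9 -> jaw heading -17.1 z [50.3 51.4]
   plate [[462.0, -114.3], [54.2, 114.8], 72.4]
```

View pics/w36.png

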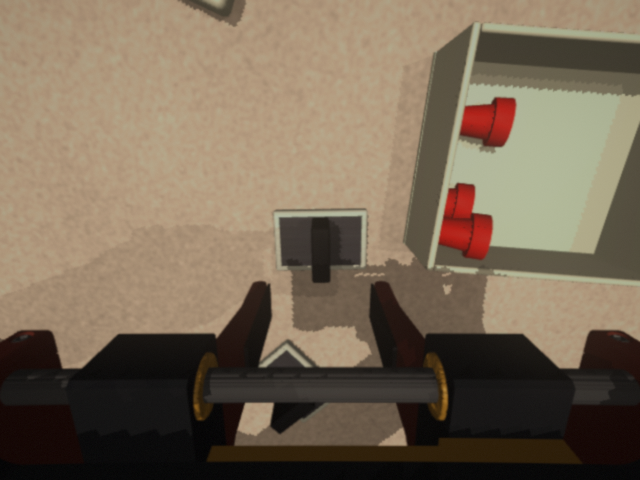

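```bash
python3 -m creep '[{"x":-0.0015,"y":-0.0005,"z":0.02,"yaw":-0.7},{"x":-0.0015,"y":-0.0005,"z":0.05,"yaw":-0.7},{"x":-0.0015,"y":-0.0005,"z":0.08,"yaw":-0.7},{"x":-0.0015,"y":-0.0005,"z":0.097,"yaw":-0.7},{"x":-0.0015,"y":-0.0005,"z":0.102,"yaw":-0.7},{"x":-0.0015,"y":-0.0005,"z":0.102,"yaw":-0.7}]' 60 10
python3 -m creep '[{"x":0,"y":0,"z":0,"yaw":0},{"x":0,"y":0,"z":0,"yaw":0},{"x":0,"y":0,"z":0,"yaw":0},{"x":0,"y":0,"z":0,"yaw":0},{"x":0,"y":0,"z":0,"yaw":0},{"x":0,"y":0,"z":0,"yaw":0},{"x":0,"y":0,"z":0,"yaw":0}]' 0 20
python3 -m creep '[{"x":0,"y":0,"z":-0.01,"yaw":0},{"x":0,"y":0,"z":-0.04,"yaw":0},{"x":0,"y":0,"z":-0.08,"yaw":0},{"x":0,"y":0,"z":-0.12,"yaw":0},{"x":0,"y":0,"z":-0.155,"yaw":0},{"x":0,"y":0,"z":-0.16,"yaw":0}]' 0 20
python3 slot.py 22 130 41.5
```

```text
time_s: 36.9
tcp_pos: [445.2, -109.9, 204.1]
orientation: [[0.297, 0.955, -0.0], [0.955, -0.297, 0.001], [0.0, -0.0, -1.0]]
force: [-0.2, 0.5, 0.5]
gripper_width: 52.7
time_s: 37.6
tcp_pos: [444.8, -110.8, 204.4]
orientation: [[0.299, 0.954, 0.001], [0.954, -0.299, -0.0], [-0.0, 0.001, -1.0]]
force: [-0.2, -0.3, 4.1]
gripper_width: 14.6
time_s: 38.2
tcp_pos: [445.5, -110.6, 368.3]
orientation: [[0.299, 0.954, 0.007], [0.954, -0.299, -0.002], [0.0, 0.007, -1.0]]
force: [0.5, 0.6, -2.3]
gripper_width: 14.2
shift m [0.3767 0.0191 0.0341] tcp [ 445.5 -110.6  368.3] j [ 28.9  11.1 -25.3 118.6   6.2  51.1 -17.3] t 38.2 F [ 0.5  0.6 -2.3] w 14.2
heading y -17.4 yaw cmd -57.65 (or +122.3)
```

```bash
python3 -m creep '[{"x":0.012,"y":0.001,"z":0,"yaw":-3},{"x":0.04,"y":0.002,"z":0,"yaw":-9},{"x":0.08,"y":0.004,"z":0,"yaw":-17},{"x":0.125,"y":0.006,"z":0,"yaw":-25},{"x":0.172,"y":0.008,"z":0,"yaw":-33},{"x":0.22,"y":0.011,"z":0,"yaw":-41},{"x":0.268,"y":0.013,"z":0,"yaw":-49},{"x":0.31,"y":0.016,"z":0,"yaw":-57}]' 0 20
python3 slot.py 22 140 41.5
```

```text
time_s: 39.0
tcp_pos: [552.0, 183.6, 361.8]
orientation: [[-0.645, 0.764, -0.004], [0.764, 0.645, 0.0], [0.003, -0.003, -1.0]]
force: [0.2, 0.3, -1.7]
gripper_width: 13.9
shift m [0.0295 0.0573 0.0173] tcp [552.  183.6 361.8] j [  6.2  26.3 -40.  102.5  19.4  58.4  -1.1] t 39.0 F [ 0.2  0.3 -1.7] w 13.9
heading y 40.18 yaw cmd -0.07 (or +179.9)
```

```bash
python3 -m creep '[{"x":0.02,"y":0.02,"z":0,"yaw":0},{"x":0.028,"y":0.045,"z":0.005,"yaw":0},{"x":0.028,"y":0.058,"z":0.015,"yaw":0},{"x":0.028,"y":0.06,"z":0.02,"yaw":0},{"x":0.028,"y":0.06,"z":0.02,"yaw":0},{"x":0.028,"y":0.06,"z":0.02,"yaw":0}]' 0 20
python3 - <<'E'
from slot import *
go(22,66.2,P=89,off=41.5)
snap('wrist','w37')
P,C=pts([('wrist','w37')]); A=P[:,:2]@a-560.5; B=P[:,:2]@b+209
t=telemetry.get_state()['tcp_pos']; tA=t[:2]@a-560.5; tB=t[:2]@b+209
k=(abs(B-tB)<35)&(abs(A-tA)<60)&(P[:,2]>105)&(P[:,2]<t[2]-163-12)&(C.min(1)>110)
M=np.c_[A[k],B[k],np.ones(k.sum())]; print(np.linalg.lstsq(M,P[k,2],rcond=None)[0].round(3),'off',t[2]-163-np.median(P[k,2])+10,'A',np.percentile(A[k]-tA,[1,99]).round(1),'B',np.percentile(B[k],[1,99]).round(1))
E
```

```text
time_s: 39.6
tcp_pos: [580.8, 238.7, 343.3]
orientation: [[-0.637, 0.771, -0.001], [0.771, 0.637, -0.001], [-0.0, -0.002, -1.0]]
force: [-0.6, -0.0, -1.9]
gripper_width: 13.8
shift m [0.0061 0.0044 0.0726] tcp [580.8 238.7 343.3] j [ -0.3  31.5 -38.4  97.2  22.2  59.3  -6.6] t 39.6 F [-0.6 -0.  -1.9] w 13.8
heading y 39.54 yaw cmd -0.71 (or +179.3)
[-2.0000e-03 -2.0000e-03  1.4914e+02] off 41.91104269998104 A [-41.2  37.8] B [-5.7 45.7]
```

```bash
python3 -m creep '[{"x":0.002,"y":0.005,"z":0.012,"yaw":-0.7},{"x":0.002,"y":0.006,"z":0.032,"yaw":-0.7},{"x":0.002,"y":0.006,"z":0.052,"yaw":-0.7},{"x":0.002,"y":0.006,"z":0.064,"yaw":-0.7},{"x":0.002,"y":0.006,"z":0.069,"yaw":-0.7},{"x":0.002,"y":0.006,"z":0.069,"yaw":-0.7}]' 0 20
python3 slot.py 22 66.2 42
python3 -m creep '[{"x":0,"y":0,"z":0.004,"yaw":0},{"x":0,"y":-0.002,"z":0.0065,"yaw":0},{"x":0,"y":-0.004,"z":0.009,"yaw":0},{"x":0,"y":-0.006,"z":0.0115,"yaw":0},{"x":0,"y":-0.0075,"z":0.014,"yaw":0},{"x":0,"y":-0.009,"z":0.0165,"yaw":0},{"x":0,"y":-0.0105,"z":0.019,"yaw":0},{"x":0,"y":-0.0105,"z":0.019,"yaw":0}]' 0 5
python3 -c "
from h import *
snap('wrist','w38')"; python3 prof.py w38 22 wrist
```

```text
time_s: 40.25
tcp_pos: [584.3, 245.4, 274.7]
orientation: [[-0.647, 0.763, -0.001], [0.763, 0.647, -0.0], [0.0, -0.001, -1.0]]
force: [0.2, -0.2, -2.2]
gripper_width: 13.7
shift m [ 0.0033 -0.0073  0.0035] tcp [584.3 245.4 274.7] j [ -2.5  36.4 -36.3  99.2  26.   53.1  -9.1] t 40.25 F [ 0.2 -0.2 -2.2] w 13.7
heading y 40.3 yaw cmd 0.05 (or -180.0)
time_s: 41.05
tcp_pos: [576.2, 238.5, 255.9]
orientation: [[-0.647, 0.763, -0.0], [0.763, 0.647, -0.0], [0.0, -0.0, -1.0]]
force: [0.2, 0.2, 3.2]
gripper_width: 21.4
-10 338 [19.4 20.1 20.8] [ 44.  68. 124.]
-5 593 [18.8 20.1 20.8] [ 40.  68. 129.]
0 897 [ 8.  13.7 19. ] [36. 51. 89.]
5 20 [-0.2  0.2 20.4] [144.5 132.5 119. ]
10 480 [20.8 21.5 22.2] [164. 156. 135.]
15 462 [20.4 21.3 22.1] [67. 61. 59.]
20 318 [19.7 20.5 21.3] [67. 61. 59.]
25 307 [18.9 19.8 20.6] [66. 60. 58.]
30 255 [18.2 19.  19.9] [66. 60. 58.]
35 151 [17.4 18.3 19. ] [67. 62. 59.]
40 75 [16.3 17.3 18.6] [162. 153. 132.]
45 116 [15.9 20.1 27.5] [46.  43.  38.5]
50 125 [15.3 19.7 27.9] [35. 33. 29.]
55 609 [14.6 20.1 28.5] [36. 30. 27.]
60 381 [13.7 14.6 25.7] [69. 63. 60.]
65 531 [12.7 13.7 14.9] [68. 61. 59.]
70 638 [12.1 12.9 13.7] [66. 60. 57.]
75 768 [11.3 12.1 13. ] [66. 60. 57.]
80 783 [10.4 11.4 12.2] [69. 63. 60.]
85 998 [-0.1  9.2 11. ] [150.  138.  121.5]
90 758 [-0.4  0.4  1.2] [147. 134. 118.]
95 785 [-0.4  0.4  1.1] [151. 137. 122.]
```

Same stage as the previous lid (tilt residual ~0.15). Continue down, drag, release at a modest opening.

```bash
python3 -m creep '[{"x":0,"y":-0.001,"z":0.002,"yaw":0},{"x":0,"y":-0.002,"z":0.004,"yaw":0},{"x":0,"y":-0.003,"z":0.006,"yaw":0},{"x":0,"y":-0.003,"z":0.0075,"yaw":0},{"x":0,"y":-0.0045,"z":0.008,"yaw":0},{"x":0,"y":-0.006,"z":0.0085,"yaw":0},{"x":0,"y":-0.006,"z":0.0085,"yaw":0}]' 0 5
python3 -c "
from h import *
snap('wrist','w39')"; python3 prof.py w39 22 wrist|awk '$1<40||$1>60'
```

```text
time_s: 41.8
tcp_pos: [571.8, 234.8, 247.8]
orientation: [[-0.647, 0.763, 0.0], [0.763, 0.647, 0.0], [-0.0, 0.0, -1.0]]
force: [0.5, 0.3, 4.8]
gripper_width: 26.1
-10 353 [19.4 20.1 20.7] [ 42.  68. 123.]
-5 629 [18.9 20.  20.7] [ 38.  68. 130.]
0 1038 [ 5.7 12.7 18.8] [35. 50. 89.]
5 268 [ 9.5 10.2 10.9] [172. 164. 141.]
10 293 [ 9.8 10.6 11.3] [66. 60. 58.]
15 266 [ 9.9 10.7 11.2] [65. 59. 57.]
20 205 [10.  10.6 11.3] [64. 59. 57.]
25 160 [ 9.9 10.7 11.3] [65. 59. 57.]
30 103 [ 9.7 10.6 11.4] [68. 62. 60.]
35 97 [ 9.7 11.  26.4] [68. 64. 58.]
65 619 [ 9.9 10.6 11.4] [63. 58. 55.]
70 728 [ 9.9 10.6 11.4] [64. 58. 55.]
75 773 [ 9.8 10.5 11.3] [67. 61. 58.]
80 961 [ 0.2  9.4 10.7] [159. 146. 128.]
85 788 [-0.5  0.4  1.2] [150. 136. 121.]
90 797 [-0.5  0.4  1.2] [149. 136. 120.]
95 818 [-0.4  0.4  1.2] [155. 142. 126.]
```

```bash
python3 -m creep '[{"x":0,"y":0,"z":0,"yaw":0},{"x":0,"y":0,"z":-0.002,"yaw":0},{"x":0,"y":0,"z":-0.004,"yaw":0},{"x":0,"y":0,"z":-0.006,"yaw":0},{"x":0,"y":0,"z":-0.008,"yaw":0}]' 45 10
python3 -m creep '[{"x":0,"y":0,"z":-0.01,"yaw":0},{"x":0,"y":0,"z":-0.03,"yaw":0},{"x":0,"y":0,"z":-0.06,"yaw":0},{"x":0,"y":0,"z":-0.1,"yaw":0},{"x":0,"y":0,"z":-0.13,"yaw":0},{"x":0,"y":0,"z":-0.13,"yaw":0}]' - 10
python3 -c "
from h import *
snap('wrist','w40');totool([372,237,200],-23.5)"; python3 lidm.py w40 22 wrist
```

```text
time_s: 42.35
tcp_pos: [571.7, 234.7, 255.7]
orientation: [[-0.647, 0.763, -0.0], [0.763, 0.647, -0.0], [0.0, -0.0, -1.0]]
force: [0.2, -0.0, -0.5]
gripper_width: 39.5
time_s: 42.95
tcp_pos: [572.5, 236.1, 391.3]
orientation: [[-0.647, 0.763, 0.008], [0.763, 0.647, 0.004], [-0.002, 0.008, -1.0]]
force: [-0.1, -0.5, -0.1]
gripper_width: 39.4
shift m [ 0.1307 -0.1517  0.0247] tcp [572.1 235.4 388.7] j [  1.3  28.  -40.2  96.2  20.   62.9  -4.4] t 43.0 F [-0.2  1.2 -1.2] w 39.3
heading y 40.3 yaw cmd 63.8 (or -116.2)
wrist plate top tilt vs face x,y [-0.    -0.001] Z med 10.4 X [ 5.4 60.2 83.9] B [-4.  48.8] 2827
  rect [[44.2, 22.0], [54.1, 80.2], 90.0]
  rib top [[44.4, 22.1], [43.7, 14.6], 89.3] Z [49.9 51. ]
```

View pics/w40.png

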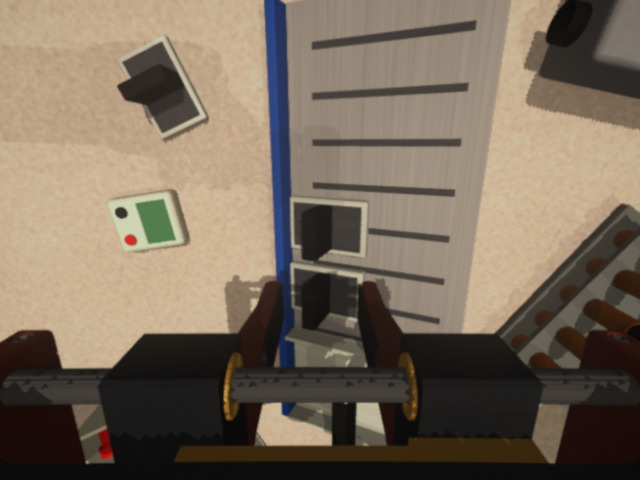

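```bash
python3 lids.py w40 D
```

```text
D wrist rib top (372.9, 236.7) size 42.7 15.1 long heading 64.4 -> jaw heading -25.6 z [50.3 51.7]
   plate [[372.0, 236.3], [55.5, 80.6], 64.0]
```

```bash
python3 -m creep '[{"x":0.01,"y":-0.012,"z":0,"yaw":8},{"x":0.03,"y":-0.035,"z":0,"yaw":16},{"x":0.055,"y":-0.064,"z":0,"yaw":24},{"x":0.082,"y":-0.095,"z":0.01,"yaw":32},{"x":0.105,"y":-0.122,"z":0.03,"yaw":40.5},{"x":0.122,"y":-0.142,"z":0.05,"yaw":49},{"x":0.13,"y":-0.151,"z":0.07,"yaw":57.5},{"x":0.13,"y":-0.151,"z":0.08,"yaw":66}]' 60 10
python3 -m creep '[{"x":0,"y":0,"z":0,"yaw":0},{"x":0,"y":0,"z":0,"yaw":0},{"x":0,"y":0,"z":0,"yaw":0}]' 60 10
python3 -c "
from h import *
snap('wrist','w41');totool([372.4,236.5,42],-25.8)"; python3 lids.py w41 D
```

```text
time_s: 43.8
tcp_pos: [369.9, 235.4, 303.6]
orientation: [[0.437, 0.899, -0.004], [0.899, -0.437, -0.003], [-0.004, -0.002, -1.0]]
force: [0.9, -0.2, 0.6]
gripper_width: 52.6
time_s: 44.1
tcp_pos: [372.9, 236.4, 306.0]
orientation: [[0.431, 0.902, 0.0], [0.902, -0.431, 0.0], [0.001, 0.0, -1.0]]
force: [-0.5, -0.2, 0.4]
gripper_width: 52.9
shift m [-0.0003 -0.0006  0.1011] tcp [373.  236.4 306.1] j [-12.2  16.1 -32.1 123.6  12.4  43.4 -78. ] t 44.15 F [-0.1 -0.3  0.5] w 52.9
heading y -25.6 yaw cmd 0.2 (or -179.8)
D wrist rib top (372.7, 236.2) size 43.7 14.0 long heading 63.9 -> jaw heading -26.1 z [50.3 51.4]
   plate [[372.8, 236.2], [53.6, 80.2], 64.4]
```

View pics/w41.png

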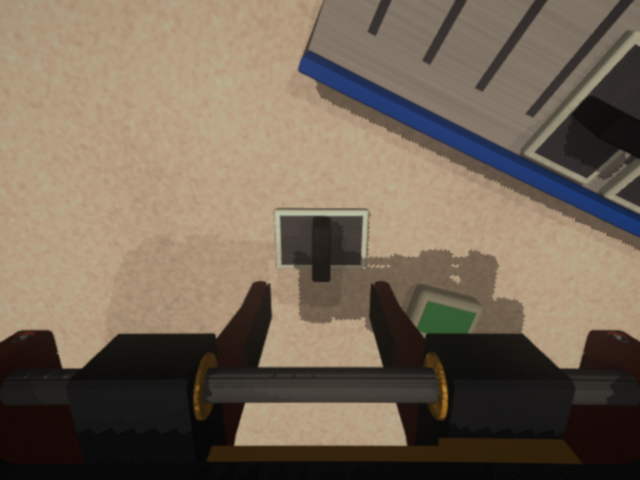

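```bash
python3 -m creep '[{"x":-0.0003,"y":-0.0005,"z":0.02,"yaw":0.3},{"x":-0.0003,"y":-0.0005,"z":0.05,"yaw":0.3},{"x":-0.0003,"y":-0.0005,"z":0.08,"yaw":0.3},{"x":-0.0003,"y":-0.0005,"z":0.097,"yaw":0.3},{"x":-0.0003,"y":-0.0005,"z":0.101,"yaw":0.3},{"x":-0.0003,"y":-0.0005,"z":0.101,"yaw":0.3}]' 60 10
python3 -m creep '[{"x":0,"y":0,"z":0,"yaw":0},{"x":0,"y":0,"z":0,"yaw":0},{"x":0,"y":0,"z":0,"yaw":0},{"x":0,"y":0,"z":0,"yaw":0},{"x":0,"y":0,"z":0,"yaw":0},{"x":0,"y":0,"z":0,"yaw":0},{"x":0,"y":0,"z":0,"yaw":0}]' 0 20
python3 -m creep '[{"x":0,"y":0,"z":-0.01,"yaw":0},{"x":0,"y":0,"z":-0.04,"yaw":0},{"x":0,"y":0,"z":-0.08,"yaw":0},{"x":0,"y":0,"z":-0.12,"yaw":0},{"x":0,"y":0,"z":-0.15,"yaw":0},{"x":0,"y":0,"z":-0.15,"yaw":0}]' 0 20
python3 -c "
from slot import *
go(161,120,P=89,off=41.5)"
```

```text
time_s: 44.75
tcp_pos: [372.2, 236.4, 204.7]
orientation: [[0.438, 0.899, -0.0], [0.899, -0.438, -0.0], [-0.0, -0.0, -1.0]]
force: [-0.8, 0.6, -0.1]
gripper_width: 52.7
time_s: 45.45
tcp_pos: [372.2, 236.3, 204.9]
orientation: [[0.439, 0.899, 0.001], [0.899, -0.439, -0.0], [0.0, 0.001, -1.0]]
force: [0.3, -2.0, 4.9]
gripper_width: 13.9
time_s: 46.05
tcp_pos: [372.5, 237.2, 358.5]
orientation: [[0.438, 0.899, 0.006], [0.899, -0.438, 0.004], [0.006, 0.004, -1.0]]
force: [0.0, -0.7, -1.9]
gripper_width: 14.0
shift m [0.1548 0.0554 0.0352] tcp [372.5 237.2 358.5] j [ -9.4  11.3 -34.4 120.7   8.5  49.8 -74.7] t 46.05 F [ 0.  -0.7 -1.9] w 14.0
heading y -26.0 yaw cmd -66.25 (or +113.7)
```

```bash
python3 -m creep '[{"x":0.01,"y":0.003,"z":0,"yaw":-6},{"x":0.03,"y":0.01,"z":0,"yaw":-14},{"x":0.055,"y":0.02,"z":0,"yaw":-22},{"x":0.082,"y":0.029,"z":0,"yaw":-30},{"x":0.108,"y":0.038,"z":0,"yaw":-38},{"x":0.13,"y":0.047,"z":0,"yaw":-46.5},{"x":0.146,"y":0.053,"z":0,"yaw":-55},{"x":0.153,"y":0.055,"z":0,"yaw":-63}]' 0 20
python3 -m creep '[{"x":0,"y":0,"z":0,"yaw":-3.2},{"x":0,"y":0,"z":0.005,"yaw":-3.2},{"x":0,"y":0,"z":0.01,"yaw":-3.2},{"x":0,"y":0,"z":0.01,"yaw":-3.2}]' 0 20
cat > off.py <<'E'
from slot import *
br=float(sys.argv[1]); f=sys.argv[2]
snap('wrist',f)
P,C=pts([('wrist',f)]); A=P[:,:2]@a-560.5; B=P[:,:2]@b+209
t=telemetry.get_state()['tcp_pos']; tA=t[:2]@a-560.5; tB=t[:2]@b+209
k=(abs(B-tB)<35)&(abs(A-tA)<60)&(P[:,2]>105)&(P[:,2]<t[2]-163-12)&(C.min(1)>110)
M=np.c_[A[k],B[k],np.ones(k.sum())]; off=t[2]-163-np.median(P[k,2])+10
print(np.linalg.lstsq(M,P[k,2],rcond=None)[0].round(3),'off',off,'A',np.percentile(A[k]-tA,[1,99]).round(1),'B',np.percentile(B[k],[1,99]).round(1))
go(br,66.2,P=89,off=off)
E
python3 off.py 161 w42
```

```text
time_s: 46.85
tcp_pos: [489.0, 350.2, 352.9]
orientation: [[-0.607, 0.795, -0.002], [0.795, 0.607, -0.0], [0.001, -0.002, -1.0]]
force: [-0.7, -0.0, -2.2]
gripper_width: 13.7
time_s: 47.25
tcp_pos: [488.0, 349.0, 343.1]
orientation: [[-0.645, 0.764, -0.002], [0.764, 0.645, -0.002], [-0.0, -0.003, -1.0]]
force: [0.1, 0.3, -2.6]
gripper_width: 13.8
[-3.00000e-03 -2.00000e-03  1.48744e+02] off 42.373358472696225 A [-41.3  37. ] B [140.1 188. ]
shift m [0.0008 0.0037 0.0721] tcp [488.1 349.3 343.7] j [ -9.5  30.2 -43.2 100.8  23.8  58.6 -21.4] t 47.3 F [-0.7 -0.5 -1.7] w 14.0
heading y 40.15 yaw cmd -0.1 (or +179.9)
```

View pics/w42.png

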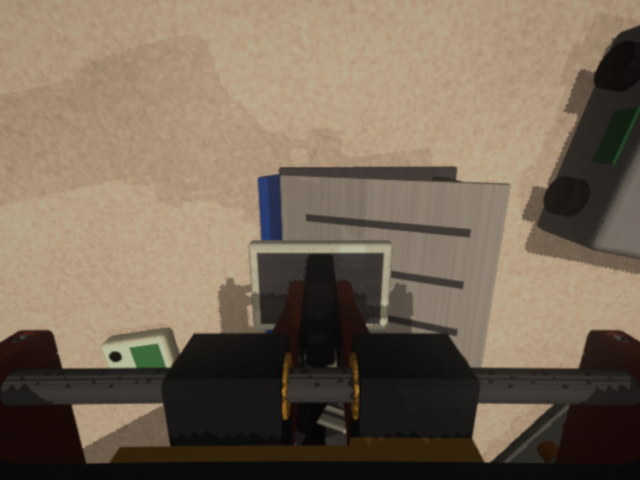

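```bash
python3 -m creep '[{"x":0.001,"y":0.003,"z":0.012,"yaw":-0.1},{"x":0.001,"y":0.005,"z":0.032,"yaw":-0.1},{"x":0.001,"y":0.005,"z":0.052,"yaw":-0.1},{"x":0.001,"y":0.005,"z":0.064,"yaw":-0.1},{"x":0.001,"y":0.005,"z":0.069,"yaw":-0.1},{"x":0.001,"y":0.005,"z":0.069,"yaw":-0.1}]' 0 20
python3 -m creep '[{"x":0,"y":0,"z":0.004,"yaw":0},{"x":0,"y":-0.002,"z":0.0065,"yaw":0},{"x":0,"y":-0.004,"z":0.009,"yaw":0},{"x":0,"y":-0.006,"z":0.0115,"yaw":0},{"x":0,"y":-0.0075,"z":0.014,"yaw":0},{"x":0,"y":-0.009,"z":0.0165,"yaw":0},{"x":0,"y":-0.0105,"z":0.019,"yaw":0},{"x":0,"y":-0.0105,"z":0.019,"yaw":0}]' 0 5
python3 -c "
from h import *
snap('wrist','w43')"; python3 prof.py w43 161 wrist|awk '$1<40||$1>60'
```

```text
time_s: 47.9
tcp_pos: [491.5, 353.7, 275.1]
orientation: [[-0.647, 0.763, -0.001], [0.763, 0.647, -0.0], [0.0, -0.001, -1.0]]
force: [0.0, 0.2, -1.6]
gripper_width: 13.9
time_s: 48.7
tcp_pos: [483.4, 346.7, 256.4]
orientation: [[-0.647, 0.763, -0.0], [0.763, 0.647, -0.0], [-0.0, -0.0, -1.0]]
force: [0.2, 0.3, 3.0]
gripper_width: 21.0
-10 335 [19.5 20.2 20.8] [ 40.  62. 112.]
-5 569 [18.8 20.1 20.9] [ 35.  60. 116.]
0 748 [10.  14.9 19.2] [33. 46. 80.]
5 48 [21.2 21.9 22.5] [131.  127.5 113.5]
10 478 [21.6 22.2 22.8] [128.  120.5 102.5]
15 381 [21.  21.9 22.5] [60. 55. 53.]
20 256 [20.2 20.9 21.7] [60. 54. 53.]
25 261 [19.3 20.2 20.9] [59. 54. 52.]
30 203 [18.5 19.4 20.3] [58. 53. 51.]
35 111 [17.7 18.6 19.4] [59. 54. 52.]
65 501 [12.9 13.7 14.7] [59. 54. 52.]
70 612 [12.1 12.9 13.7] [59. 53. 51.]
75 710 [11.3 12.1 13. ] [59. 53. 51.]
80 733 [10.2 11.2 12.2] [95. 89. 78.]
85 929 [-0.2  1.2 10.6] [136. 124. 109.]
90 730 [-0.4  0.4  1.3] [128.  115.5 102.5]
95 735 [-0.3  0.5  1.4] [119. 108.  95.]
```

```bash
python3 -m creep '[{"x":0,"y":-0.001,"z":0.002,"yaw":0},{"x":0,"y":-0.002,"z":0.004,"yaw":0},{"x":0,"y":-0.003,"z":0.006,"yaw":0},{"x":0,"y":-0.003,"z":0.008,"yaw":0},{"x":0,"y":-0.004,"z":0.0085,"yaw":0},{"x":0,"y":-0.005,"z":0.009,"yaw":0},{"x":0,"y":-0.005,"z":0.009,"yaw":0}]' 0 5
python3 -c "
from h import *
snap('wrist','w44')"; python3 prof.py w44 161 wrist|awk '$1<40||$1>60'
```

```text
time_s: 49.45
tcp_pos: [480.3, 344.2, 248.5]
orientation: [[-0.647, 0.763, 0.002], [0.763, 0.647, 0.002], [0.0, 0.002, -1.0]]
force: [0.5, -0.5, 7.4]
gripper_width: 25.8
-10 372 [19.4 20.1 20.7] [ 38.  61. 111.]
-5 650 [18.4 20.  20.8] [ 33.  58. 107.]
0 1038 [ 3.8 11.8 18.6] [31. 45. 80.]
5 195 [ 9.4 10.1 10.7] [161. 154. 130.]
10 243 [10.  10.6 11.4] [59. 54. 52.]
15 245 [10.  10.7 11.4] [58. 53. 51.]
20 196 [ 9.9 10.6 11.4] [58. 53. 51.]
25 155 [10.1 10.6 11.4] [58. 53. 50.]
30 96 [10.  10.7 11.3] [58. 53. 51.]
35 48 [10.1 11.1 23.3] [58.  53.5 50. ]
65 528 [10.  10.8 11.6] [57. 52. 49.]
70 653 [10.  10.7 11.5] [57. 52. 49.]
75 687 [10.  10.7 11.4] [58. 53. 50.]
80 733 [ 9.3 10.2 11. ] [169. 160. 136.]
85 856 [-0.3  0.6  5.7] [124. 115.  99.]
90 728 [-0.4  0.4  1.3] [124.5 112.5  99. ]
95 735 [-0.4  0.5  1.2] [112. 101.  90.]
```

Flat, edge near the ledge. Release and lift.

```bash
python3 -m creep '[{"x":0,"y":-0.001,"z":0,"yaw":0},{"x":0,"y":-0.0015,"z":0,"yaw":0},{"x":0,"y":-0.0015,"z":0,"yaw":0}]' 0 6
python3 -m creep '[{"x":0,"y":0,"z":0,"yaw":0},{"x":0,"y":0,"z":-0.002,"yaw":0},{"x":0,"y":0,"z":-0.004,"yaw":0},{"x":0,"y":0,"z":-0.006,"yaw":0},{"x":0,"y":0,"z":-0.008,"yaw":0}]' 45 10
python3 -m creep '[{"x":0,"y":0,"z":-0.01,"yaw":0},{"x":0,"y":0,"z":-0.03,"yaw":0},{"x":0,"y":0,"z":-0.06,"yaw":0},{"x":0,"y":0,"z":-0.1,"yaw":0},{"x":0,"y":0,"z":-0.13,"yaw":0},{"x":0,"y":0,"z":-0.13,"yaw":0}]' - 10
python3 -c "
from h import *
snap('wrist','w45');snap('scene','c45');totool([376,-241,220],-65.3)"; python3 lidm.py w45 161 wrist; python3 lids.py c45 A scene
```

```text
time_s: 49.8
tcp_pos: [478.5, 342.4, 247.3]
orientation: [[-0.647, 0.763, -0.001], [0.763, 0.647, -0.001], [-0.0, -0.001, -1.0]]
force: [-0.3, 0.1, 2.0]
gripper_width: 25.8
time_s: 50.3
tcp_pos: [478.7, 342.6, 255.8]
orientation: [[-0.647, 0.763, -0.0], [0.763, 0.647, -0.0], [-0.0, -0.0, -1.0]]
force: [0.7, -0.4, -0.1]
gripper_width: 39.5
time_s: 50.9
tcp_pos: [479.1, 344.1, 391.0]
orientation: [[-0.647, 0.763, 0.007], [0.763, 0.647, 0.005], [-0.001, 0.008, -1.0]]
force: [0.6, 0.3, -0.4]
gripper_width: 38.9
shift m [-0.3788 -0.4557  0.0031] tcp [478.6 342.7 386.6] j [ -7.6  26.6 -45.1 100.1  21.1  62.  -19.4] t 51.0 F [-0.6 -0.9 -1.2] w 39.4
heading y 40.29 yaw cmd -74.41 (or +105.6)
wrist plate top tilt vs face x,y [-0.    -0.005] Z med 10.4 X [ 3.2 58.  81.8] B [136.7 189.4] 2814
  rect [[41.7, 162.7], [54.3, 81.3], 89.9]
  rib top [[42.4, 162.9], [14.2, 43.7], 0.1] Z [50. 51.]
A scene rib top (392.8, -287.3) size 50.7 12.2 long heading 25.0 -> jaw heading -65.0 z [51.6 54.3]
   plate [[381.9, -235.1], [130.9, 146.2], 45.9]
```

View pics/c45.png

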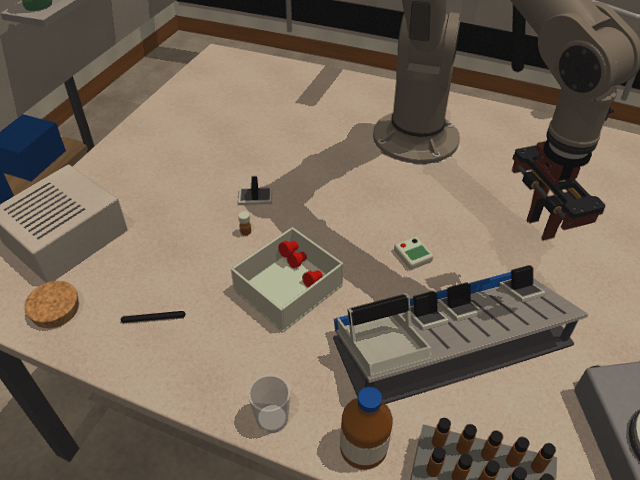

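```bash
python3 -m creep '[{"x":-0.015,"y":-0.013,"z":0,"yaw":6},{"x":-0.042,"y":-0.036,"z":0,"yaw":14},{"x":-0.074,"y":-0.063,"z":0,"yaw":22},{"x":-0.105,"y":-0.09,"z":0,"yaw":30},{"x":-0.136,"y":-0.116,"z":0,"yaw":38},{"x":-0.167,"y":-0.143,"z":0,"yaw":46},{"x":-0.196,"y":-0.168,"z":0,"yaw":54},{"x":-0.222,"y":-0.19,"z":0,"yaw":62}]' 60 10
python3 -c "
from h import *
totool([393,-288,200],-65)"
```

```text
time_s: 51.8
tcp_pos: [476.5, 48.0, 384.4]
orientation: [[0.376, 0.926, -0.003], [0.926, -0.376, -0.001], [-0.002, -0.002, -1.0]]
force: [-0.1, -0.0, 0.7]
gripper_width: 52.7
shift m [-0.3427  0.0492  0.0219] tcp [476.5  48.  384.4] j [ 13.7  12.7 -30.5 114.8   7.8  54.7 -42.8] t 51.8 F [-0.1 -0.   0.7] w 52.7
heading y -22.1 yaw cmd 42.9 (or -137.1)
```

```bash
python3 -m creep '[{"x":-0.035,"y":0.005,"z":0,"yaw":6},{"x":-0.08,"y":0.012,"z":0,"yaw":12},{"x":-0.125,"y":0.018,"z":0.01,"yaw":18},{"x":-0.17,"y":0.025,"z":0.02,"yaw":24},{"x":-0.215,"y":0.031,"z":0.03,"yaw":30},{"x":-0.26,"y":0.037,"z":0.04,"yaw":36},{"x":-0.3,"y":0.043,"z":0.05,"yaw":41},{"x":-0.335,"y":0.048,"z":0.06,"yaw":43}]' 60 10
python3 -m creep '[{"x":-0.003,"y":0,"z":0,"yaw":0},{"x":-0.003,"y":0,"z":0.01,"yaw":0},{"x":-0.003,"y":0,"z":0.01,"yaw":0},{"x":-0.003,"y":0,"z":0.01,"yaw":0}]' 60 10
sed -i "s/'A':(376,-240)/'A':(393,-288)/" lids.py
python3 -c "
from h import *
snap('wrist','w46');totool([393,-288,42],-65)"; python3 lids.py w46 A
```

```text
time_s: 52.6
tcp_pos: [396.5, -280.4, 324.2]
orientation: [[0.906, 0.423, -0.002], [0.423, -0.906, 0.001], [-0.002, -0.002, -1.0]]
force: [1.0, 0.3, -0.1]
gripper_width: 52.3
time_s: 53.0
tcp_pos: [395.8, -278.3, 315.2]
orientation: [[0.903, 0.43, -0.001], [0.43, -0.903, 0.001], [-0.0, -0.001, -1.0]]
force: [0.8, 1.3, 0.2]
gripper_width: 52.8
shift m [-0.0067  0.0074  0.1106] tcp [ 395.9 -278.5  315.6] j [ 37.5  16.6 -11.4 119.    4.5  44.8 -41.2] t 53.05 F [ 0.1 -0.2 -0.4] w 52.4
heading y -64.55 yaw cmd 0.45 (or -179.5)
A wrist rib top (390.0, -291.5) size 43.3 13.9 long heading 25.4 -> jaw heading -64.6 z [50.3 51.5]
   plate [[389.2, -291.5], [54.4, 80.0], 24.9]
```

View pics/w46.png

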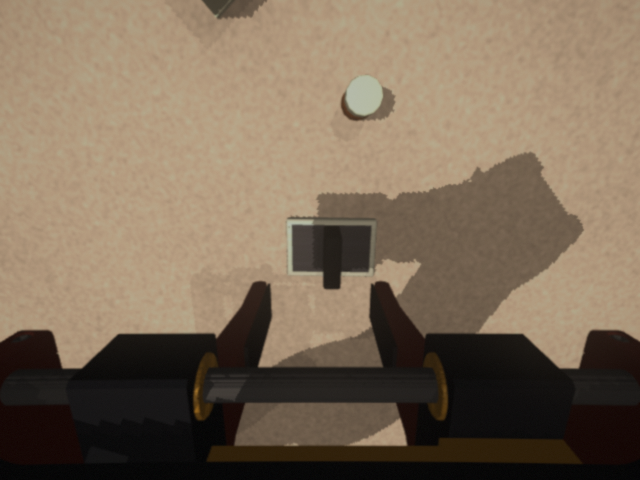

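```bash
python3 -m creep '[{"x":-0.006,"y":0.005,"z":0.01,"yaw":0.3},{"x":-0.011,"y":0.009,"z":0.04,"yaw":0.3},{"x":-0.011,"y":0.009,"z":0.07,"yaw":0.3},{"x":-0.011,"y":0.009,"z":0.1,"yaw":0.3},{"x":-0.011,"y":0.009,"z":0.11,"yaw":0.3},{"x":-0.011,"y":0.009,"z":0.11,"yaw":0.3}]' 60 10
python3 -c "
from h import *
totool([389.6,-291.5,42],-65)"
python3 -m creep '[{"x":0,"y":0,"z":0,"yaw":0},{"x":0,"y":0,"z":0,"yaw":0},{"x":0,"y":0,"z":0,"yaw":0},{"x":0,"y":0,"z":0,"yaw":0},{"x":0,"y":0,"z":0,"yaw":0},{"x":0,"y":0,"z":0,"yaw":0},{"x":0,"y":0,"z":0,"yaw":0}]' 0 20
python3 -m creep '[{"x":0,"y":0,"z":-0.01,"yaw":0},{"x":0,"y":0,"z":-0.04,"yaw":0},{"x":0,"y":0,"z":-0.08,"yaw":0},{"x":0,"y":0,"z":-0.12,"yaw":0},{"x":0,"y":0,"z":-0.16,"yaw":0},{"x":0,"y":0,"z":-0.17,"yaw":0}]' 0 20
python3 -c "
from slot import *
go(92,130,P=89,off=41.5)"
```

```text
time_s: 53.65
tcp_pos: [388.8, -292.4, 204.5]
orientation: [[0.906, 0.423, -0.003], [0.423, -0.906, 0.002], [-0.002, -0.003, -1.0]]
force: [-0.5, 0.6, 0.3]
gripper_width: 52.8
shift m [ 0.0011 -0.0004 -0.0005] tcp [ 388.8 -292.4  204.5] j [ 37.   27.6  -9.  122.5   8.1  30.7 -43. ] t 53.65 F [-0.5  0.6  0.3] w 52.8
heading y -64.98 yaw cmd 0.02 (or -180.0)
time_s: 54.35
tcp_pos: [389.3, -292.7, 206.0]
orientation: [[0.906, 0.423, 0.0], [0.423, -0.906, -0.0], [0.0, 0.0, -1.0]]
force: [-1.3, 1.3, 5.0]
gripper_width: 13.7
time_s: 54.95
tcp_pos: [390.0, -293.1, 380.2]
orientation: [[0.906, 0.422, 0.006], [0.422, -0.906, -0.004], [0.004, 0.006, -1.0]]
force: [0.3, -1.0, -1.6]
gripper_width: 13.7
shift m [ 0.3815 -0.4762  0.0443] tcp [ 390.  -293.1  380.2] j [ 39.7  11.8 -11.5 115.2   3.   52.9 -38.3] t 54.95 F [ 0.3 -1.  -1.6] w 13.7
heading y -65.01 yaw cmd 74.74 (or -105.3)
```

```bash
python3 -m creep '[{"x":0.01,"y":-0.01,"z":0,"yaw":-5},{"x":0.03,"y":-0.03,"z":0,"yaw":-13},{"x":0.057,"y":-0.058,"z":0,"yaw":-21},{"x":0.085,"y":-0.09,"z":0,"yaw":-29},{"x":0.113,"y":-0.125,"z":0,"yaw":-37},{"x":0.141,"y":-0.16,"z":0,"yaw":-45},{"x":0.169,"y":-0.195,"z":0,"yaw":-53},{"x":0.197,"y":-0.23,"z":0,"yaw":-61}]' 0 20
python3 -c "
from slot import *
go(92,130,P=89,off=41.5)"
```

```text
time_s: 55.75
tcp_pos: [470.2, 0.6, 375.0]
orientation: [[0.064, 0.998, -0.001], [0.998, -0.064, -0.0], [-0.0, -0.001, -1.0]]
force: [0.8, 0.4, -1.2]
gripper_width: 13.9
shift m [0.3025 0.0455 0.0404] tcp [470.2   0.6 375. ] j [ 20.5  12.6 -31.8 116.3   8.3  53.2 -19.3] t 55.75 F [ 0.8  0.4 -1.2] w 13.9
heading y -3.69 yaw cmd -43.94 (or +136.1)
```

```bash
python3 -m creep '[{"x":0.04,"y":0.006,"z":0,"yaw":-7},{"x":0.084,"y":0.013,"z":0,"yaw":-14},{"x":0.128,"y":0.02,"z":0,"yaw":-21},{"x":0.172,"y":0.026,"z":0,"yaw":-28},{"x":0.215,"y":0.033,"z":0,"yaw":-34},{"x":0.255,"y":0.039,"z":0,"yaw":-39},{"x":0.283,"y":0.043,"z":0,"yaw":-42.5},{"x":0.296,"y":0.045,"z":0.01,"yaw":-43.5}]' 0 20
python3 -m creep '[{"x":0,"y":0,"z":0.01,"yaw":0},{"x":0,"y":0,"z":0.02,"yaw":0},{"x":0,"y":0,"z":0.025,"yaw":0},{"x":0,"y":0,"z":0.025,"yaw":0}]' 0 20
python3 off.py 92 w47
```

```text
time_s: 56.55
tcp_pos: [535.8, 294.2, 365.6]
orientation: [[-0.639, 0.769, 0.0], [0.769, 0.639, 0.003], [0.002, 0.002, -1.0]]
force: [-0.2, -1.0, -1.2]
gripper_width: 13.8
time_s: 56.95
tcp_pos: [536.2, 289.2, 339.3]
orientation: [[-0.634, 0.773, -0.002], [0.773, 0.634, -0.002], [-0.001, -0.003, -1.0]]
force: [-1.5, 0.7, -1.8]
gripper_width: 13.9
[-3.00000e-03 -0.00000e+00  1.43566e+02] off 43.68974967196047 A [-41.7  37.5] B [ 60.9 112.2]
shift m [0.0085 0.0052 0.0673] tcp [536.3 289.8 340.2] j [ -4.1  30.7 -40.9  99.8  23.1  58.3 -14.1] t 57.0 F [-0.2 -0.5 -1.4] w 14.0
heading y 39.38 yaw cmd -0.87 (or +179.1)
```

View pics/w47.png

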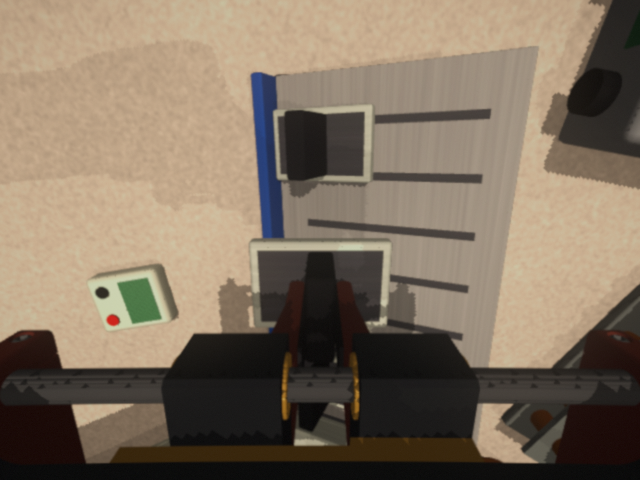

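```bash
python3 -m creep '[{"x":0.003,"y":0.004,"z":0.012,"yaw":-0.9},{"x":0.0055,"y":0.0065,"z":0.03,"yaw":-0.9},{"x":0.0055,"y":0.0065,"z":0.048,"yaw":-0.9},{"x":0.0055,"y":0.0065,"z":0.06,"yaw":-0.9},{"x":0.0055,"y":0.0065,"z":0.064,"yaw":-0.9},{"x":0.0055,"y":0.0065,"z":0.064,"yaw":-0.9}]' 0 20
python3 -c "
from slot import *
go(92,66.2,P=89,off=43.7)"
python3 -m creep '[{"x":0,"y":0,"z":0.004,"yaw":0},{"x":0,"y":-0.002,"z":0.0065,"yaw":0},{"x":0,"y":-0.004,"z":0.009,"yaw":0},{"x":0,"y":-0.006,"z":0.0115,"yaw":0},{"x":0,"y":-0.0075,"z":0.014,"yaw":0},{"x":0,"y":-0.009,"z":0.0165,"yaw":0},{"x":0,"y":-0.0105,"z":0.019,"yaw":0},{"x":0,"y":-0.0105,"z":0.019,"yaw":0}]' 0 5
python3 -c "
from h import *
snap('wrist','w48')"; python3 prof.py w48 92 wrist|awk '$1<40||$1>60'
```

```text
time_s: 57.6
tcp_pos: [537.5, 299.4, 275.6]
orientation: [[-0.648, 0.761, -0.002], [0.761, 0.648, -0.001], [0.0, -0.002, -1.0]]
force: [0.0, 0.4, -0.6]
gripper_width: 14.0
shift m [ 0.0018 -0.0018  0.0027] tcp [537.5 299.4 275.6] j [ -6.8  35.5 -38.7 101.7  27.2  52.6 -16.8] t 57.6 F [ 0.   0.4 -0.6] w 14.0
heading y 40.4 yaw cmd 0.15 (or -179.8)
time_s: 58.4
tcp_pos: [529.5, 292.6, 257.4]
orientation: [[-0.648, 0.762, -0.0], [0.762, 0.648, -0.0], [-0.0, -0.0, -1.0]]
force: [0.7, 0.3, 2.9]
gripper_width: 20.9
-10 326 [19.4 20.1 20.8] [ 48.  75. 134.]
-5 580 [18.8 20.  20.8] [ 44.  74. 139.]
0 809 [ 8.9 14.3 19. ] [40. 55. 96.]
5 35 [-0.3 21.2 21.6] [143. 138. 128.]
10 490 [21.2 21.9 22.5] [167.5 158.5 138. ]
15 420 [20.7 21.5 22.3] [73. 67. 64.]
20 297 [19.9 20.7 21.5] [72. 66. 64.]
25 292 [19.1 20.  20.8] [71. 65. 63.]
30 214 [18.2 19.2 20. ] [70. 64. 62.]
35 135 [17.6 18.3 19.4] [71. 66. 63.]
65 522 [12.9 13.7 14.6] [72. 66. 63.]
70 641 [12.  12.9 13.6] [72. 65. 62.]
75 751 [11.3 12.1 13. ] [72. 65. 62.]
80 769 [10.3 11.2 12.1] [91. 85. 75.]
85 952 [-0.1  2.  10.6] [167. 153. 136.]
90 744 [-0.4  0.4  1.2] [164. 150. 133.]
95 767 [-0.3  0.5  1.3] [167. 152. 136.]
```

```bash
python3 -m creep '[{"x":0,"y":-0.001,"z":0.002,"yaw":0},{"x":0,"y":-0.002,"z":0.004,"yaw":0},{"x":0,"y":-0.003,"z":0.006,"yaw":0},{"x":0,"y":-0.003,"z":0.008,"yaw":0},{"x":0,"y":-0.0045,"z":0.0085,"yaw":0},{"x":0,"y":-0.0055,"z":0.009,"yaw":0},{"x":0,"y":-0.0055,"z":0.009,"yaw":0}]' 0 5
python3 -c "
from h import *
snap('wrist','w49')"; python3 prof.py w49 92 wrist|awk '$1<40||$1>60'
```

```text
time_s: 59.15
tcp_pos: [525.6, 289.4, 249.0]
orientation: [[-0.648, 0.762, 0.001], [0.762, 0.648, 0.001], [-0.0, 0.001, -1.0]]
force: [0.8, 1.2, 5.9]
gripper_width: 25.4
-10 358 [19.5 20.1 20.7] [ 46.   75.  134.5]
-5 628 [18.7 20.  20.8] [ 42.  74. 141.]
0 1011 [ 4.9 12.3 18.7] [37. 54. 97.]
5 246 [ 9.6 10.2 10.9] [182. 174. 151.]
10 284 [10.  10.6 11.3] [71. 65. 63.]
15 258 [10.  10.6 11.3] [70. 64. 62.]
20 201 [10.  10.7 11.3] [69. 63. 61.]
25 154 [ 9.9 10.6 11.5] [69. 63. 61.]
30 98 [ 9.8 10.5 11.2] [70.5 65.  62. ]
35 74 [ 9.9 11.2 26.3] [84.  77.5 70.5]
65 607 [10.  10.7 11.5] [70. 64. 61.]
70 701 [ 9.9 10.7 11.5] [70. 64. 61.]
75 736 [ 9.9 10.7 11.5] [72. 66. 63.]
80 924 [ 0.5  9.8 10.9] [180. 172. 146.]
85 759 [-0.4  0.4  1.2] [168. 153. 137.]
90 771 [-0.4  0.4  1.3] [163. 150. 133.]
95 775 [-0.4  0.5  1.3] [174. 160. 143.]
```

```bash
python3 -m creep '[{"x":0,"y":0,"z":0,"yaw":0},{"x":0,"y":0,"z":-0.002,"yaw":0},{"x":0,"y":0,"z":-0.004,"yaw":0},{"x":0,"y":0,"z":-0.006,"yaw":0},{"x":0,"y":0,"z":-0.008,"yaw":0}]' 45 10
python3 -m creep '[{"x":0,"y":0,"z":-0.01,"yaw":0},{"x":0,"y":0,"z":-0.03,"yaw":0},{"x":0,"y":0,"z":-0.06,"yaw":0},{"x":0,"y":0,"z":-0.1,"yaw":0},{"x":0,"y":0,"z":-0.14,"yaw":0},{"x":0,"y":0,"z":-0.16,"yaw":0}]' - 10
python3 -m creep '[{"x":-0.02,"y":0,"z":-0.01,"yaw":0},{"x":-0.06,"y":0,"z":-0.02,"yaw":0},{"x":-0.1,"y":0,"z":-0.03,"yaw":0},{"x":-0.14,"y":0,"z":-0.04,"yaw":0},{"x":-0.18,"y":0,"z":-0.05,"yaw":0},{"x":-0.2,"y":0,"z":-0.05,"yaw":0},{"x":-0.2,"y":0,"z":-0.05,"yaw":0},{"x":-0.2,"y":0,"z":-0.05,"yaw":0}]' - 10
python3 -c "
from h import *
snap('wrist','w50');snap('scene','c50')"; for b in -48 22 92 162; do python3 lidm.py w50 $b wrist; done; python3 traym.py w50
```

```text
time_s: 59.7
tcp_pos: [525.4, 289.1, 256.7]
orientation: [[-0.648, 0.762, -0.0], [0.762, 0.648, -0.0], [0.0, -0.0, -1.0]]
force: [-0.4, -1.0, -0.3]
gripper_width: 39.6
time_s: 60.3
tcp_pos: [525.5, 290.0, 421.2]
orientation: [[-0.648, 0.761, 0.004], [0.761, 0.648, 0.003], [-0.001, 0.005, -1.0]]
force: [0.0, 0.1, 0.4]
gripper_width: 39.8
time_s: 61.1
tcp_pos: [654.2, 138.2, 466.2]
orientation: [[-0.649, 0.761, -0.002], [0.761, 0.649, 0.001], [0.002, -0.001, -1.0]]
force: [-0.6, 0.2, -0.3]
gripper_width: 39.4
wrist plate top tilt vs face x,y [ 0.001 -0.   ] Z med 10.4 X [ 3.9 59.1 82.6] B [-74.  -21.8] 2100
  rect [[42.1, -48.2], [52.9, 82.1], 89.9]
  rib top [[43.5, -48.3], [13.6, 42.4], 0.0] Z [50.  51.2]
wrist plate top tilt vs face x,y [0.    0.003] Z med 10.6 X [ 5.4 60.5 83.8] B [-5.1 47.9] 2560
  rect [[43.9, 21.6], [54.3, 80.7], 89.9]
  rib top [[44.6, 21.4], [44.2, 14.6], 89.5] Z [50.  51.3]
wrist plate top tilt vs face x,y [-0.003  0.02 ] Z med 10.8 X [ 5.  57.6 83.9] B [ 65.  109.7] 2520
  rect [[44.4, 88.0], [47.1, 80.4], 89.2]
  rib top [[44.1, 82.8], [24.9, 15.6], 89.2] Z
[... 336 characters left out ...]
thods._mean(a, axis=axis, dtype=dtype,
  ret = ret.dtype.type(ret / rcount)
Traceback (most recent call last):
  File "lidm.py", line 14, in <module>
    if __name__=='__main__': lm(sys.argv[1],float(sys.argv[2]),sys.argv[3])
                             ~~^^^^^^^^^^^^^^^^^^^^^^^^^^^^^^^^^^^^^^^^^^^^
  File "lidm.py", line 9, in lm
    print(n,'plate top tilt vs face x,y',co[:2].round(3),'Z med',np.median(Z[t]).round(1),'X',np.percentile(X[t],[1,50,99]).round(1),'B',np.percentile(B[t],[1,99]).round(1),t.sum())
                                                                                              ~~~~~~~~~~~~~^^^^^^^^^^^^^^^^
IndexError: index -1 is out of bounds for axis 0 with size 0
```

View pics/w50.png

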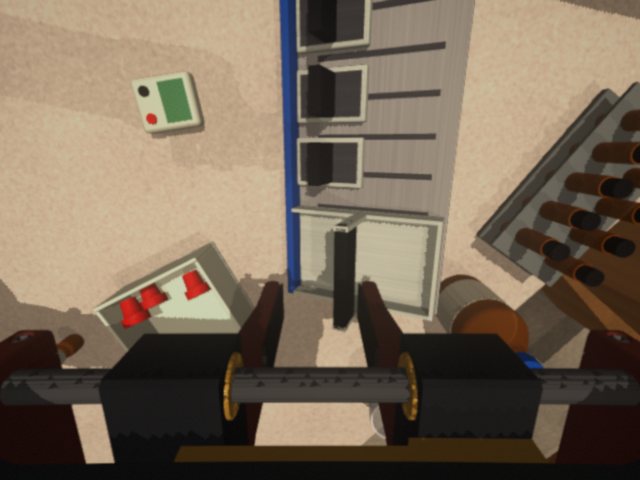

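View pics/c50.png

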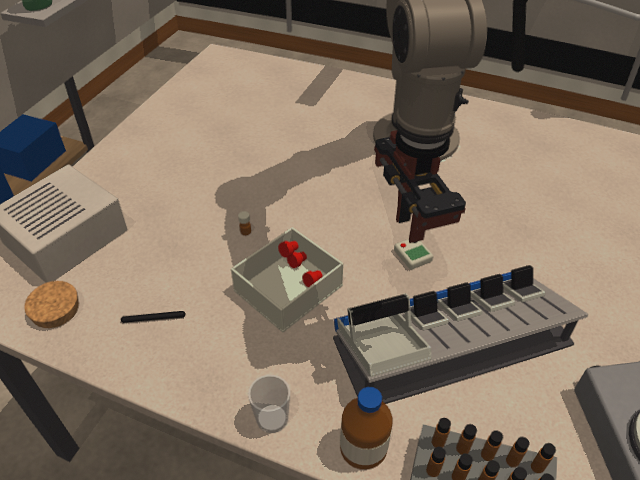

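```bash
python3 lidm.py c45 162 scene; python3 lidm.py c50 162 scene; python3 lidm.py c50 92 scene; python3 -c "
from h import *
print(order.sign_off())"
```

```text
scene plate top tilt vs face x,y [-0.019  0.012] Z med 10.6 X [ 4.5 62.  84.9] B [134.6 187.8] 383
  rect [[43.3, 160.8], [85.0, 54.6], 2.3]
  rib top [[44.8, 161.2], [46.6, 16.3], 89.8] Z [49.6 52.1]
scene plate top tilt vs face x,y [-0.014  0.014] Z med 10.7 X [ 5.4 63.2 85.2] B [134.9 188.6] 364
  rect [[50.9, 153.9], [90.6, 59.9], 27.3]
  rib top [[44.2, 161.1], [43.6, 17.7], 89.9] Z [49.6 53.2]
scene plate top tilt vs face x,y [-0.014  0.01 ] Z med 10.8 X [ 8.4 66.3 87.8] B [ 65.1 119. ] 396
  rect [[46.1, 93.7], [58.0, 85.6], 87.6]
  rib top [[47.4, 92.1], [17.3, 43.9], 3.4] Z [50.1 52.9]
the job is handed in; nothing more can be done
None
```

The job is handed in after about 61 s of the 210 s. I tipped the three stoppers into the tub, then laid the tray and all four lids on the drain rack. No verdict came back, so everything below rests on my own checks.

**Method:** The interface only shifts the tool and turns it about its own axis. I tilted the tray by pivoting it on the tub wall in a light grip. The tray and lids were laid on the slope the same way, against the rack face.

**Last checks:**
- **Stoppers:** all three are in the tub.
- **Tray:** it lies flat (floor 5 mm above the rack face), with its lip about 2 mm from the ledge.
- **Lids:** the plates lie flat within about 0.02 rad. Their centres are 42 to 44 mm up the slope (allowed 34 to 52 mm), and the handles are parallel to the ledge.
- **Bystanders:** the timer and vial look unmoved in the pictures; I did not measure them.
- **Gripper:** it is well clear of everything.

**What went wrong or disagreed:**
- **First tip:** it jammed on the tub wall, so I lifted the tray and set it down 39 mm further over.
- **First lid:** its lower edge landed on the ledge, so I lifted it and laid it again.
- **Last lid:** it was knocked about 5 cm aside during the run, so I found it again before picking it up.
- **Scene camera:** it reads lid positions about 2 mm further up the slope than the wrist camera, still within limits. One of its outlines of the end lid was skewed, but that lid's handle measured straight and unmoved.
- **End lid:** the final wrist picture did not include it, so its position comes from the scene camera and an earlier wrist picture.

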